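Stand a module rack on its prop leg and load it

ROBOT

A 6-joint arm with a two-finger parallel gripper is mounted at the origin on the work surface. World frame = base frame: x ahead of the robot, y to its left, z up, the work surface at z = 0. Lengths are in mm, angles in rad, forces in N, time in s.
With the tool pointing down it reaches from about 300 to 775 mm from the base axis. Payload 14.6 kg.
Tool frame: the origin (TCP) lies between the finger pads; the fingertips stand 8 mm ahead of it and the grasp point (between the pads) lies 11 mm behind it; z points along the fingers, y is the direction in which the jaws open and shut (so a half turn about z gives the same grasp; the last joint's range is limited). The gripper opens to 94 mm and grips with 3 to 60 N. Pads are 16 mm wide; open, the fingers measure 119 mm over their backs; the gripper's body (75 mm by 177 mm) begins 78 mm behind the grasp point.
Start: joints at [-1.207, 0.3, 1.521, -0, 1.321, -0.067], TCP at [229.671, -499.741, 213.446] pointing down, gripper open.
Joint ranges: [-3.03, 3.03], [-0.79, 2.21], [0.23, 2.52], [-1.04, 4.18], [0, 3.07], [-2.55, 2.55]. Speed limits (rad/s): [2.22, 2.22, 2.57, 3.14, 3.14, 3.14].

INTERFACE

Orientations are given as [roll, pitch, yaw] about the fixed x, y, z axes, in that order (R = Rz(yaw) Ry(pitch) Rx(roll)).
In Python, from cell import manip, cams, models gives the robot as it stands. The module is installed in compiled form; this text tells all that it offers.
- The arm moves only by the shell command python3 -m pendant 'ROWS' [OPENING] [FORCE]. ROWS is JSON, a list that holds one entry, the list of rows, each a list of 4 numbers: the shift along the tool's x, y, z in cm, then the turn about the tool's z in rad. In form: [[[x, y, z, roll], ...]]. A call has 1 to 5 rows; each row is the pose to reach, as a shift and turn from the pose commanded when the call began, along the tool's axes at that moment; what a row does not reach only later rows make up. A row lasts 1/10 s, in which the tool goes at most 50 mm and 8.59 degrees, less where a joint would pass 70% of its speed; a pose out of reach is approached as far as the arm can. A call with a gripper value outside its range is refused whole. OPENING is the opening, from -1 (shut) to 1 (fully open), so that 0 is half open, set as the call begins (- or left out, the last holds). The fingers move at their own pace and stop on an object; FORCE is the grip in N (left out, the last holds). Time passes only in rows, so rows that repeat a pose let the fingers close. It gives the time, the measured TCP pose, the force and the opening at its end, in the units of the state.
- manip.read_state(): the state, without advancing time (a new reading comes with each control period).
- cams.camera(name): name is "scene" or "side" or "wrist"; returns a dict with "frame" (384x512x3 uint8, red, green, blue), "K" (3x3 intrinsics, pixels), "D" ([k1, k2, p1, p2, k3] as OpenCV has them; the pictures are not rectified), "pose" (4x4, takes a point from camera to world coordinates). Camera axes: x right, y down, z forward; pixel columns grow to the right and rows downward; lengths in mm; the calibration is good to about 2 mm. A picture is of the moment at which its call begins. There is no depth.
- manip.sign_off(): hands the job in, once; it reports no verdict.
Trained networks look in the newest picture that a camera, given by its name, has taken for a name from the list of things; names that differ only in an ending like _2 or _b are one class to them, and where a whole thing is asked for, a point or a joint stands for the part that bears it (a point fixed in the world has none). Each returns a list of dicts, best first, with "score" (0 to 1); they miss things now and then, are a little off and sometimes report something else, mostly with a low value. They report only what shows in the picture. A call takes as long as a camera call.
- models.regions_of(camera, name): "pixels" (384x512 bool, what is visible of it) and "point" ([column, row] in pixels, amid what is visible of it).
The state is a dict: "clock": time; "joints": joint angles; "qd": joint speeds; "effort": joint torques, N m; "eef_pos": TCP position; "eef_rot": TCP orientation; "wrist_force": force on the tool from outside, world axes, zero at the start; "moment": the same for the moment, N m; "finger_gap": finger opening in mm.
Only numpy, scipy, OpenCV 4.12 (cv2) and the standard library are available. Lean on these libraries where they do the work, as an engineer would, in place of code of your own. Each camera call takes 0.05 s, during which the arm holds its last target.

TASK

Get the tilt-up module rack on the bench ready for test. Swing the spring-loaded prop leg up past dead centre so that the tilted rack stands on it by itself, and lift the comb lever over to its open notch; only then slide every module from the carrier tray into a bay of its own, fully home. Finally, with all modules home, lift the lever back into its locking notch so that the comb holds the modules down, and leave the rack standing on its leg; do not disturb the screwdriver, the bottle or the meter.

Things in the scene. Friction and masses are not known exactly. Their poses are not given: they have to be found in the camera images.
- leg (a joint): swing of the prop leg, rad: 0 folded, 1.24 at its stop (locked), dead centre at about 1.0. A steel bail under the rack whose cross bar lifts the rack as it swings up. Let go before dead centre, spring and weight fold it back; past it the rack's weight drives it to the stop and holds it. About 12 N at the grip at first, less later
- leg_grip (a point): middle of the leg's black grip: bar 22 mm thick, 72 mm long, along the rack's y, beyond the rack's left (+y) side, on a crank arm 150 mm from the leg's axis (arm 41 mm inward of this point). Folded: 56 mm above the bench, arm pointing to the robot 13 degrees above level. At the stop: 171 mm high, arm 6 degrees short of upright, still leaning to the robot
- leg_pivot (a point): point on the leg's axis, 22 mm above the bench; the grip circles it at 150 mm in this point's x-z plane, starting at -x, rising and moving to +x. Fixed to the base; x is the rack's forward direction (away from the robot), y the leg's axis
- rack (a joint): tilt of the rack, rad: 0 flat, 0.35 standing on the locked leg (far side up, bays lean to the robot). Hinged to its base along the edge nearest the robot. Aluminium frame 250 mm wide (y), 137 mm deep, 100 mm high, four bays 55 mm apart, 2 kg
- comb (a joint): slide of the locking comb, m: 0 locked, its four teeth (18 mm wide, 6 mm thick) over the near ends of the bays; 0.028 open, teeth between the bays. A steel rail along the rack's near top edge, the teeth 94.5 to 100.5 mm above the bay floor (just over the modules' 90 mm bodies); it goes with the lever and opens towards the rack's -y
- lever (a joint): lift of the comb lever, rad: 0 down in a notch, at most 0.45; a spring presses it down (about 4 N at the grip). Lifted 0.25 rad (24 mm at the grip) it passes over the tooth between the gate's two notches, which are 28 mm apart along the rack's y; then lower it into the other notch
- lever_grip (a point): middle of the lever's black grip: bar 20 mm thick, 66 mm long along the rack's x, beyond the rack's right (-y) side, 99.5 mm above the bay floor. Hinged on the comb 95 mm nearer the robot; passes through a steel gate 53 mm nearer the robot, whose top is 31 mm above the lever. Axes: x along the lever away from its hinge, z up out of the rack
- bay1 (a point): bay 1 (leftmost, at the leg grip's side): slot 30 mm wide (own y), 125 mm long (x), between black guides that flare at the mouth, 76 mm above the bay floor. Point: where moduleN_mid of a fully home module lies, 63 mm above the floor (play 2.5 mm in x, 2 mm in y). Axes tilt with the rack: z out of the bay (modules slide in along -z), x away from the robot, y along the row
- bay2 (a point): bay 2 (second from the left): slot 30 mm wide (own y), 125 mm long (x), between black guides that flare at the mouth, 76 mm above the bay floor. Point: where moduleN_mid of a fully home module lies, 63 mm above the floor (play 2.5 mm in x, 2 mm in y). Axes tilt with the rack: z out of the bay (modules slide in along -z), x away from the robot, y along the row
- bay3 (a point): bay 3 (third from the left): slot 30 mm wide (own y), 125 mm long (x), between black guides that flare at the mouth, 76 mm above the bay floor. Point: where moduleN_mid of a fully home module lies, 63 mm above the floor (play 2.5 mm in x, 2 mm in y). Axes tilt with the rack: z out of the bay (modules slide in along -z), x away from the robot, y along the row
- bay4 (a point): bay 4 (rightmost, at the lever's side): slot 30 mm wide (own y), 125 mm long (x), between black guides that flare at the mouth, 76 mm above the bay floor. Point: where moduleN_mid of a fully home module lies, 63 mm above the floor (play 2.5 mm in x, 2 mm in y). Axes tilt with the rack: z out of the bay (modules slide in along -z), x away from the robot, y along the row
- module1_mid (a point): plug-in module: flat aluminium cassette 120 (own x) x 26 (y) x 90 mm high, about 360 g; goes in either way round. On top a black handle bar 80 (x) x 12 mm (y), middle 119 and top 126 mm above the underside, 22 mm free below the bar. Point: 63 mm above the underside, 56 mm below the middle of the handle bar; z up. None if absent
- module2_mid (a point): plug-in module: flat aluminium cassette 120 (own x) x 26 (y) x 90 mm high, about 360 g; goes in either way round. On top a black handle bar 80 (x) x 12 mm (y), middle 119 and top 126 mm above the underside, 22 mm free below the bar. Point: 63 mm above the underside, 56 mm below the middle of the handle bar; z up. None if absent
- module3_mid (a point): plug-in module: flat aluminium cassette 120 (own x) x 26 (y) x 90 mm high, about 360 g; goes in either way round. On top a black handle bar 80 (x) x 12 mm (y), middle 119 and top 126 mm above the underside, 22 mm free below the bar. Point: 63 mm above the underside, 56 mm below the middle of the handle bar; z up. None if absent
- module4_mid (a point): plug-in module: flat aluminium cassette 120 (own x) x 26 (y) x 90 mm high, about 360 g; goes in either way round. On top a black handle bar 80 (x) x 12 mm (y), middle 119 and top 126 mm above the underside, 22 mm free below the bar. Point: 63 mm above the underside, 56 mm below the middle of the handle bar; z up. None if absent
- carrier: loose grey plastic carrier tray, 140 (own x) x 215 (y) x 54 mm high, 1.3 kg, in which the modules stand: four slots 30 mm wide and 126 mm long side by side, 55 mm apart along y (at y = 82.5, 27.5, -27.5, -82.5 mm), floor 6 mm above the bench. Origin: middle of its underside; z up
- screwdriver: screwdriver lying on the bench beyond the rack, about 200 mm long; leave it alone
- cleaner: closed white plastic bottle 60 mm across, 150 mm tall; leave it alone. Origin: middle of its underside
- meter: dark hand-held meter 150 by 75 by 34 mm lying on the bench; leave it alone. Origin: middle of its underside

How it is judged (in metres and radians):
On the way, in this order (a step that is already met when the one before it is completed fails the run):
1. the rack stands tilted on the locked prop leg, which is let go, and the lever rests in its open notch (value of joint leg above 1.186 rad and value of joint rack between 0.32 and 0.375 rad and contact force between the fingers and leg below 0.5 N and value of joint comb above 0.024 m and value of joint lever below 0.06 rad), for 0.3 s.
2. every module is fully home in a bay while the comb is still open (value of joint leg above 1.186 rad and value of joint rack between 0.32 and 0.375 rad and value of joint comb above 0.024 m and ((distance between module1_mid and bay1 below 0.008 m and z of module1_mid in the frame of bay1 below 0.004 m) or (distance between module1_mid and bay2 below 0.008 m and z of module1_mid in the frame of bay2 below 0.004 m) or (distance between module1_mid and bay3 below 0.008 m and z of module1_mid in the frame of bay3 below 0.004 m) or (distance between module1_mid and bay4 below 0.008 m and z of module1_mid in the frame of bay4 below 0.004 m)) and ((distance between module2_mid and bay1 below 0.008 m and z of module2_mid in the frame of bay1 below 0.004 m) or (distance between module2_mid and bay2 below 0.008 m and z of module2_mid in the frame of bay2 below 0.004 m) or (distance between module2_mid and bay3 below 0.008 m and z of module2_mid in the frame of bay3 below 0.004 m) or (distance between module2_mid and bay4 below 0.008 m and z of module2_mid in the frame of bay4 below 0.004 m)) and ((distance between module3_mid and bay1 below 0.008 m and z of module3_mid in the frame of bay1 below 0.004 m) or (distance between module3_mid and bay2 below 0.008 m and z of module3_mid in the frame of bay2 below 0.004 m) or (distance between module3_mid and bay3 below 0.008 m and z of module3_mid in the frame of bay3 below 0.004 m) or (distance between module3_mid and bay4 below 0.008 m and z of module3_mid in the frame of bay4 below 0.004 m)) and ((distance between module4_mid and bay1 below 0.008 m and z of module4_mid in the frame of bay1 below 0.004 m) or (distance between module4_mid and bay2 below 0.008 m and z of module4_mid in the frame of bay2 below 0.004 m) or (distance between module4_mid and bay3 below 0.008 m and z of module4_mid in the frame of bay3 below 0.004 m) or (distance between module4_mid and bay4 below 0.008 m and z of module4_mid in the frame of bay4 below 0.004 m))), for 0.3 s.
At the end, for the whole second after the job is handed in: Leg at its stop (within 0.05 rad), rack standing on it (tilt 0.32 to 0.375 rad), lever down in the locking notch (comb within 4 mm, lever within 0.06 rad), every module at rest fully home in a bay of its own (within 8 mm, at most 4 mm proud) (value of joint leg above 1.186 rad and value of joint rack between 0.32 and 0.375 rad and value of joint comb below 0.004 m and value of joint lever below 0.06 rad and ((distance between module1_mid and bay1 below 0.008 m and z of module1_mid in the frame of bay1 below 0.004 m) or (distance between module1_mid and bay2 below 0.008 m and z of module1_mid in the frame of bay2 below 0.004 m) or (distance between module1_mid and bay3 below 0.008 m and z of module1_mid in the frame of bay3 below 0.004 m) or (distance between module1_mid and bay4 below 0.008 m and z of module1_mid in the frame of bay4 below 0.004 m)) and ((distance between module2_mid and bay1 below 0.008 m and z of module2_mid in the frame of bay1 below 0.004 m) or (distance between module2_mid and bay2 below 0.008 m and z of module2_mid in the frame of bay2 below 0.004 m) or (distance between module2_mid and bay3 below 0.008 m and z of module2_mid in the frame of bay3 below 0.004 m) or (distance between module2_mid and bay4 below 0.008 m and z of module2_mid in the frame of bay4 below 0.004 m)) and ((distance between module3_mid and bay1 below 0.008 m and z of module3_mid in the frame of bay1 below 0.004 m) or (distance between module3_mid and bay2 below 0.008 m and z of module3_mid in the frame of bay2 below 0.004 m) or (distance between module3_mid and bay3 below 0.008 m and z of module3_mid in the frame of bay3 below 0.004 m) or (distance between module3_mid and bay4 below 0.008 m and z of module3_mid in the frame of bay4 below 0.004 m)) and ((distance between module4_mid and bay1 below 0.008 m and z of module4_mid in the frame of bay1 below 0.004 m) or (distance between module4_mid and bay2 below 0.008 m and z of module4_mid in the frame of bay2 below 0.004 m) or (distance between module4_mid and bay3 below 0.008 m and z of module4_mid in the frame of bay3 below 0.004 m) or (distance between module4_mid and bay4 below 0.008 m and z of module4_mid in the frame of bay4 below 0.004 m)) and linear speed of each of module1, module2, module3, module4 below 0.02 m/s); the robot touches nothing.
It fails at once if the screwdriver is pushed more than 40 mm (distance of screwdriver from where it was at the start of the episode above 0.04 m).
It fails at once if the bottle is pushed more than 40 mm (distance of cleaner from where it was at the start of the episode above 0.04 m).
It fails at once if the meter is pushed more than 40 mm (distance of meter from where it was at the start of the episode above 0.04 m).
Of module1, module2, module3, module4 only 3 to 4 are there at a start; the rules pass over those that are not, and their reading is None.
At some moment in a run one of carrier may be knocked a few centimetres aside while the robot is not near it.
Once in a run the grip may slacken for a moment while it holds something.
It also fails if it takes over 210 s, if anything falls off the work surface, if the arm or the gripper's body presses on something with over 40 N, if the wrist force passes 120 N, or if a joint passes its speed limit or range.

## Working session

There is one attempt and no reset: what is moved stays moved. The work goes in short steps, Python scripts to look and compute and a shell command to move; the robot and the scene stay as the last step left them, time stands still between calls to the robot, and variables do not carry over. Pictures are saved under pics/ and viewed, and the job is handed in when it is done.

```bash
ls -la; mkdir -p pics; python3 - <<'E'
from cell import manip,cams,models
import cv2,numpy as np
print(manip.read_state())
for n in ["scene","side","wrist"]:
    c=cams.camera(n); cv2.imwrite(f"pics/a_{n}.png",c["frame"][:,:,::-1])
    print(n,c["K"].tolist(),c["D"],np.round(c["pose"],3).tolist())
E
```

```text
total 12
drwxr-xr-x  3 agent agent 4096 Dec  7 02:40 .
drwxr-xr-x 23 root  root  4096 Dec  7 02:40 ..
drwxr-xr-x  2 agent agent 4096 Dec  7 02:40 pics
{'clock': 0.0, 'joints': array([-1.20661235e+00,  3.00449994e-01,  1.52159675e+00,  1.90141242e-05,
        1.32073178e+00, -6.66215671e-02]), 'qd': array([ 3.76329015e-04,  9.85246627e-04, -1.62529123e-03,  3.74787292e-04,
       -5.88077716e-05, -1.77355206e-04]), 'effort': array([-6.27059180e-04, -5.31805551e+01, -3.52735162e+01,  7.08354707e-02,
        2.44275777e-02, -1.38765149e-04]), 'eef_pos': array([ 229.57680125, -499.49927802,  212.89128383]), 'eef_rot': array([-3.14041064e+00, -9.73226094e-05,  4.30800774e-01]), 'wrist_force': array([-0.1373598 , -0.07575243, -0.4737256 ]), 'moment': array([-0.03068824,  0.00156456,  0.02109718]), 'finger_gap': 94.20844744476527}
scene [[440.816299710044, 0.0, 258.6737860282285], [0.0, 440.816299710044, 193.32092400898026], [0.0, 0.0, 1.0]] [-0.03048375  0.          0.          0.          0.        ] [[-0.537, 0.574, -0.619, 1312.28], [0.844, 0.378, -0.381, 400.994], [0.016, -0.726, -0.687, 946.525], [0.0, 0.0, 0.0, 1.0]]
side [[461.4589499764695, 0.0, 257.73765482878684], [0.0, 461.4589499764695, 199.35185116749233], [0.0, 0.0, 1.0]] [0.04411088 0.         0.         0.         0.        ] [[0.997, -0.057, 0.055, 498.493], [-0.079, -0.598, 0.797, -1189.079], [-0.012, -0.799, -0.601, 987.419], [0.0, 0.0, 0.0, 1.0]]
wrist [[310.54191971491247, 0.0, 253.53665435898859], [0.0, 310.54191971491247, 188.69719589638456], [0.0, 0.0, 1.0]] [-0.02188289  0.          0.          0.          0.        ] [[0.417, -0.872, -0.258, 304.877], [-0.909, -0.4, -0.117, -466.6], [-0.001, 0.283, -0.959, 385.447], [0.0, 0.0, 0.0, 1.0]]
```

View pics/a_scene.png

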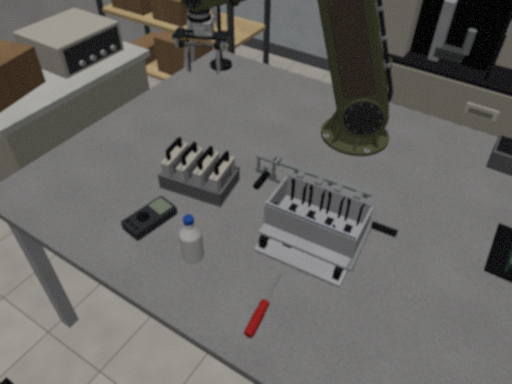

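View pics/a_side.png

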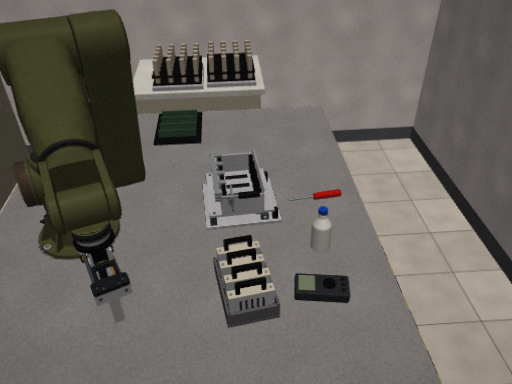

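View pics/a_wrist.png

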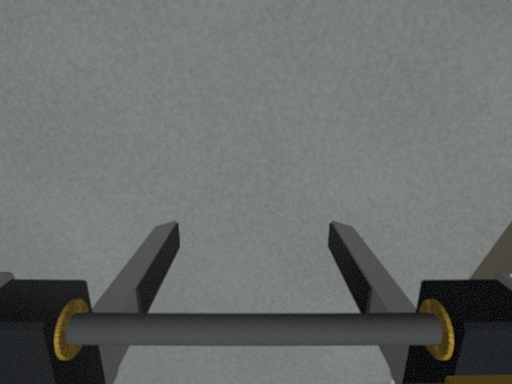

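```bash
cat > h.py <<'E'
from cell import manip,cams,models
import cv2,numpy as np
from scipy.spatial.transform import Rotation as R
def cam(n,save=None):
    c=cams.camera(n)
    if save: cv2.imwrite(f"pics/{save}.png",c["frame"][:,:,::-1])
    return c
def proj(c,P):
    T=np.linalg.inv(c["pose"]); P=np.atleast_2d(P).astype(float)
    rv,_=cv2.Rodrigues(T[:3,:3])
    return cv2.projectPoints(P,rv,T[:3,3],c["K"],np.array(c["D"]))[0][:,0]
def ray(c,uv):
    p=cv2.undistortPoints(np.array([[uv]],float),c["K"],np.array(c["D"]))[0,0]
    d=c["pose"][:3,:3]@np.array([p[0],p[1],1]); return c["pose"][:3,3],d/np.linalg.norm(d)
def onz(c,uv,z):
    o,d=ray(c,uv); return o+d*(z-o[2])/d[2]
def tri(obs):
    A=np.zeros((3,3));b=np.zeros(3)
    for c,uv in obs:
        o,d=ray(c,uv);M=np.eye(3)-np.outer(d,d);A+=M;b+=M@o
    p=np.linalg.solve(A,b); return p,[float(np.linalg.norm(proj(c,p)[0]-uv)) for c,uv in obs]
def st():
    s=manip.read_state();print("t",round(s["clock"],2),"pos",np.round(s["eef_pos"],1),"rot",np.round(s["eef_rot"],3),"F",np.round(s["wrist_force"],1),"gap",round(s["finger_gap"],1),"q",np.round(s["joints"],2)); return s
def crop(c,u0,v0,u1,v1,k,name):
    im=c["frame"][v0:v1,u0:u1,::-1]; cv2.imwrite(f"pics/{name}.png",cv2.resize(im,None,fx=k,fy=k,interpolation=cv2.INTER_CUBIC))
E
python3 - <<'E'
from h import *
C={n:cam(n) for n in ["scene","side"]}
crop(C["scene"],140,130,420,290,2.8,"b_scene"); crop(C["side"],180,130,360,330,3,"b_side")
for k in ["leg_grip","lever_grip","module1_mid","carrier","rack","comb","lever","leg","cleaner","meter","screwdriver"]:
    for n in C:
        for r in models.regions_of(n,k)[:5]:
            print(k,n,round(r["score"],2),np.round(r["point"],1),int(r["pixels"].sum()))
E
```

```text
leg_grip scene 0.96 [366.8 233.1] 486
lever_grip scene 0.45 [261.  177.6] 173
lever_grip side 0.67 [246.8 196.1] 181
module1_mid scene 0.71 [185.7 160. ] 555
module1_mid scene 0.59 [224.2 166.8] 619
module1_mid scene 0.42 [316.2 212.5] 8368
module1_mid side 0.62 [235.6 245.4] 588
carrier scene 0.92 [198.5 189. ] 1246
carrier side 0.75 [235.3 184.2] 3511
carrier side 0.72 [237.2 196. ] 4623
rack scene 0.9 [315.1 211.8] 8262
rack scene 0.35 [189.6 160.5] 642
rack side 0.84 [239.4 186.5] 3502
comb scene 0.8 [315.6 174.4] 934
comb side 0.63 [214.9 181.1] 465
comb side 0.21 [235. 193.] 4624
lever scene 0.58 [261.1 179.6] 139
lever side 0.7 [245.6 193.6] 190
leg scene 0.71 [368.  232.6] 442
cleaner scene 0.71 [191.1 238.6] 959
cleaner scene 0.67 [316.2 210.4] 8241
cleaner scene 0.51 [202.4 190.7] 1314
cleaner side 0.96 [322.6 233.1] 698
meter scene 0.77 [150.3 218.4] 1333
meter scene 0.59 [204.1 169.1] 655
meter side 0.72 [319.2 286.3] 1515
meter side 0.37 [237.1 186.6] 3562
screwdriver scene 0.94 [256.6 316.7] 450
screwdriver side 0.81 [324.6 194.7] 247
```

```bash
ls -la pics
```

```text
total 1692
drwxr-xr-x 2 agent agent   4096 Dec  7 02:42 .
drwxr-xr-x 3 agent agent   4096 Dec  7 02:42 ..
-rw-r--r-- 1 agent agent 321062 Dec  7 02:41 a_scene.png
-rw-r--r-- 1 agent agent 311504 Dec  7 02:41 a_side.png
-rw-r--r-- 1 agent agent 299851 Dec  7 02:41 a_wrist.png
-rw-r--r-- 1 agent agent 401664 Dec  7 02:42 b_scene.png
-rw-r--r-- 1 agent agent 375598 Dec  7 02:42 b_side.png
```

View pics/b_scene.png

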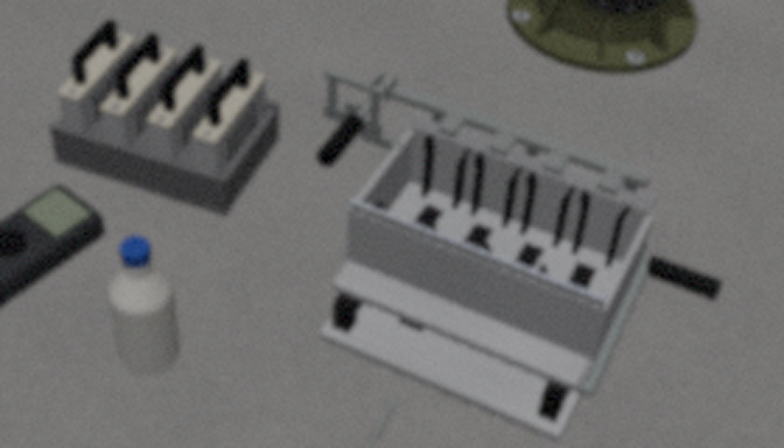

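View pics/b_side.png

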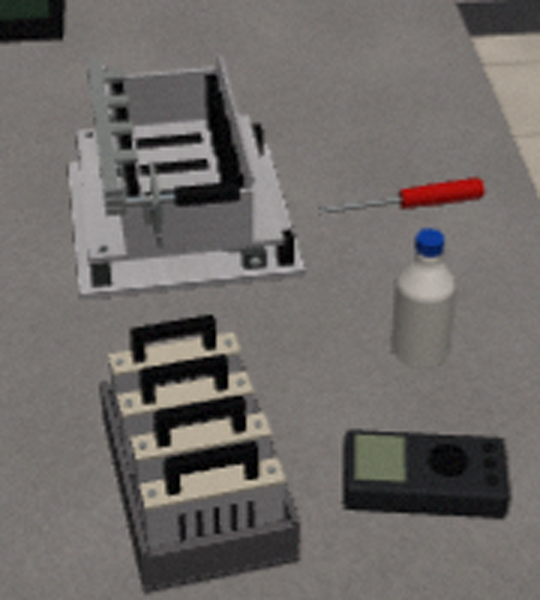

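```bash
python3 - <<'E'
from h import *
C={n:cam(n) for n in ["scene","side"]}
S=lambda u,v:(140+u/2.8,130+v/2.8); D=lambda u,v:(180+u/3,130+v/3)
print("lever",tri([(C["scene"],S(341,140)),(C["side"],D(208,191))]))
print("leggrip z56",onz(C["scene"],S(686,277),56), onz(C["scene"],S(650,266),56),onz(C["scene"],S(718,288),56))
for n,f,L in [("side",D,[(133,327,214,320),(142,370,227,360),(155,414,243,402),(167,461,257,449)]),("scene",S,[(80,56,112,27),(122,70,155,40),(165,85,200,52),(213,98,243,66)])]:
    for a in L:
        p=onz(C[n],f(*a[:2]),130);q=onz(C[n],f(*a[2:]),130)
        print(n,np.round((p+q)[:2]/2,1),np.round(np.linalg.norm(p-q),1),np.round(np.degrees(np.arctan2(*(q-p)[1::-1])),1))
# base plate corners side z~5, far edge
for nm,uv in [("near-right base",D(80,292)),("far-right base",D(302,270)),("near-left base",D(80,128))]: print(nm,onz(C["side"],uv,5))
for nm,uv in [("far-right base",S(322,332)),("far-left base",S(560,433))]: print(nm,onz(C["scene"],uv,5))
print("topcorner FR",tri([(C["scene"],S(350,205)),(C["side"],D(252,180))]))
print("topcorner FL",tri([(C["scene"],S(605,302)),(C["side"],D(218,60))]))
E
```

```text
lever (array([552.26353157, -57.22080301, 157.1992173 ]), [0.2803748322833889, 0.248106150963248])
leggrip z56 [440.13530472 271.69964683  56.        ] [445.80473649 236.50993674  56.        ] [436.68957979 303.09352289  56.        ]
side [ 508.3 -223.9] 75.4 2.1
side [ 515.8 -280.5] 76.7 4.4
side [ 525.6 -335.2] 77.0 5.6
side [ 533.1 -390.7] 75.8 5.0
scene [ 537.2 -380.7] 59.1 -175.2
scene [ 530.4 -327.3] 60.4 -176.6
scene [ 522.7 -273.8] 65.1 -177.0
scene [ 514.6 -220.4] 60.5 -175.2
near-right base [409.97973175 -22.03088842   5.        ]
far-right base [656.16454372  -7.27880386   5.        ]
near-left base [406.86322138 303.23848988   5.        ]
far-right base [656.57074541 -10.62832468   5.        ]
far-left base [637.40929932 236.23111635   5.        ]
topcorner FR (array([602.13469388, -13.96919902, 135.39599242]), [0.8753125272001191, 0.7273846823171397])
topcorner FL (array([582.9025002 , 234.566314  , 135.26944278]), [0.5725719893153315, 0.3898286224373638])
```

```bash
cat >> h.py <<'E'
def go(x,y,z,yaw=None):
    s=manip.read_state();Rm=R.from_euler("xyz",s["eef_rot"]).as_matrix()
    d=Rm.T@(np.array([x,y,z])-s["eef_pos"])
    r=0 if yaw is None else (s["eef_rot"][2]-yaw+np.pi/2)%np.pi-np.pi/2
    print("ROW cm",np.round(d/10,2),"roll",round(r,3))
E
python3 -c "
from h import *
go(540,-57,300,.077)"
python3 -m pendant '[[[10,-5,-8.7,0.15],[20,-11,-8.7,0.3],[25,-14,-8.7,0.354],[30,-17,-8.7,0.354],[35,-20,-8.7,0.354]]]' 0.2
python3 -c "
from h import *
go(540,-57,300,.077)"
```

```text
ROW cm [ 46.69 -27.27  -8.65] roll 0.354
clock: 1.95
eef_pos: [367.4, -309.7, 282.0]
eef_rot: [3.141, -0.001, 0.076]
wrist_force: [1.4, -0.4, 0.1]
finger_gap: 58.2
ROW cm [ 19.14 -23.88  -1.8 ] roll -0.001
```

```bash

python3 -m pendant '[[[3,-4,-1.8,0],[6,-8,-1.8,0],[9,-12,-1.8,0],[12,-16,-1.8,0],[15,-20,-1.8,0]]]'
python3 -c "
from h import *
go(540,-57,300,.077)"
```

```text
clock: 2.45
eef_pos: [500.0, -100.9, 299.6]
eef_rot: [3.141, -0.001, 0.077]
wrist_force: [0.5, -0.6, 0.3]
finger_gap: 56.5
ROW cm [ 4.33 -4.07 -0.04] roll -0.0
```

```bash

python3 -m pendant '[[[0,0,0,0],[0,0,0,0]]]'
python3 -c "
from h import *
st()
c=cam('wrist','c_w')
print(models.regions_of('wrist','lever_grip')[:2].__repr__()[-200:])
for r in models.regions_of('wrist','lever_grip'): print(r['score'],r['point'],onz(c,r['point'],157),onz(c,r['point'],135))
"
```

```text
clock: 2.65
eef_pos: [499.4, -102.2, 299.0]
eef_rot: [-3.142, 0.001, 0.079]
wrist_force: [-0.1, -0.9, -1.3]
finger_gap: 56.6
t 2.65 pos [ 499.4 -102.2  299. ] rot [-3.142e+00  1.000e-03  7.900e-02] F [-0.1 -0.9 -1.3] gap 56.6 q [-0.27  0.16  1.5  -0.    1.49  1.22]
       ...,
       [False, False, False, ..., False, False, False],
       [False, False, False, ..., False, False, False],
       [False, False, False, ..., False, False, False]], shape=(384, 512))}]
0.98 [216.2, 138.9] [538.56379478 -62.88334223 157.        ] [535.52147948 -60.47592242 135.        ]
0.69 [353.9, 115.6] [ 572.26466922 -197.77832045  157.        ] [ 571.57973661 -204.80683051  135.        ]
```

View pics/c_w.png

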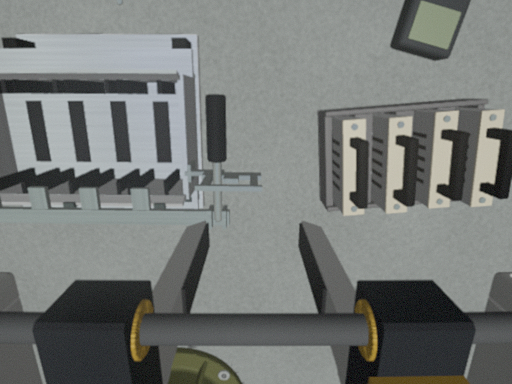

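```bash
python3 -c "
from h import *
c=cam('wrist')
for z in (157,167):
  a=onz(c,(215.5,95),z);b=onz(c,(216.5,161.5),z);print(z,np.round(a,1),np.round(b,1),np.linalg.norm(a-b))
go(545,-61,220,.078)
"
```

```text
157 [580.7 -62.3 157. ] [515. -66. 157.] 65.81399490640094
167 [580.7 -63.5 167. ] [517.1 -67.1 167. ] 63.72382401065994
ROW cm [ 4.93 -3.95  7.94] roll -0.003
```

```bash

python3 -m pendant '[[[2.5,-2,3,0],[5,-4,7,0],[5,-4,10,0],[5,-4,10,0],[5,-4,10,0]]]' 
python3 -c "
from h import *
st();cam('wrist','d_w');go(549,-63,146,.077)"
```

```text
clock: 3.35
eef_pos: [546.0, -60.1, 200.4]
eef_rot: [3.141, -0.0, 0.076]
wrist_force: [-0.6, 0.4, 1.0]
finger_gap: 56.5
t 3.35 pos [546.  -60.1 200.4] rot [ 3.141 -0.     0.076] F [-0.6  0.4  1. ] gap 56.5 q [-0.18  0.31  1.54 -0.    1.29  1.32]
ROW cm [0.23 0.3  5.53] roll -0.001
```

View pics/d_w.png

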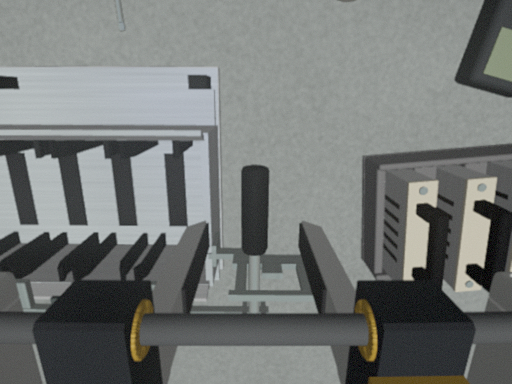

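```bash
python3 -c "
from h import *
c=cam('wrist')
for z in (157,):
  print(onz(c,(255.5,167),z),onz(c,(255.5,254),z))
"
python3 -m pendant '[[[0.3,0.05,2.5,0],[0.3,0.05,5.3,0],[0.3,0.05,5.3,0],[0.3,0.05,5.3,0]]]' 
python3 -m pendant '[[[0,0,0,0],[0,0,0,0],[0,0,0,0],[0,0,0,0],[0,0,0,0]]]' -1 30
python3 -c "
from h import *
st();cam('wrist','e_w')"
```

```text
[581.35976052 -60.52885006 157.        ] [512.56086497 -65.7782109  157.        ]
clock: 3.85
eef_pos: [549.5, -59.9, 148.2]
eef_rot: [3.141, -0.002, 0.076]
wrist_force: [0.2, 0.1, -0.2]
finger_gap: 56.4
clock: 4.35
eef_pos: [549.2, -59.8, 146.5]
eef_rot: [3.141, -0.001, 0.077]
wrist_force: [3.0, -18.9, 0.5]
finger_gap: 19.6
t 4.35 pos [549.2 -59.8 146.5] rot [ 3.141e+00 -1.000e-03  7.700e-02] F [  3.  -18.9   0.5] gap 19.6 q [-0.17  0.37  1.59 -0.    1.18  1.32]
```

View pics/e_w.png

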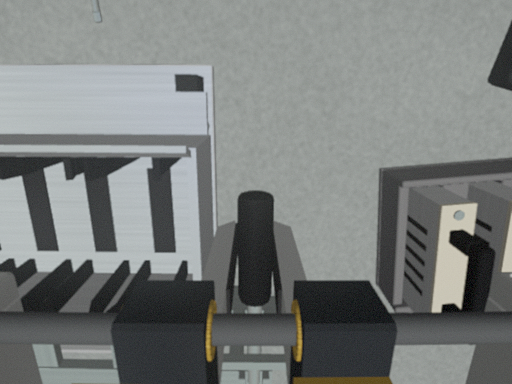

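```bash

python3 -m pendant '[[[0,0.2,-0.5,0],[-0.1,0.2,-1.5,0],[-0.3,0.2,-2.5,0],[-0.4,0.2,-3,0],[-0.4,0.2,-3,0]]]' 
python3 -m pendant '[[[0,0,0,0],[0,0.7,0,0],[0,1.5,0,0],[0,2.3,0,0],[0,2.9,0,0]]]'
python3 -m pendant '[[[0,0,0,0],[0,0,0,0],[0,0,0,0]]]'
python3 -c "
from h import *
st();cam('wrist','f_w')"
```

```text
clock: 4.9
eef_pos: [544.7, -61.7, 176.9]
eef_rot: [3.142, 0.001, 0.077]
wrist_force: [-2.3, -1.4, -7.4]
finger_gap: 19.4
clock: 5.4
eef_pos: [546.8, -90.1, 175.6]
eef_rot: [-3.138, 0.002, 0.076]
wrist_force: [-6.9, 39.7, -6.1]
finger_gap: 19.3
clock: 5.7
eef_pos: [546.9, -89.2, 175.6]
eef_rot: [-3.138, 0.002, 0.077]
wrist_force: [-6.4, 13.8, -7.8]
finger_gap: 19.2
t 5.7 pos [546.9 -89.2 175.6] rot [-3.138e+00  2.000e-03  7.700e-02] F [-6.4 13.8 -7.8] gap 19.2 q [-0.23  0.34  1.55  0.    1.25  1.26]
```

View pics/f_w.png

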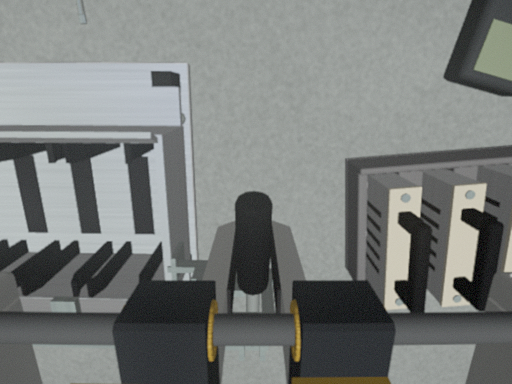

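```bash

python3 -m pendant '[[[0,-0.1,0.7,0],[0.1,-0.1,1.5,0],[0.3,-0.1,2.3,0],[0.4,-0.1,3,0],[0.4,-0.1,3,0]]]' 
python3 -c "
from h import *
st()"
python3 -m pendant '[[[0,0,0,0],[0,0,0,0],[0,0,0,0]]]' 0.2
python3 -m pendant '[[[0,0,-2,0],[0,0,-4,0],[0,0,-8,0],[0,0,-8,0],[0,0,-8,0]]]'
python3 -c "
from h import *
st();cam('wrist','g_w')"
```

```text
clock: 6.25
eef_pos: [552.1, -88.8, 148.3]
eef_rot: [-3.14, -0.002, 0.077]
wrist_force: [-9.9, 10.5, 13.4]
finger_gap: 19.5
t 6.25 pos [552.1 -88.8 148.3] rot [-3.14e+00 -2.00e-03  7.70e-02] F [-9.9 10.5 13.4] gap 19.5 q [-0.23  0.38  1.57  0.    1.19  1.27]
clock: 6.55
eef_pos: [551.8, -89.9, 146.7]
eef_rot: [3.141, -0.001, 0.077]
wrist_force: [-0.3, 0.0, -0.5]
finger_gap: 39.7
clock: 7.05
eef_pos: [551.7, -89.7, 226.8]
eef_rot: [3.141, -0.002, 0.077]
wrist_force: [-0.4, 0.2, -1.0]
finger_gap: 56.9
t 7.05 pos [551.7 -89.7 226.8] rot [ 3.141e+00 -2.000e-03  7.700e-02] F [-0.4  0.2 -1. ] gap 56.9 q [-0.23  0.31  1.48 -0.    1.35  1.27]
```

View pics/g_w.png

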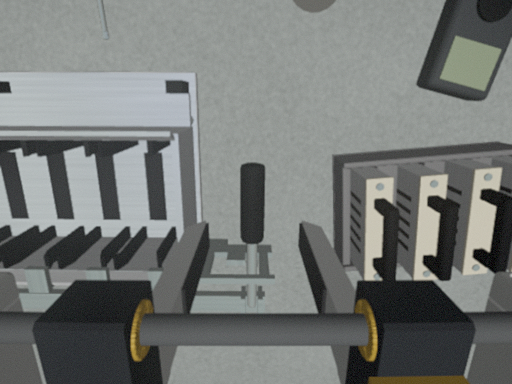

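```bash

python3 -m pendant '[[[0,-2,-4,-0.15],[0,-7,-7,-0.3],[-3,-12,-7,-0.45],[-6,-17,-7,-0.6],[-8,-22,-7,-0.75]]]' 
python3 -m pendant '[[[0,0,0,-0.15],[0,0,0,-0.3],[0,0,0,-0.45],[0,0,0,-0.6],[0,0,0,-0.75]]]' 
python3 -c "
from h import *
st();go(441,262,220,1.648)"
```

```text
clock: 7.6
eef_pos: [466.0, 101.6, 295.1]
eef_rot: [-3.141, 0.001, 0.832]
wrist_force: [0.7, 1.1, 0.2]
finger_gap: 56.4
clock: 8.1
eef_pos: [467.3, 100.5, 294.9]
eef_rot: [-3.14, 0.0, 1.583]
wrist_force: [-0.3, -0.2, 1.1]
finger_gap: 56.5
t 8.1 pos [467.3 100.5 294.9] rot [-3.14   0.     1.583] F [-0.3 -0.2  1.1] gap 56.5 q [ 0.14  0.09  1.59 -0.    1.47  0.12]
ROW cm [16.19 -2.42  7.49] roll -0.065
```

```bash

python3 -m pendant '[[[5,-0.8,0,-0.065],[10,-1.6,2,-0.065],[16.2,-2.4,5,-0.065],[16.2,-2.4,7.5,-0.065],[16.2,-2.4,7.5,-0.065]]]' 
python3 -m pendant '[[[0,0,0,0]]]' 
python3 -c "
from h import *
st();c=cam('wrist','h_w');
for r in models.regions_of('wrist','leg_grip'): print(r['score'],r['point'],onz(c,r['point'],60))
c=cam('scene');crop(c,240,130,420,290,3.2,'h_s')"
```

```text
clock: 8.6
eef_pos: [440.1, 263.5, 215.8]
eef_rot: [-3.134, 0.003, 1.645]
wrist_force: [0.4, -0.1, 0.1]
finger_gap: 56.6
clock: 8.7
eef_pos: [442.3, 262.1, 220.6]
eef_rot: [-3.14, 0.001, 1.643]
wrist_force: [-0.2, -0.2, 1.2]
finger_gap: 56.2
t 8.7 pos [442.3 262.1 220.6] rot [-3.140e+00  1.000e-03  1.643e+00] F [-0.2 -0.2  1.2] gap 56.2 q [ 0.46  0.22  1.61 -0.    1.32  0.39]
0.87 [262.0, 194.2] [453.01902074 238.91050241  60.        ]
```

View pics/h_w.png

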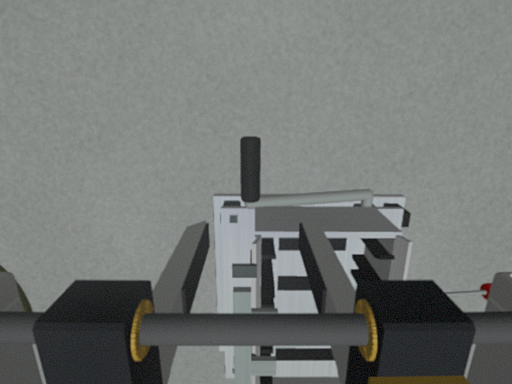

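View pics/h_s.png

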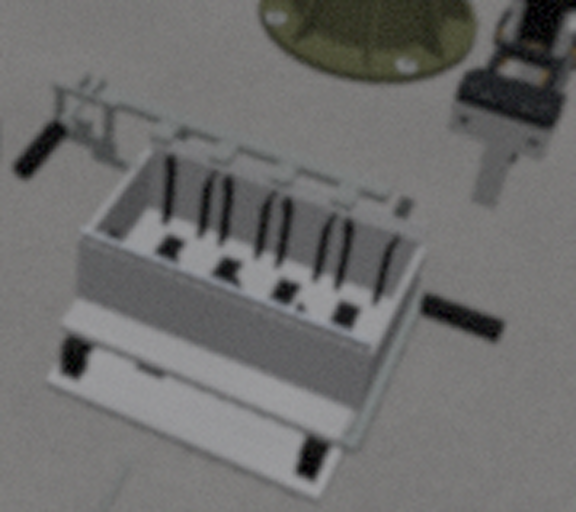

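```bash

python3 -c "
from h import *
c=cam('wrist')
for z in (56,62):
  a=onz(c,(250.5,138),z);b=onz(c,(250.5,201),z);print(z,np.round(a,1),np.round(b,1),np.linalg.norm(a-b), np.round(onz(c,(368,195),30),1))
go(440,268,120,1.648)
"
```

```text
56 [437.5 299.9  56. ] [442.2 227.8  56. ] 72.22509127970228 [587.3 236.6  30. ]
62 [437.5 300.6  62. ] [442.1 229.8  62. ] 70.94669666504265 [587.3 236.6  30. ]
ROW cm [ 0.65 -0.3  10.24] roll -0.008
```

```bash

python3 -m pendant '[[[0.9,-0.35,4,0],[1.75,-0.35,9,0],[1.75,-0.35,13,0],[1.75,-0.35,15,0],[1.75,-0.35,17.3,0]]]' 
python3 -m pendant '[[[0,0,0.2,0],[0,0,0.2,0]]]'
python3 -c "
from h import *
st();cam('wrist','i_w');go(439,280,45,1.648)"
```

```text
clock: 9.4
eef_pos: [438.5, 279.1, 48.0]
eef_rot: [3.141, -0.0, 1.641]
wrist_force: [0.1, 0.2, 0.4]
finger_gap: 56.6
clock: 9.6
eef_pos: [438.4, 279.3, 47.0]
eef_rot: [3.141, -0.0, 1.641]
wrist_force: [-0.8, 0.6, 0.3]
finger_gap: 56.3
t 9.6 pos [438.4 279.3  47. ] rot [ 3.141 -0.     1.641] F [-0.8  0.6  0.3] gap 56.3 q [0.5  0.44 1.76 0.   0.94 0.43]
ROW cm [0.04 0.04 0.26] roll -0.007
```

View pics/i_w.png

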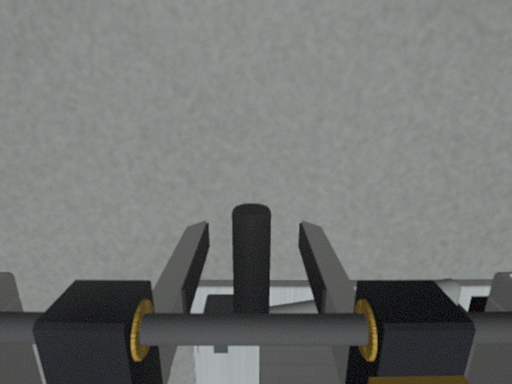

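```bash

python3 -m pendant '[[[0,0,0,0],[0,0,0,0],[0,0,0,0],[0,0,0,0],[0,0,0,0]]]' -1 50
python3 -m pendant '[[[0,0.1,-0.7,0],[0,0.5,-1.76,0],[0,1.0,-2.9,0],[0,1.63,-4.13,0],[0,1.63,-4.13,0]]]'
python3 -c "
from h import *
st();cam('wrist','j_w')"
```

```text
clock: 10.15
eef_pos: [436.9, 279.6, 46.2]
eef_rot: [-3.139, 0.0, 1.642]
wrist_force: [-1.3, -1.5, 11.3]
finger_gap: 20.9
clock: 10.65
eef_pos: [451.8, 280.5, 87.3]
eef_rot: [-3.135, 0.001, 1.642]
wrist_force: [-17.2, 0.7, 1.5]
finger_gap: 21.0
t 10.65 pos [451.8 280.5  87.3] rot [-3.135e+00  1.000e-03  1.642e+00] F [-17.2   0.7   1.5] gap 21.0 q [0.49 0.4  1.7  0.   1.05 0.41]
```

View pics/j_w.png

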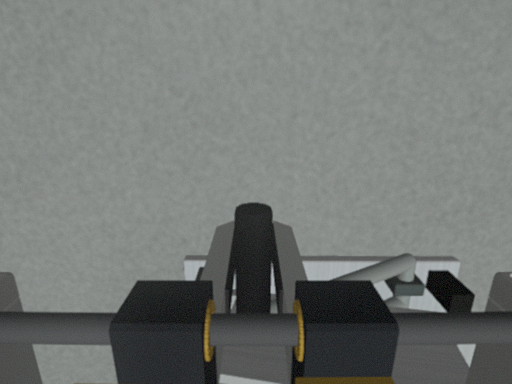

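```bash

python3 -m pendant '[[[0,1.5,-2.14,0],[0,3.35,-3.99,0],[0,5.49,-5.49,0],[0,7.86,-6.59,0],[0,7.86,-6.59,0]]]'
python3 -m pendant '[[[0,1.0,-0.35,0],[0,2.0,-0.55,0],[0,2.9,-0.7,0],[0,3.7,-0.8,0],[0,3.7,-0.8,0]]]'
python3 -c "
from h import *
st();cam('wrist','k_w');c=cam('scene');crop(c,240,110,440,290,3,'k_s')"
```

```text
clock: 11.2
eef_pos: [535.0, 287.0, 158.2]
eef_rot: [3.136, -0.002, 1.641]
wrist_force: [-6.5, -4.0, 32.0]
finger_gap: 21.0
clock: 11.7
eef_pos: [567.3, 289.1, 163.4]
eef_rot: [-3.136, 0.0, 1.642]
wrist_force: [-25.9, -5.5, 21.4]
finger_gap: 21.0
t 11.7 pos [567.3 289.1 163.4] rot [-3.136  0.     1.642] F [-25.9  -5.5  21.4] gap 21.0 q [0.41 0.54 1.31 0.   1.3  0.34]
```

View pics/k_w.png

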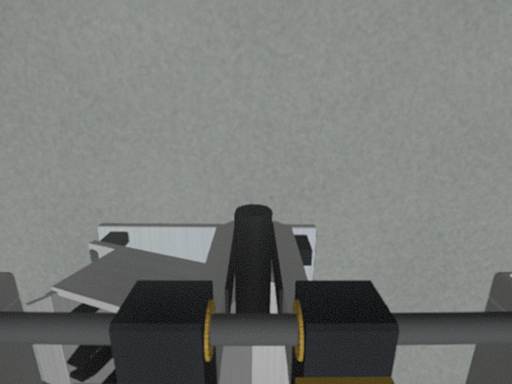

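View pics/k_s.png

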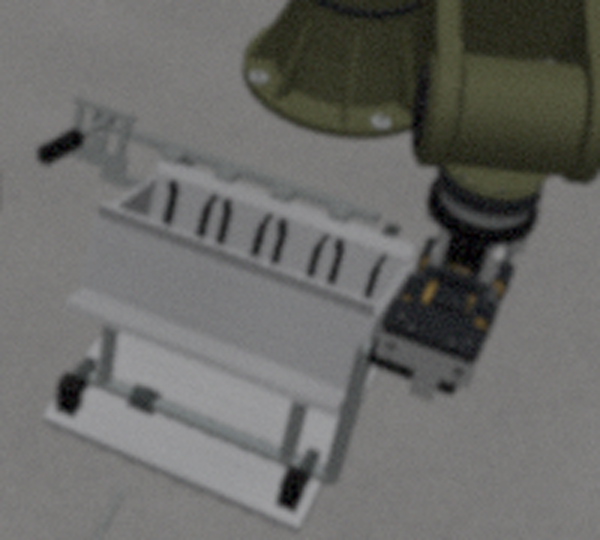

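```bash

python3 -m pendant '[[[0,0,0,0],[0,0,0,0],[0,0,0,0]]]' 0.2
python3 -m pendant '[[[0,0,-3,0],[0,0,-7,0],[0,0,-12,0],[0,0,-12,0],[0,0,-12,0]]]'
python3 -c "
from h import *
st();cam('wrist','l_w');c=cam('scene');crop(c,240,110,440,290,3,'l_s');c=cam('side');crop(c,180,110,380,280,3,'l_d')"
```

```text
clock: 12.1
eef_pos: [569.5, 288.9, 161.6]
eef_rot: [3.141, -0.0, 1.642]
wrist_force: [0.5, -0.3, 0.6]
finger_gap: 41.5
clock: 12.6
eef_pos: [569.7, 289.0, 282.1]
eef_rot: [3.14, -0.001, 1.642]
wrist_force: [-0.7, -0.4, -0.7]
finger_gap: 56.4
t 12.6 pos [569.7 289.  282.1] rot [ 3.140e+00 -1.000e-03  1.642e+00] F [-0.7 -0.4 -0.7] gap 56.4 q [ 0.41  0.47  1.13 -0.    1.54  0.34]
```

View pics/l_s.png

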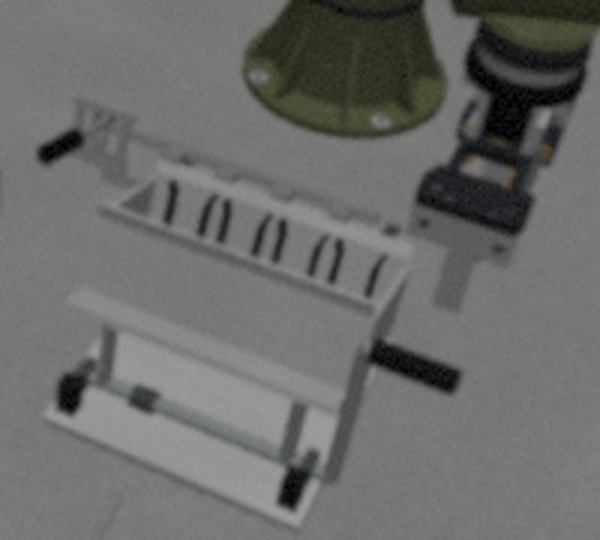

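View pics/l_d.png

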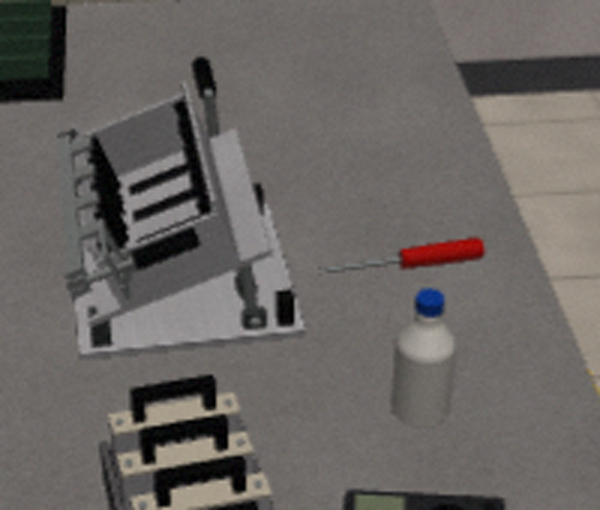

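View pics/l_w.png

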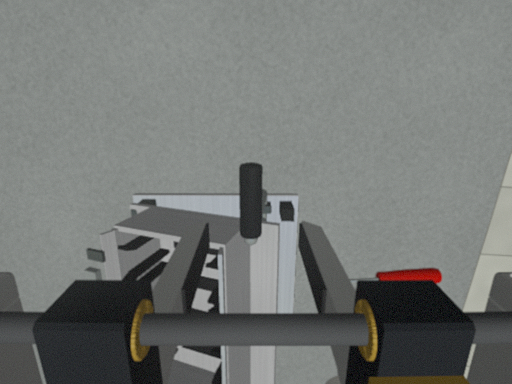

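```bash

python3 -c "
from h import *
go(480,105,330,.077)"
python3 -m pendant '[[[-2,-1,-4,0.15],[-6,-4,-4.8,0.3],[-10,-6,-4.8,0.45],[-15,-8,-4.8,0.6],[-19,-10,-4.8,0.75]]]'
python3 -m pendant '[[[0,0,0,0.15],[0,0,0,0.3],[0,0,0,0.45],[0,0,0,0.6],[0,0,0,0.75]]]' 
python3 -c "
from h import *
go(480,105,330,.077)"
```

```text
ROW cm [-17.7  -10.2   -4.99] roll 1.565
clock: 13.25
eef_pos: [482.0, 90.7, 328.2]
eef_rot: [-3.14, 0.001, 0.886]
wrist_force: [1.1, -1.2, 0.5]
finger_gap: 56.4
clock: 13.75
eef_pos: [482.9, 92.2, 328.2]
eef_rot: [-3.142, 0.002, 0.135]
wrist_force: [0.8, 0.3, -0.0]
finger_gap: 56.3
ROW cm [-0.12 -1.3  -0.18] roll 0.058
```

```bash

python3 -m pendant '[[[0,-1.3,-0.2,0.058],[0,-1.3,-0.2,0.058],[0,-1.3,-0.2,0.058]]]'
python3 -c "
from h import *
st();c=cam('wrist','m_w');crop(c,0,0,512,384,1.56,'m_w2')
import pickle
pickle.dump({'w':c,'sc':cam('scene'),'sd':cam('side')},open('m.pkl','wb'))"
```

```text
clock: 14.05
eef_pos: [481.2, 105.1, 330.6]
eef_rot: [3.141, 0.001, 0.086]
wrist_force: [-0.1, -0.5, -0.1]
finger_gap: 56.4
t 14.05 pos [481.2 105.1 330.6] rot [3.141e+00 1.000e-03 8.600e-02] F [-0.1 -0.5 -0.1] gap 56.4 q [ 0.14  0.11  1.48 -0.    1.55  1.63]
```

View pics/m_w2.png

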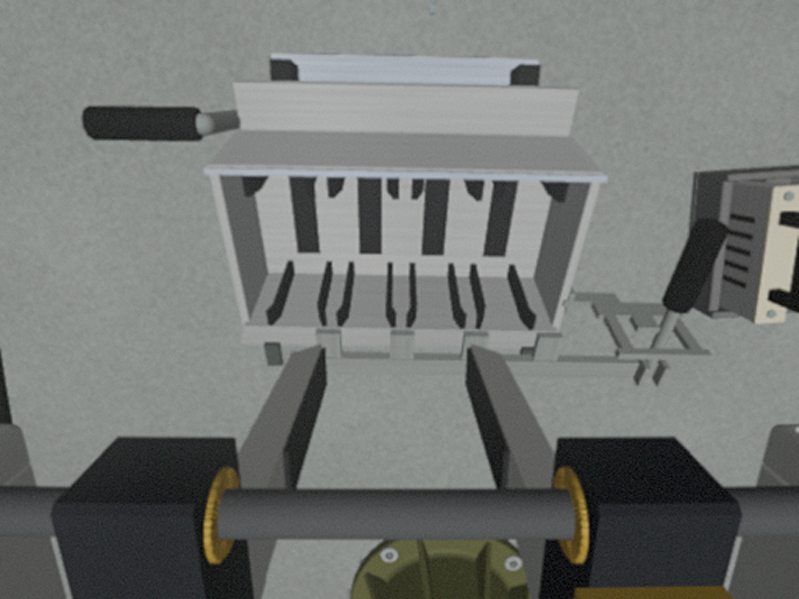

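```bash

python3 -c "
from h import *
import pickle
m=pickle.load(open('m.pkl','rb'))
crop(m['w'],125,90,395,250,2.96,'n_w');crop(m['sc'],260,120,400,250,5,'n_s');crop(m['sd'],190,125,270,235,5.4,'n_d')"
```

```text
(no output)
```

View pics/n_w.png

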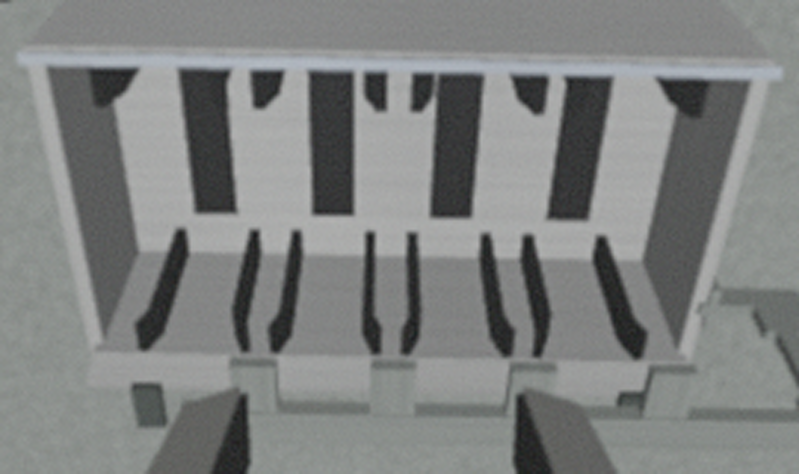

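View pics/n_s.png

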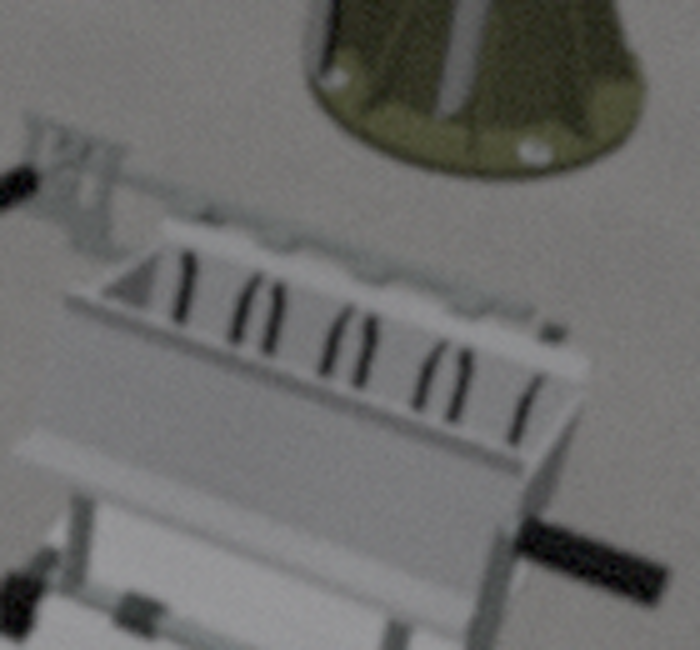

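View pics/n_d.png

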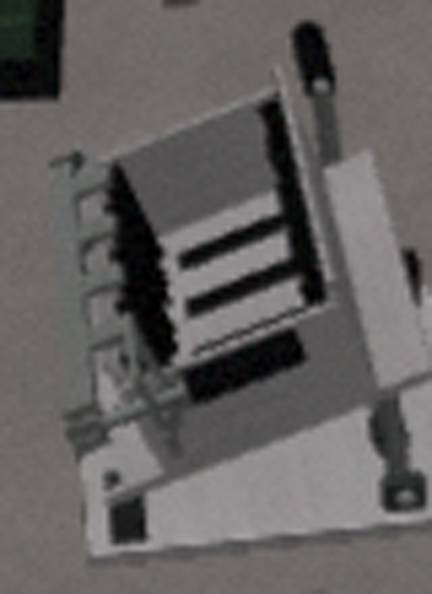

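```bash
cat > fit.py <<'E'
from h import *
import pickle
from scipy.optimize import least_squares
m=pickle.load(open('m.pkl','rb'))
W=lambda u,v:np.array((125+u/2.96,90+v/2.96));S=lambda u,v:np.array((260+u/5,120+v/5));D=lambda u,v:np.array((190+u/5.4,125+v/5.4))
def frame(p):
    x,y,z,yaw,t=p[:5]; Rm=R.from_euler("z",yaw).as_matrix()@R.from_euler("y",-t).as_matrix()
    return Rm,np.array([x,y,z])
def ld(c,a,b,uv):
    q=proj(c,[a,b]);d=q[1]-q[0];d/=np.linalg.norm(d);return (uv-q[0])[0]*d[1]-(uv-q[0])[1]*d[0]
ys=[82.5,27.5,-27.5,-82.5]
def res(p,full=False):
    Rm,o=frame(p);T=p[5];P=lambda *a:o+Rm@np.array(a)
    r=[]
    for y,a,b in zip(ys,[216,332.5,452.5,568.5],[206,331,459,588]):
        r+=[ld(m['w'],P(-50,y,0),P(50,y,0),W(a,213)),ld(m['w'],P(-50,y,0),P(50,y,0),W(b,72))]
    for y,uv in [(125,W(19,56)),(-125,W(781,72))]: r+=list(proj(m['w'],P(68.5,y,T))[0]-uv)
    r+=[ld(m['w'],P(-60,125,T),P(60,125,T),W(92,350)),ld(m['w'],P(-60,-125,T),P(60,-125,T),W(690,358))]
    for y,uv in [(125,S(522,475)),(-125,S(68,300))]: r+=list(proj(m['sc'],P(68.5,y,T))[0]-uv)
    for y,uv in [(125,D(280,72)),(-125,D(335,300))]: r+=list(proj(m['sd'],P(68.5,y,T))[0]-uv)
    r=np.array(r)
    if full: return r
    return np.concatenate([r,[(p[4]-.35)/.01,(T-78)/2]])
E
python3 - <<'E'
from fit import *
s=least_squares(res,[500,105,90,.08,.35,78],loss='soft_l1')
print(np.round(s.x,3));print(np.round(res(s.x,True),1))
E
```

```text
[5.13693e+02 1.00384e+02 9.05570e+01 6.70000e-02 3.50000e-01 7.82100e+01]
[ 0.3 -1.2  0.3  0.1 -0.9  0.4 -0.6  0.5  2.4 -0.3 -2.9 -0.7 -0.3  0.1
 -0.3 -3.5 -1.3 -2.4 -0.5  0.6 -1.2 -1.6]
```

```bash
python3 - <<'E'
from fit import *
s=least_squares(res,[500,105,90,.08,.35,78],loss='soft_l1')
Rm,o=frame(s.x);P=lambda *a:o+Rm@np.array(a)
im=cv2.resize(m['w']['frame'][90:250,125:395,::-1],None,fx=2.96,fy=2.96,interpolation=cv2.INTER_CUBIC)
def ln(a,b,col):
    q=(proj(m['w'],[P(*a),P(*b)])-[125,90])*2.96
    cv2.line(im,tuple(int(v) for v in q[0]),tuple(int(v) for v in q[1]),col,1)
for x in (-62.5,62.5):
    ln((x,-120,0),(x,120,0),(0,0,255)); ln((x,-120,76),(x,120,76),(0,255,0))
for y in ys:
    for d in (-15,15): ln((-62.5,y+d,0),(-62.5,y+d,70),(255,0,0)); ln((62.5,y+d,70),(62.5,y+d,0),(255,0,255))
for x in (-68.5,68.5): ln((x,-125,78),(x,125,78),(0,255,255))
for k in range(4): 
    y=ys[k]-28
    ln((-60,y-9,100.5),(-60,y+9,100.5),(255,255,0)); 
cv2.imwrite('pics/o.png',im)
E
```

```text
(no output)
```

View pics/o.png

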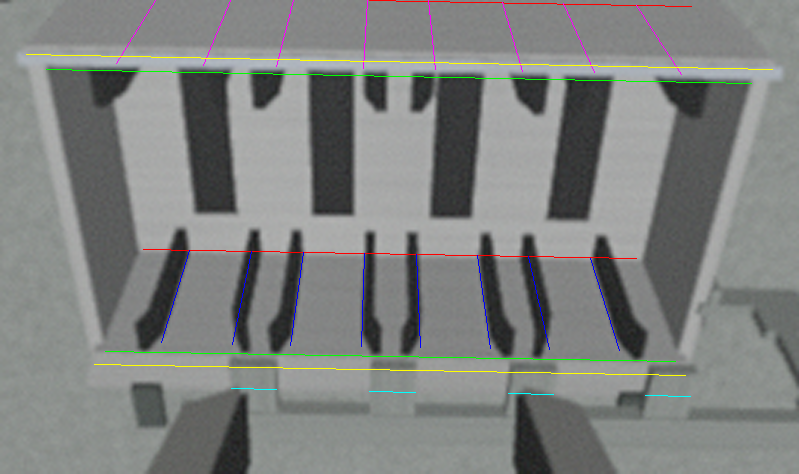

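```bash
python3 -c "
from h import *
go(470,-290,330,.1)"
python3 -m pendant '[[[0,5,0,0],[0,10,0,0],[0,15,0,0],[-1,20,0,0],[-1,25,0,0]]]' -0.2
python3 -m pendant '[[[0,5,0,0],[0,10,0,0],[1,14,0,0],[1,14,0,0],[1,14,0,0]]]'
python3 -c "
from h import *
st();c=cam('wrist','p_w');crop(c,0,0,512,384,1.56,'p_w2')
import pickle
pickle.dump({'w':c,'sc':cam('scene'),'sd':cam('side')},open('p.pkl','wb'))"
```

```text
ROW cm [-4.47 39.25  0.11] roll -0.015
clock: 14.7
eef_pos: [491.3, -146.0, 331.5]
eef_rot: [3.141, -0.0, 0.084]
wrist_force: [1.1, 0.3, 0.7]
finger_gap: 37.6
clock: 15.2
eef_pos: [513.6, -283.0, 330.6]
eef_rot: [-3.141, 0.001, 0.083]
wrist_force: [-0.7, 1.1, 0.3]
finger_gap: 37.5
t 15.2 pos [ 513.6 -283.   330.6] rot [-3.141e+00  1.000e-03  8.300e-02] F [-0.7  1.1  0.3] gap 37.5 q [-0.57  0.33  1.22  0.    1.6   0.92]
```

View pics/p_w2.png

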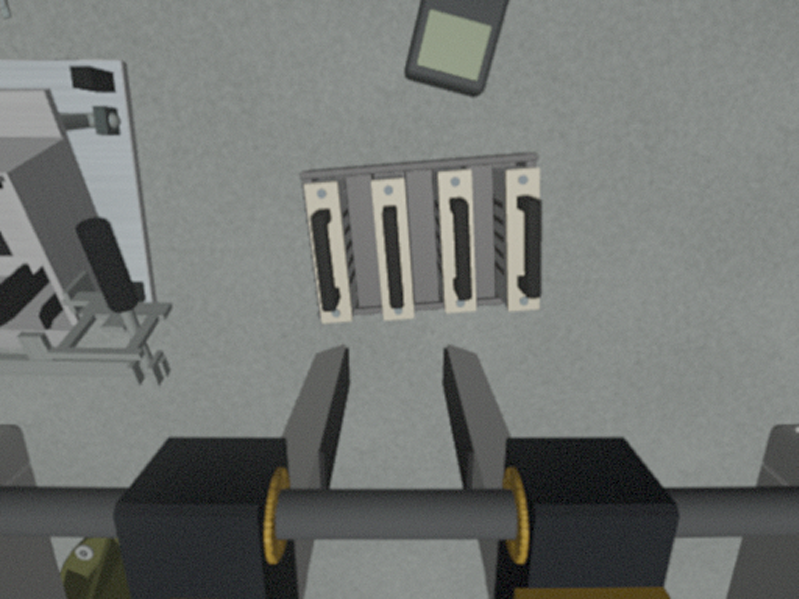

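```bash
cat > mods.py <<'E'
from h import *
import pickle
m=pickle.load(open('p.pkl','rb'))
Q={'a':[(304,184),(339,181),(322,322),(352,320)],'b':[(371,180),(403,178),(384,320),(413,318)],'c':[(438,172),(471,170),(446,313),(476,311)],'d':[(506,170),(541,168),(507,310),(541,309)]}
for k,L in Q.items():
    P=[onz(m['w'],(u/1.5605,v/1.5605),96) for u,v in L]
    c=np.mean(P,0);d=(P[0]+P[1]-P[2]-P[3])/2
    print(k,np.round(c[:2],1),'len',round(np.linalg.norm(d),1),'w',round(np.linalg.norm(P[0]-P[1]),1),round(np.linalg.norm(P[2]-P[3]),1),'yaw',round(np.arctan2(d[1],d[0]),3))
E
python3 mods.py
```

```text
a [ 506.8 -228.1] len 120.9 w 29.0 26.9 yaw 0.154
b [ 513.6 -282. ] len 121.8 w 26.3 25.9 yaw 0.161
c [ 524.6 -336.5] len 121.6 w 26.9 26.6 yaw 0.163
d [ 531.2 -392.2] len 121.0 w 28.6 30.1 yaw 0.159
```

```bash
python3 -c "
from h import *
go(536.4,-223.4,190,.155)"
python3 -m pendant '[[[1,-3,4,-0.072],[2,-6,8,-0.072],[2.7,-5.8,12,-0.072],[2.7,-5.8,14,-0.072],[2.7,-5.8,14,-0.072]]]'
python3 -m pendant '[[[0,0,0,0]]]'
python3 -c "
from h import *
st();c=cam('wrist','q_w');go(536.4,-223.4,190,.155)"
```

```text
ROW cm [ 2.74 -5.59 14.18] roll -0.07
clock: 15.85
eef_pos: [535.0, -220.7, 189.1]
eef_rot: [-3.139, 0.003, 0.158]
wrist_force: [-0.8, 0.3, 1.1]
finger_gap: 37.6
clock: 15.95
eef_pos: [536.2, -222.0, 192.8]
eef_rot: [3.141, -0.001, 0.157]
wrist_force: [-0.4, 0.2, -0.2]
finger_gap: 37.7
t 15.95 pos [ 536.2 -222.   192.8] rot [ 3.141e+00 -1.000e-03  1.570e-01] F [-0.4  0.2 -0.2] gap 37.7 q [-0.46  0.38  1.46  0.    1.3   0.96]
ROW cm [-0.02  0.11  0.34] roll 0.001
```

View pics/q_w.png

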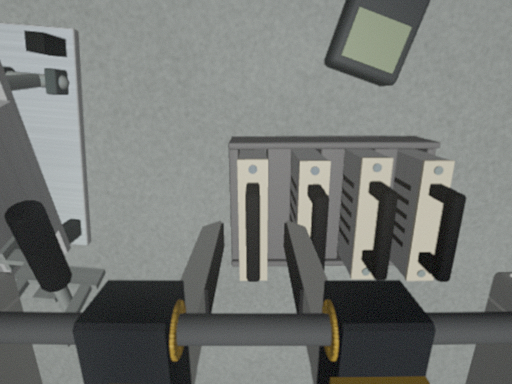

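```bash

python3 -m pendant '[[[0,0,4,0],[0,0,7.8,0],[0,0,7.8,0],[0,0,7.8,0],[0,0,7.8,0]]]'
python3 -m pendant '[[[0,0,0,0],[0,0,0,0],[0,0,0,0],[0,0,0,0],[0,0,0,0]]]' -1 60
python3 -c "
from h import *
st();c=cam('side');crop(c,180,180,330,330,4,'r_d');cam('wrist','r_w')"
```

```text
clock: 16.5
eef_pos: [537.0, -223.0, 116.3]
eef_rot: [3.139, -0.003, 0.156]
wrist_force: [0.2, 0.1, 0.4]
finger_gap: 37.6
clock: 17.0
eef_pos: [536.0, -222.4, 113.7]
eef_rot: [3.141, -0.0, 0.156]
wrist_force: [-0.3, 0.4, 4.4]
finger_gap: 11.3
t 17.0 pos [ 536.  -222.4  113.7] rot [ 3.141 -0.     0.156] F [-0.3  0.4  4.4] gap 11.3 q [-0.46  0.46  1.54  0.    1.14  0.96]
```

View pics/r_d.png

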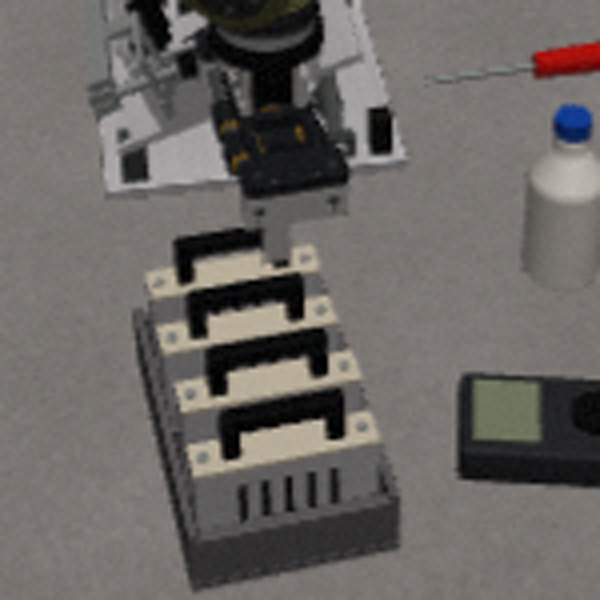

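View pics/r_w.png

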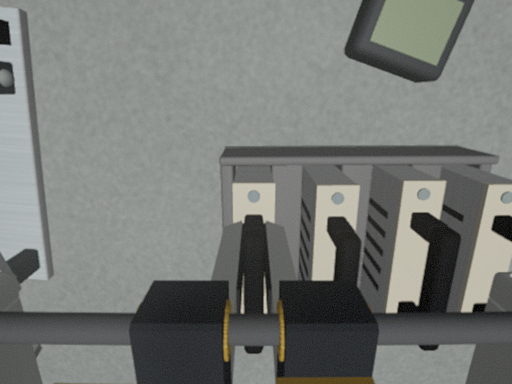

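Gripped the first handle (gap 11.3). Lift 100 mm firmly.

```bash

python3 -m pendant '[[[0,0,-1.5,0],[0,0,-3.5,0],[0,0,-6,0],[0,0,-9,0],[0,0,-11,0]]]'
python3 -m pendant '[[[0,0,0,0],[0,0,0,0],[0,0,0,0]]]' 
python3 -c "
from h import *
st();c=cam('side');crop(c,180,150,330,300,4,'s_d')"
```

```text
clock: 17.6
eef_pos: [535.9, -222.5, 224.7]
eef_rot: [3.141, -0.0, 0.156]
wrist_force: [0.7, -0.2, -4.4]
finger_gap: 12.0
clock: 17.9
eef_pos: [535.3, -222.1, 221.4]
eef_rot: [-3.14, 0.002, 0.156]
wrist_force: [0.4, -0.5, -4.0]
finger_gap: 11.6
t 17.9 pos [ 535.3 -222.1  221.4] rot [-3.14e+00  2.00e-03  1.56e-01] F [ 0.4 -0.5 -4. ] gap 11.6 q [-0.46  0.36  1.42  0.    1.36  0.96]
```

View pics/s_d.png

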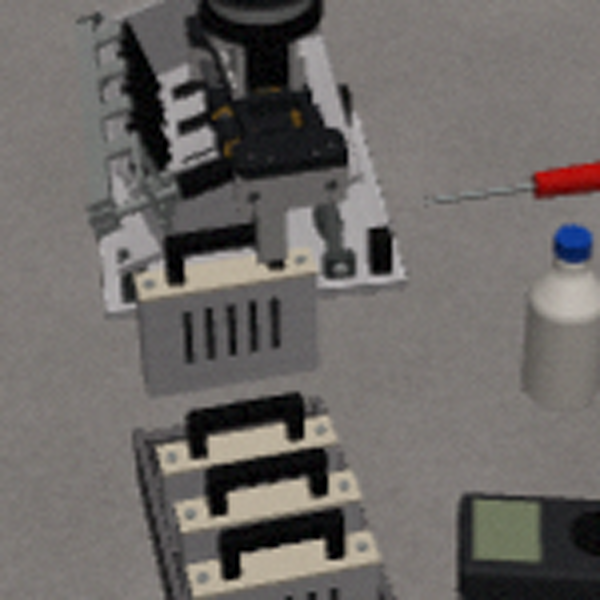

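```bash

python3 -m pendant '[[[0,0,-2,0],[0,0,-4,0],[0,0,-4,0],[0,0,-4,0]]]' -1 20
python3 -c "
from h import *
st();c=cam('side');crop(c,180,130,330,280,3,'t_d')"
python3 -m pendant '[[[0,0,0,0],[0,0,0,0],[0,0,0,0]]]' -1 12
python3 -c "
from h import *
st();c=cam('side');crop(c,180,130,330,280,3,'t_e')
import cv2,numpy as np
cv2.imwrite('pics/t.png',np.hstack([cv2.imread('pics/t_d.png')[:,:400],cv2.imread('pics/t_e.png')[:,:400]]))"
```

```text
clock: 18.35
eef_pos: [535.7, -222.3, 262.1]
eef_rot: [-3.141, 0.001, 0.156]
wrist_force: [0.3, 0.6, -4.2]
finger_gap: 12.1
t 18.35 pos [ 535.7 -222.3  262.1] rot [-3.141e+00  1.000e-03  1.560e-01] F [ 0.3  0.6 -4.2] gap 12.1 q [-0.46  0.34  1.36  0.    1.45  0.96]
clock: 18.7
eef_pos: [535.8, -222.4, 262.9]
eef_rot: [-3.141, 0.001, 0.156]
wrist_force: [0.0, 0.2, -3.5]
finger_gap: 12.0
t 18.7 pos [ 535.8 -222.4  262.9] rot [-3.141e+00  1.000e-03  1.560e-01] F [ 0.   0.2 -3.5] gap 12.0 q [-0.46  0.34  1.36 -0.    1.45  0.96]
```

View pics/t.png

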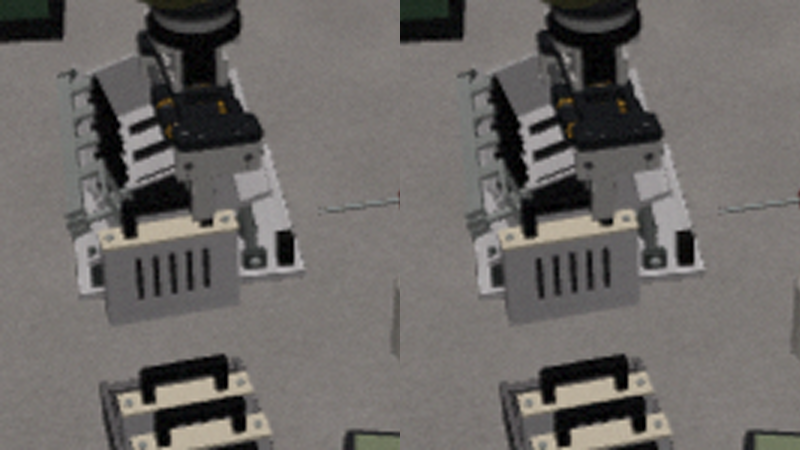

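```bash
cat > two.sh <<'E'
python3 -c "
from h import *
st();c=cam('side');crop(c,180,130,330,280,3,'$1')"
E
python3 -m pendant '[[[0,0,0,0],[0,0,0,0],[0,0,0,0],[0,0,0,0]]]' -1 8
bash two.sh u_a
python3 -m pendant '[[[0,0,0,0],[0,0,0,0],[0,0,0,0]]]' -1 6
bash two.sh u_b
python3 -c "
import cv2,numpy as np
cv2.imwrite('pics/u.png',np.hstack([cv2.imread('pics/u_a.png')[:,:400],cv2.imread('pics/u_b.png')[:,:400]]))"
```

```text
clock: 19.15
eef_pos: [535.9, -222.4, 263.4]
eef_rot: [3.142, -0.0, 0.156]
wrist_force: [1.3, -0.1, -3.7]
finger_gap: 11.8
t 19.15 pos [ 535.9 -222.4  263.4] rot [ 3.142 -0.     0.156] F [ 1.3 -0.1 -3.7] gap 11.8 q [-0.46  0.34  1.36  0.    1.45  0.96]
clock: 19.5
eef_pos: [535.9, -222.4, 263.4]
eef_rot: [-3.142, 0.0, 0.156]
wrist_force: [0.2, -0.5, -4.3]
finger_gap: 12.2
t 19.5 pos [ 535.9 -222.4  263.4] rot [-3.142  0.     0.156] F [ 0.2 -0.5 -4.3] gap 12.2 q [-0.46  0.34  1.36  0.    1.45  0.96]
```

View pics/u.png

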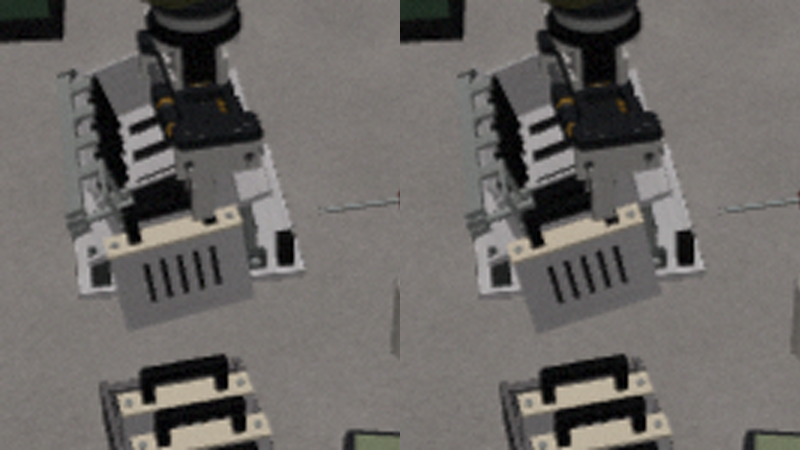

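```bash
cat > tilt.py <<'E'
from h import *
import sys
# args: crop pixel coords of points (lower-left, lower-right of near face) on 4x crop, u0 v0
def tilt(c,pts,pos,yaw):
    n=np.array([-np.sin(yaw),np.cos(yaw),0]);p0=np.array(pos)-13*n;ex=np.array([np.cos(yaw),np.sin(yaw),0])
    out=[]
    for uv in pts:
        o,d=ray(c,uv);X=o+d*(n@(p0-o))/(n@d);out.append(((X-p0)@ex,X[2]-(p0[2]+11)))
    return np.array(out)
E
python3 -m pendant '[[[0,0,0,0],[0,0,0,0],[0,0,0,0]]]' -1 5
bash two.sh v_a
python3 -m pendant '[[[0,0,0,0],[0,0,0,0],[0,0,0,0]]]' -1 4.3
bash two.sh v_b
python3 -c "
import cv2,numpy as np
cv2.imwrite('pics/v.png',np.hstack([cv2.imread('pics/v_a.png')[:,:400],cv2.imread('pics/v_b.png')[:,:400]]))"
```

```text
clock: 19.85
eef_pos: [535.9, -222.4, 263.4]
eef_rot: [3.142, 0.0, 0.156]
wrist_force: [0.4, 0.4, -3.7]
finger_gap: 12.2
t 19.85 pos [ 535.9 -222.4  263.4] rot [3.142 0.    0.156] F [ 0.4  0.4 -3.7] gap 12.2 q [-0.46  0.34  1.36 -0.    1.45  0.96]
clock: 20.2
eef_pos: [535.9, -222.4, 263.4]
eef_rot: [-3.142, -0.0, 0.156]
wrist_force: [-0.4, 0.0, -4.5]
finger_gap: 11.9
t 20.2 pos [ 535.9 -222.4  263.4] rot [-3.142 -0.     0.156] F [-0.4  0.  -4.5] gap 11.9 q [-0.46  0.34  1.36  0.    1.45  0.96]
```

View pics/v.png

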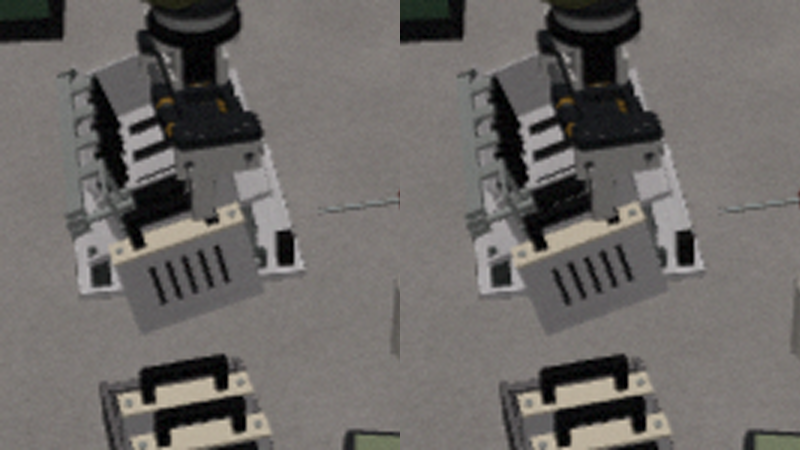

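```bash
python3 - <<'E'
from tilt import *
c=cam('side');f=lambda u,v:(180+u/3,130+v/3)
t=tilt(c,[f(144,333),f(267,291),f(118,268),f(243,223)],(535.9,-222.4,263.4),.156)
print(t); d=t[1]-t[0];print(np.arctan2(d[1],d[0]),np.hypot(*d)); d=t[3]-t[2];print(np.arctan2(d[1],d[0]),np.hypot(*d));d=t[2]-t[0];print(np.arctan2(-d[0],d[1]),np.hypot(*d))
c=dict(c);crop(c,210,180,280,250,10,'v_c')
E
```

```text
[[ -57.84869277 -135.64054017]
 [  57.89499546 -109.80759188]
 [ -76.77275314  -55.18193534]
 [  35.97780789  -27.09437664]]
0.2195919343680683 118.59149456547702
0.24414306583836654 116.19638534055336
0.23100379933132006 82.65414177370363
```

View pics/v_c.png

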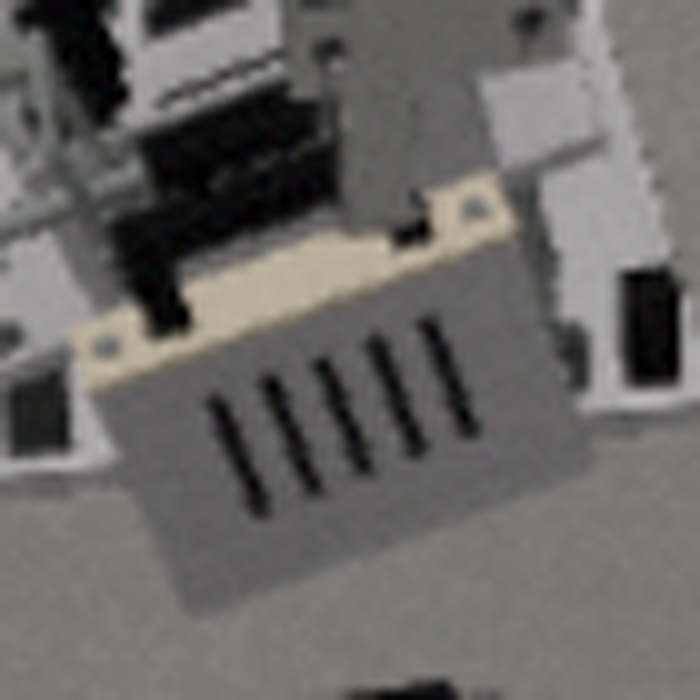

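```bash

python3 -m pendant '[[[0,0,0,0],[0,0,0,0],[0,0,0,0],[0,0,0,0]]]' -1 3.6
python3 -c "
from h import *
st();c=cam('side');crop(c,210,180,280,250,6,'w_a')"
python3 -m pendant '[[[0,0,0,0],[0,0,0,0],[0,0,0,0],[0,0,0,0]]]' -1 3.1
python3 -c "
from h import *
st();c=cam('side');crop(c,210,180,280,250,10,'w_b')"
```

```text
clock: 20.7
eef_pos: [535.9, -222.4, 263.4]
eef_rot: [-3.142, 0.0, 0.156]
wrist_force: [0.0, 0.2, -4.2]
finger_gap: 11.9
t 20.7 pos [ 535.9 -222.4  263.4] rot [-3.142  0.     0.156] F [ 0.   0.2 -4.2] gap 11.9 q [-0.46  0.34  1.36  0.    1.45  0.96]
clock: 21.15
eef_pos: [535.9, -222.4, 263.4]
eef_rot: [3.142, -0.0, 0.156]
wrist_force: [0.7, 0.6, -4.5]
finger_gap: 12.4
t 21.15 pos [ 535.9 -222.4  263.4] rot [ 3.142 -0.     0.156] F [ 0.7  0.6 -4.5] gap 12.4 q [-0.46  0.34  1.36  0.    1.45  0.96]
```

View pics/w_b.png

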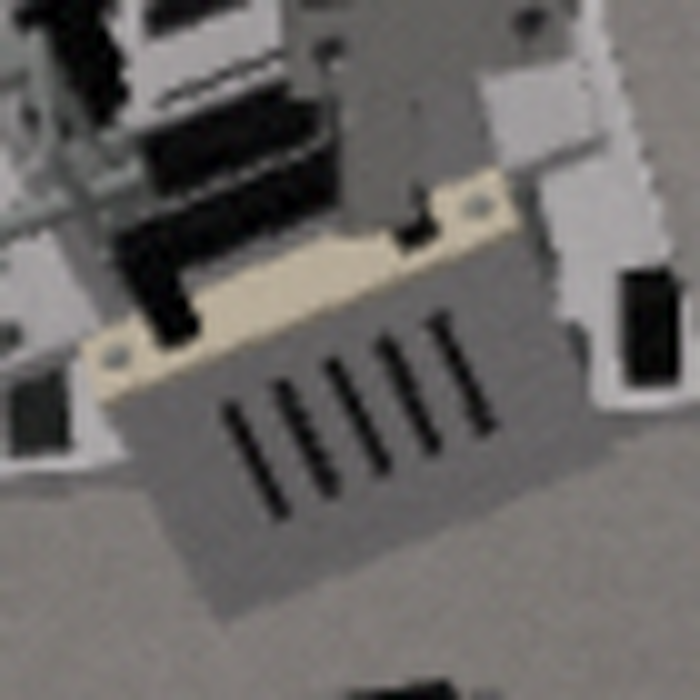

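```bash
cat >> tilt.py <<'E'
def rep(pts,pos,yaw,u0=210,v0=180,k=10):
    c=cam('side');f=lambda u,v:(u0+u/k,v0+v/k)
    t=tilt(c,[f(*p) for p in pts],pos,yaw);print(np.round(t,1).tolist())
    for a,b in ((0,1),(2,3)):
        d=t[b]-t[a];print('tilt',round(np.arctan2(d[1],d[0]),3),'len',round(np.hypot(*d),1))
    d=t[2]-t[0];print('vert',round(np.arctan2(-d[0],d[1]),3),np.hypot(*d).round(1))
E
python3 - <<'E'
from tilt import *
rep([(222,622),(617,448),(105,402),(520,232)],(535.9,-222.4,263.4),.156)
E
```

```text
[[-46.5, -142.6], [65.5, -103.5], [-73.9, -58.7], [38.7, -23.9]]
tilt 0.336 len 118.6
tilt 0.3 len 117.9
vert 0.316 88.2
```

```bash
cat > rk.py <<'E'
from h import *
RP=[513.69,100.38,90.56,.067,.35]
def rf(t=None):
    return R.from_euler("z",RP[3]).as_matrix()@R.from_euler("y",-(RP[4] if t is None else t)).as_matrix(),np.array(RP[:3])
def P(*a): Rm,o=rf();return o+Rm@np.array(a)
Y={1:82.5,2:27.5,3:-27.5,4:-82.5}
def G(bay,s,d=29,t=.35,h=119,dy=0,dx=0):
    """TCP for module bottom centre at (dx,ybay+dy,s) in rack frame with tilt t"""
    Rt,_=rf(t);p=P(dx,Y[bay]+dy,s)+Rt@np.array([d,0,h]);p[2]-=11;return p
E
python3 - <<'E'
from rk import *
for s in (140,100,78,40,0): print(s,np.round(G(1,s,t=.32 if s>50 else .35),1))
p=G(1,140,t=.32);go(*p,.067)
E
python3 -m pendant '[[[0,0,-1,0.089],[0,0,-3,0.089],[0,0,-6,0.089],[0,0,-8,0.089],[0,0,-8,0.089]]]' -1 12
python3 -c "
from h import *
st();c=cam('side','x_a')"
```

```text
140 [450.4 178.8 333.2]
100 [464.1 179.7 295.6]
78 [471.6 180.2 274.9]
40 [480.9 180.9 238.9]
0 [494.6 181.8 201.3]
ROW cm [ -2.22 -40.96  -6.98] roll 0.089
clock: 21.75
eef_pos: [536.4, -222.7, 346.1]
eef_rot: [3.139, -0.004, 0.067]
wrist_force: [-0.1, 0.5, -3.3]
finger_gap: 11.8
t 21.75 pos [ 536.4 -222.7  346.1] rot [ 3.139 -0.004  0.067] F [-0.1  0.5 -3.3] gap 11.8 q [-0.46  0.31  1.21  0.    1.62  1.05]
```

View pics/x_a.png

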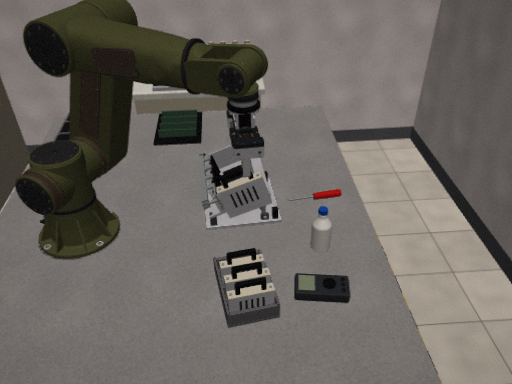

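```bash

python3 -m pendant '[[[-0.5,-2,0,0],[-1,-6,0,0],[-1.5,-10,0,0],[-2,-14,0,0],[-3,-18,0,0]]]'
python3 -m pendant '[[[-0.5,-4,0,0],[-1,-8,0,0],[-1.5,-12,0,0],[-2,-16,0,0],[-3,-19,0,0]]]'
python3 -m pendant '[[[0,-1,0,0],[0,-2,0,0],[0,-3,0,0],[0,-3.2,0,0],[0,-3.2,0,0]]]'
python3 -c "
from rk import *
st();go(*G(1,110,t=.32),.067);c=cam('side','y_a');cam('wrist','y_w')"
```

```text
clock: 22.3
eef_pos: [493.2, -43.3, 341.4]
eef_rot: [-3.141, 0.002, 0.067]
wrist_force: [1.2, 0.3, -3.8]
finger_gap: 12.0
clock: 22.8
eef_pos: [450.4, 144.7, 341.5]
eef_rot: [3.141, 0.002, 0.068]
wrist_force: [-0.1, -0.6, -3.9]
finger_gap: 11.9
clock: 23.3
eef_pos: [449.4, 174.5, 343.1]
eef_rot: [3.141, 0.0, 0.067]
wrist_force: [-0.2, -0.6, -4.3]
finger_gap: 11.8
t 23.3 pos [449.4 174.5 343.1] rot [3.141 0.    0.067] F [-0.2 -0.6 -4.3] gap 11.8 q [ 0.29  0.08  1.49 -0.    1.58  1.8 ]
ROW cm [ 1.16 -0.43  3.81] roll -0.0
```

View pics/y_w.png

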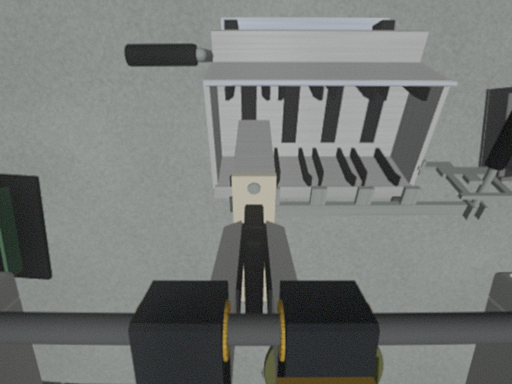

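View pics/y_a.png

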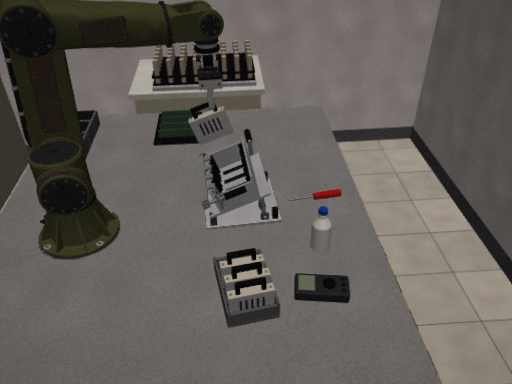

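```bash

python3 -m pendant '[[[0.4,-0.4,1,0],[0.8,-0.4,2.4,0],[1.2,-0.4,3.8,0],[1.5,-0.4,4.7,0],[1.84,-0.4,5.7,0]]]'
python3 -m pendant '[[[0,0,0,0],[0,0,0,0]]]'
python3 -c "
from rk import *
st();go(*G(1,85,t=.32),.067);c=cam('side');crop(c,170,80,300,220,4,'z_a');c=cam('wrist');crop(c,150,50,400,300,2.4,'z_w')
import pickle;pickle.dump(c,open('z.pkl','wb'))"
```

```text
clock: 23.9
eef_pos: [467.6, 179.8, 285.6]
eef_rot: [3.142, 0.0, 0.066]
wrist_force: [0.2, 0.4, -3.4]
finger_gap: 11.8
clock: 24.1
eef_pos: [467.4, 179.9, 286.5]
eef_rot: [-3.142, -0.0, 0.067]
wrist_force: [-1.0, 0.0, -3.9]
finger_gap: 11.7
t 24.1 pos [467.4 179.9 286.5] rot [-3.142 -0.     0.067] F [-1.   0.  -3.9] gap 11.7 q [0.29 0.14 1.54 0.   1.46 1.8 ]
ROW cm [ 0.18 -0.    0.5 ] roll -0.0
```

View pics/z_w.png

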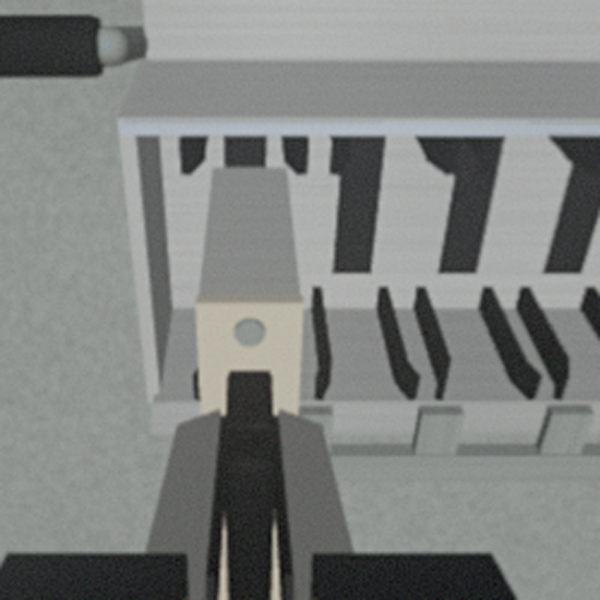

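View pics/z_a.png

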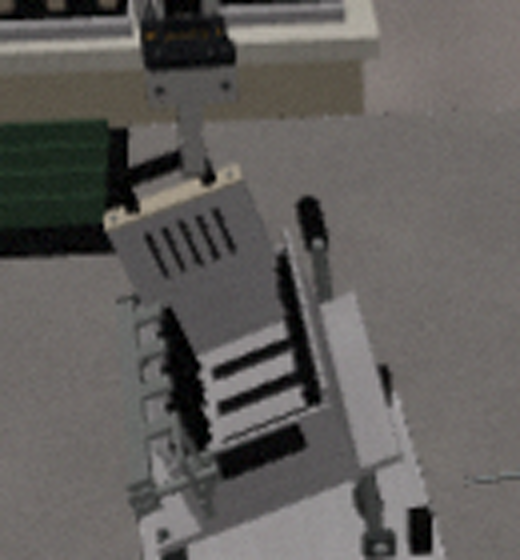

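```bash

python3 -m pendant '[[[0.2,-0.13,0.5,0],[0.45,-0.13,1.2,0],[0.7,-0.13,1.9,0],[1.0,-0.13,2.8,0],[1.0,-0.13,2.8,0]]]'
python3 -c "
from rk import *
st();go(*G(1,50,t=.33),.067);c=cam('side');crop(c,170,80,300,220,4,'A_a');c=cam('wrist');crop(c,150,50,400,300,2.4,'A_w')"
```

```text
clock: 24.7
eef_pos: [477.0, 181.7, 256.7]
eef_rot: [3.141, 0.002, 0.067]
wrist_force: [0.4, -0.3, -4.3]
finger_gap: 12.0
t 24.7 pos [477.  181.7 256.7] rot [3.141e+00 2.000e-03 6.700e-02] F [ 0.4 -0.3 -4.3] gap 12.0 q [ 0.29  0.18  1.57 -0.    1.4   1.8 ]
ROW cm [0.29 0.11 0.82] roll -0.0
```

View pics/A_w.png

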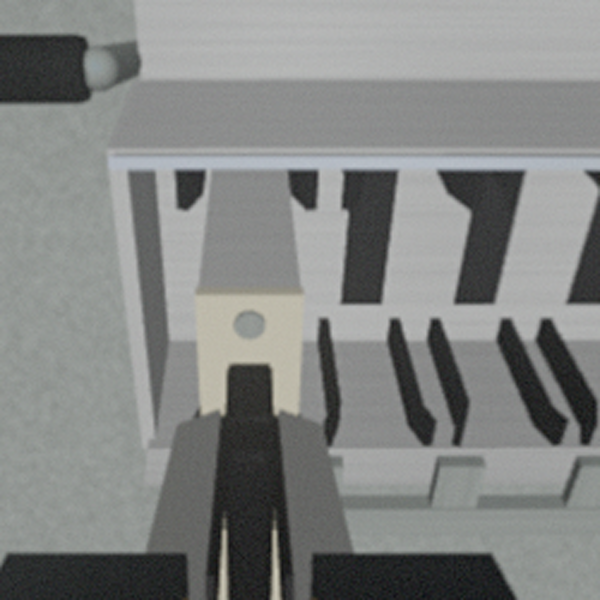

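View pics/A_a.png

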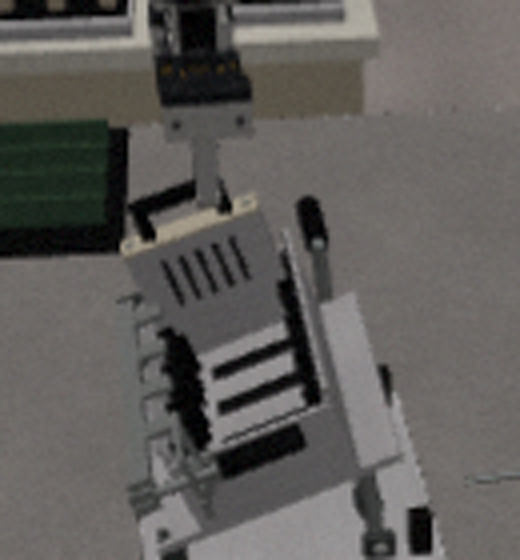

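```bash

python3 -m pendant '[[[0.25,0,0.8,0],[0.5,0,1.6,0],[0.75,0,2.4,0],[1.05,0,3.3,0],[1.05,0,3.5,0]]]'
python3 -c "
from rk import *
st()"
python3 -m pendant '[[[0.2,0,0.6,0],[0.4,0,1.2,0],[0.6,0,1.75,0],[0.65,0,1.9,0],[0.65,0,1.9,0]]]'
python3 -c "
from rk import *
st();go(*G(1,0,t=.35),.067);c=cam('side');crop(c,170,80,300,220,4,'B_a');c=cam('wrist');crop(c,150,50,400,300,2.4,'B_w')"
```

```text
clock: 25.3
eef_pos: [487.7, 182.5, 222.0]
eef_rot: [3.141, 0.001, 0.067]
wrist_force: [0.4, -0.4, -2.0]
finger_gap: 12.3
t 25.3 pos [487.7 182.5 222. ] rot [3.141e+00 1.000e-03 6.700e-02] F [ 0.4 -0.4 -2. ] gap 12.3 q [0.29 0.23 1.59 0.   1.32 1.79]
clock: 25.8
eef_pos: [494.1, 183.0, 204.1]
eef_rot: [3.142, 0.0, 0.067]
wrist_force: [1.1, 0.6, -3.7]
finger_gap: 11.7
t 25.8 pos [494.1 183.  204.1] rot [3.142 0.    0.067] F [ 1.1  0.6 -3.7] gap 11.7 q [0.29 0.26 1.6  0.   1.29 1.79]
ROW cm [0.05 0.12 0.28] roll -0.0
```

View pics/B_w.png

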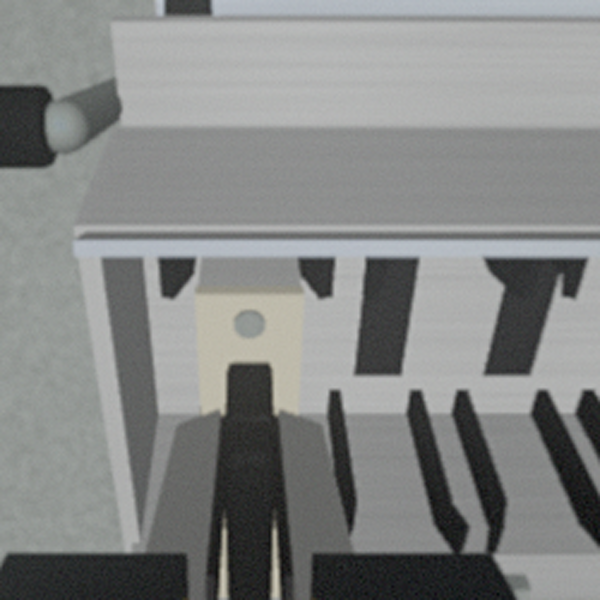

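View pics/B_a.png

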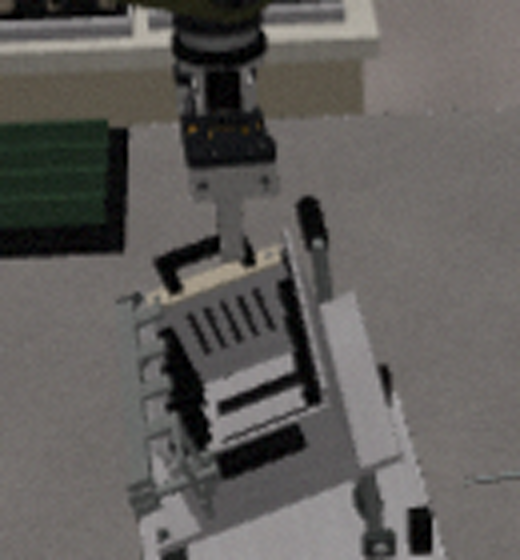

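```bash

python3 -m pendant '[[[0.1,0,0.25,0],[0.17,0,0.5,0],[0.17,0,0.5,0]]]'
python3 -m pendant '[[[0.1,0,0.25,0],[0.17,0,0.5,0],[0.17,0,0.5,0]]]'
python3 -c "
from rk import *
st()
s=manip.read_state();print(rf()[0].T@(s['eef_pos']+[0,0,11]-np.array(RP[:3])))
c=cam('side');crop(c,170,80,300,220,4,'C_a');c=cam('wrist');crop(c,150,50,400,300,2.4,'C_w')"
```

```text
clock: 26.2
eef_pos: [495.6, 183.3, 200.6]
eef_rot: [-3.141, -0.0, 0.067]
wrist_force: [-7.0, -0.5, 9.0]
finger_gap: 12.0
clock: 26.5
eef_pos: [498.6, 183.5, 196.7]
eef_rot: [-3.141, -0.005, 0.067]
wrist_force: [0.5, -1.0, 13.7]
finger_gap: 11.8
t 26.5 pos [498.6 183.5 196.7] rot [-3.141 -0.005  0.067] F [ 0.5 -1.  13.7] gap 11.8 q [ 0.28  0.27  1.6  -0.    1.27  1.79]
[ 31.27181299  83.91991633 113.33486425]
```

View pics/C_w.png

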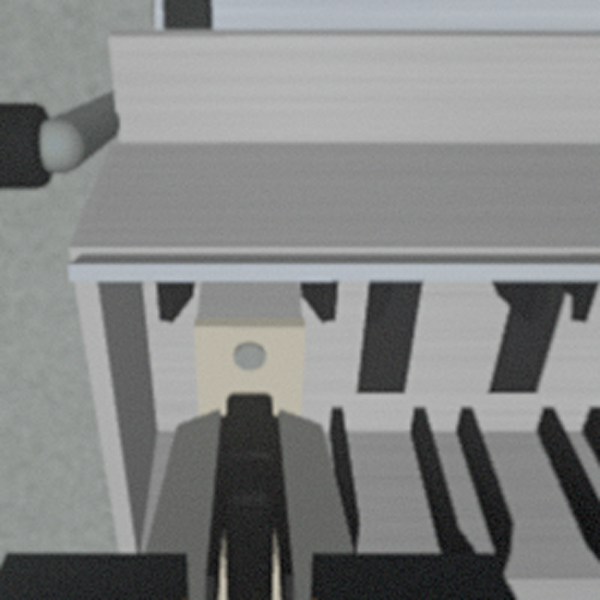

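View pics/C_a.png

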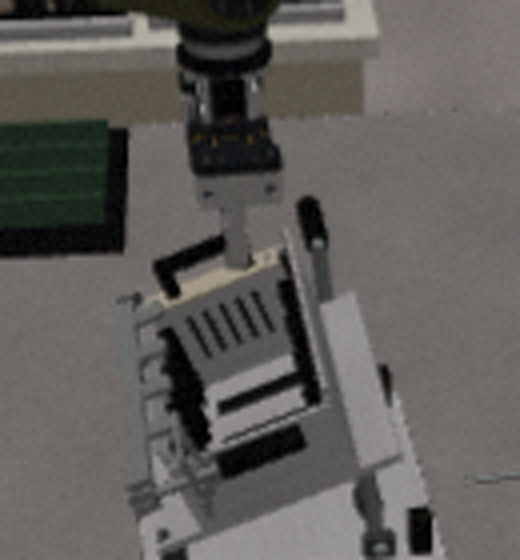

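```bash

python3 -m pendant '[[[0,0,-0.3,0],[0,0,-0.3,0],[0,0,-0.3,0]]]' -0.2
python3 -m pendant '[[[0,0,-2,0],[0,0,-5,0],[0,0,-9,0],[0,0,-13,0],[0,0,-13,0]]]'
python3 -c "
from rk import *
st()
c=cam('side');crop(c,190,110,270,220,5,'D_a');c=cam('wrist');crop(c,100,50,400,300,2.4,'D_w')
import pickle;pickle.dump(c,open('D.pkl','wb'))"
```

```text
clock: 26.9
eef_pos: [497.5, 183.3, 197.4]
eef_rot: [-3.142, 0.0, 0.067]
wrist_force: [-0.5, -0.6, 0.2]
finger_gap: 32.7
clock: 27.4
eef_pos: [498.5, 183.6, 332.5]
eef_rot: [-3.14, -0.008, 0.067]
wrist_force: [0.2, -0.2, 0.1]
finger_gap: 37.3
t 27.4 pos [498.5 183.6 332.5] rot [-3.14  -0.008  0.067] F [ 0.2 -0.2  0.1] gap 37.3 q [ 0.28  0.19  1.38 -0.    1.56  1.79]
```

View pics/D_w.png

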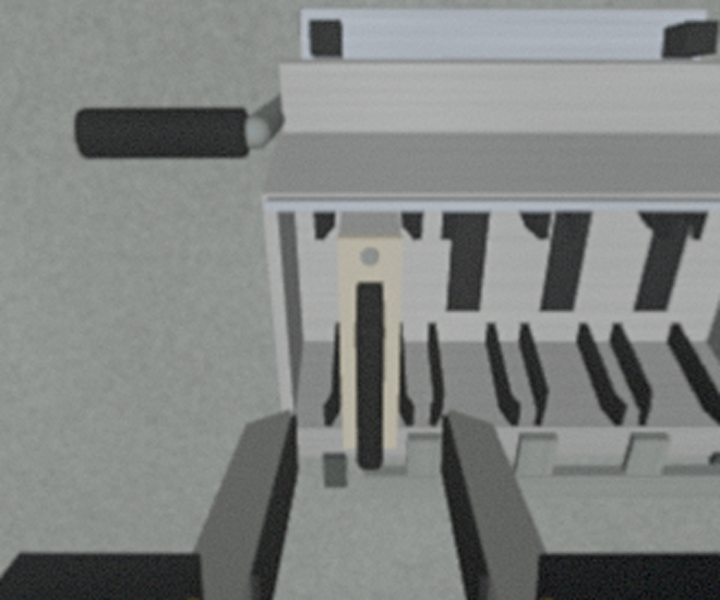

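View pics/D_a.png

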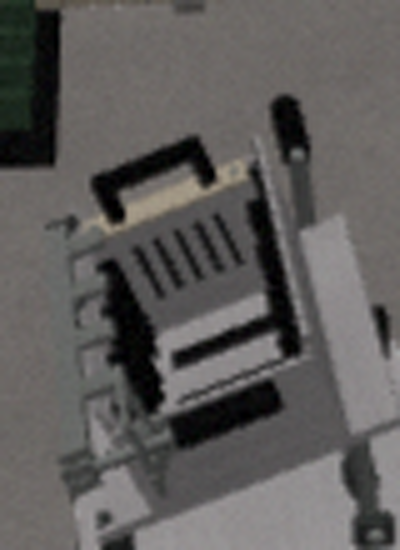

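```bash
cat > chk.py <<'E'
from rk import *
def ov(c,bays,box,k,name,s=0):
    u0,v0,u1,v1=box
    im=cv2.resize(c['frame'][v0:v1,u0:u1,::-1],None,fx=k,fy=k,interpolation=cv2.INTER_CUBIC)
    def pl(pts,col):
        q=(proj(c,[P(*a) for a in pts])-[u0,v0])*k+ (k-1)/2
        cv2.polylines(im,[np.round(q).astype(np.int32)],True,col,1)
    for b in bays:
        y=Y[b]
        for z,hx,hy,col in ((90,60,13,(0,0,255)),(126,40,6,(0,255,0))):
            pl([(a*hx,y+e*hy,z+s) for a,e in ((-1,-1),(1,-1),(1,1),(-1,1))],col)
    pl([(a*68.5,e*125,78) for a,e in ((-1,-1),(1,-1),(1,1),(-1,1))],(0,255,255))
    cv2.imwrite(f'pics/{name}.png',im)
E
python3 -c "
from chk import *
import pickle
c=pickle.load(open('D.pkl','rb'));ov(c,[1],(100,50,400,300),2.4,'E_w')
c=cam('side');ov(c,[1],(190,110,270,220),5,'E_d')"
```

```text
(no output)
```

View pics/E_w.png

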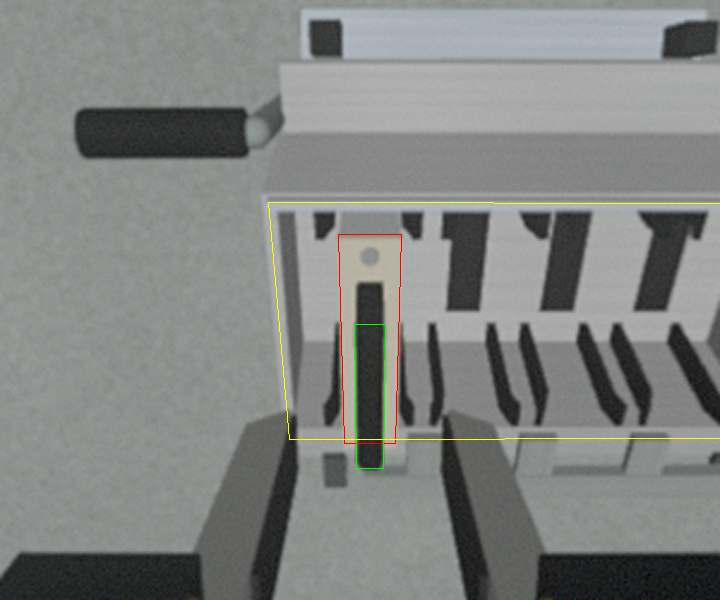

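View pics/E_d.png

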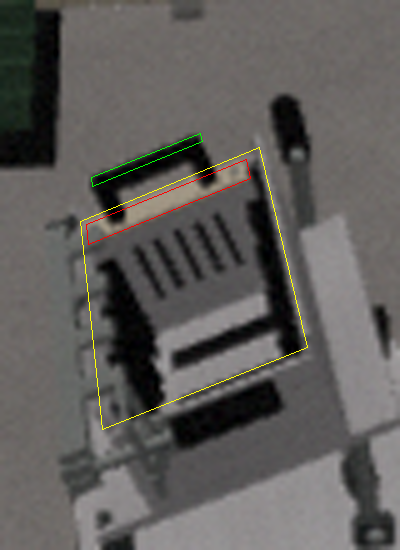

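```bash

python3 -m pendant '[[[0,5,0,-0.08],[1,10,0,-0.08],[2,15,0,-0.08],[2,20,0,-0.08],[3,25,0,-0.08]]]' 
python3 -m pendant '[[[0,5,0,0],[0,10,0,0],[0,15,0,0],[0,20,0,0],[0,22,0,0]]]'
python3 -m pendant '[[[0,0,0,0]]]'
python3 -c "
from h import *
st();c=cam('wrist','F_w');crop(c,0,0,512,384,1.56,'F_w2')
import pickle
pickle.dump({'w':c},open('p.pkl','wb'))"
```

```text
clock: 28.05
eef_pos: [542.8, -63.4, 326.0]
eef_rot: [-3.141, 0.002, 0.147]
wrist_force: [1.3, -0.0, -0.1]
finger_gap: 37.4
clock: 28.55
eef_pos: [574.9, -282.9, 324.4]
eef_rot: [-3.14, 0.003, 0.144]
wrist_force: [-0.2, 1.4, -0.4]
finger_gap: 37.5
clock: 28.65
eef_pos: [575.1, -281.6, 324.4]
eef_rot: [-3.139, 0.003, 0.144]
wrist_force: [-0.3, 1.6, -0.6]
finger_gap: 37.6
t 28.65 pos [ 575.1 -281.6  324.4] rot [-3.139e+00  3.000e-03  1.440e-01] F [-0.3  1.6 -0.6] gap 37.6 q [-0.51  0.47  1.04 -0.    1.64  0.91]
```

View pics/F_w2.png

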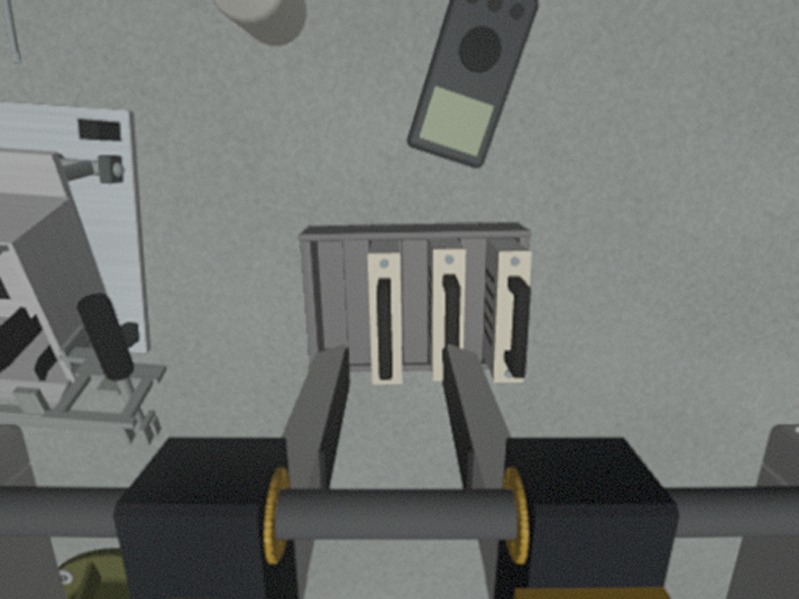

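```bash
python3 - <<'E'
import re
s=open('mods.py').read()
s=re.sub(r"Q=\{.*\}\n","Q={'b':[(368,253),(401,252),(372,384),(403,383)],'d':[(497,252),(531,251),(496,382),(530,381)]}\n",s)
s=s.replace("print(k,","go(*(c+np.array([29.5*np.cos(.155),29.5*np.sin(.155),0]))[:2],190,.155);print(k,")
open('mods2.py','w').write(s)
E
python3 mods2.py
```

```text
ROW cm [-3.13 -0.59 13.51] roll -0.01
b [ 513.9 -282.8] len 121.8 w 27.8 28.4 yaw 0.158
ROW cm [-3.01 10.59 13.49] roll -0.01
d [ 531.2 -393.3] len 120.9 w 28.6 31.1 yaw 0.205
```

```bash

python3 -m pendant '[[[-2,-0.4,4,-0.01],[-3.1,-0.55,8,-0.01],[-3.1,-0.55,12,-0.01],[-3.1,-0.55,13.5,-0.01],[-3.1,-0.55,13.5,-0.01]]]'
python3 -m pendant '[[[0,0,0,0]]]'
python3 -c "
from h import *
st();c=cam('wrist','G_w');go(513.9+29.1,-282.6+4.5,115,.155)"
```

```text
clock: 29.2
eef_pos: [543.2, -276.2, 189.7]
eef_rot: [-3.138, 0.004, 0.158]
wrist_force: [0.2, -0.5, 0.4]
finger_gap: 37.5
clock: 29.3
eef_pos: [544.4, -277.2, 193.2]
eef_rot: [3.141, -0.0, 0.158]
wrist_force: [-0.5, 0.2, 0.6]
finger_gap: 37.5
t 29.3 pos [ 544.4 -277.2  193.2] rot [ 3.141 -0.     0.158] F [-0.5  0.2  0.6] gap 37.5 q [-0.53  0.45  1.36  0.    1.33  0.88]
ROW cm [-0.18  0.01  7.87] roll 0.003
```

View pics/G_w.png

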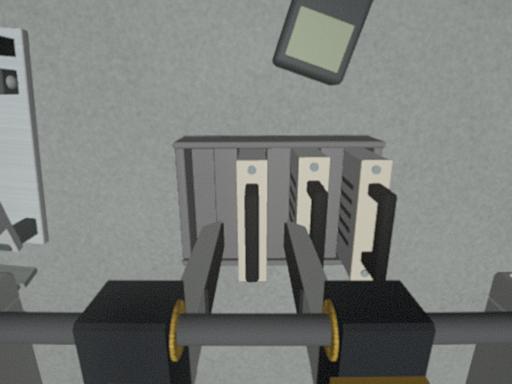

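```bash

python3 -m pendant '[[[-0.1,-0.05,4,0],[-0.1,-0.05,7.8,0],[-0.1,-0.05,7.8,0],[-0.1,-0.05,7.8,0]]]'
python3 -m pendant '[[[0,0,0,0],[0,0,0,0],[0,0,0,0],[0,0,0,0],[0,0,0,0]]]' -1 60
python3 -m pendant '[[[0,0,-1.5,0],[0,0,-3.5,0],[0,0,-6,0],[0,0,-9,0],[0,0,-12,0]]]'
python3 -m pendant '[[[0,0,-2,0],[0,0,-3,0],[0,0,-3,0]]]' 
python3 -m pendant '[[[0,0,0,0],[0,0,0,0],[0,0,0,0],[0,0,0,0]]]' -1 5
python3 -m pendant '[[[0,0,0,0],[0,0,0,0],[0,0,0,0],[0,0,0,0]]]' -1 3.4
python3 -c "
from h import *
st();c=cam('side');crop(c,190,180,310,280,6,'H_d')"
```

```text
clock: 29.75
eef_pos: [543.7, -277.9, 116.2]
eef_rot: [3.141, -0.001, 0.157]
wrist_force: [-0.1, 0.1, 1.0]
finger_gap: 37.4
clock: 30.25
eef_pos: [543.4, -277.9, 115.2]
eef_rot: [3.141, -0.001, 0.157]
wrist_force: [-0.9, 0.4, 6.3]
finger_gap: 11.3
clock: 30.75
eef_pos: [542.7, -277.6, 236.0]
eef_rot: [-3.141, 0.0, 0.157]
wrist_force: [-0.5, 0.0, -3.6]
finger_gap: 11.4
clock: 31.05
eef_pos: [543.2, -277.9, 265.6]
eef_rot: [3.14, -0.001, 0.157]
wrist_force: [-0.5, -0.0, -2.9]
finger_gap: 11.6
clock: 31.45
eef_pos: [543.0, -277.7, 263.8]
eef_rot: [-3.141, 0.001, 0.157]
wrist_force: [-0.5, -1.0, -4.1]
finger_gap: 12.2
clock: 31.85
eef_pos: [543.1, -277.8, 264.4]
eef_rot: [3.142, -0.0, 0.157]
wrist_force: [0.1, -0.0, -2.7]
finger_gap: 11.9
t 31.85 pos [ 543.1 -277.8  264.4] rot [ 3.142 -0.     0.157] F [ 0.1 -0.  -2.7] gap 11.9 q [-0.53  0.41  1.26  0.    1.47  0.88]
```

View pics/H_d.png

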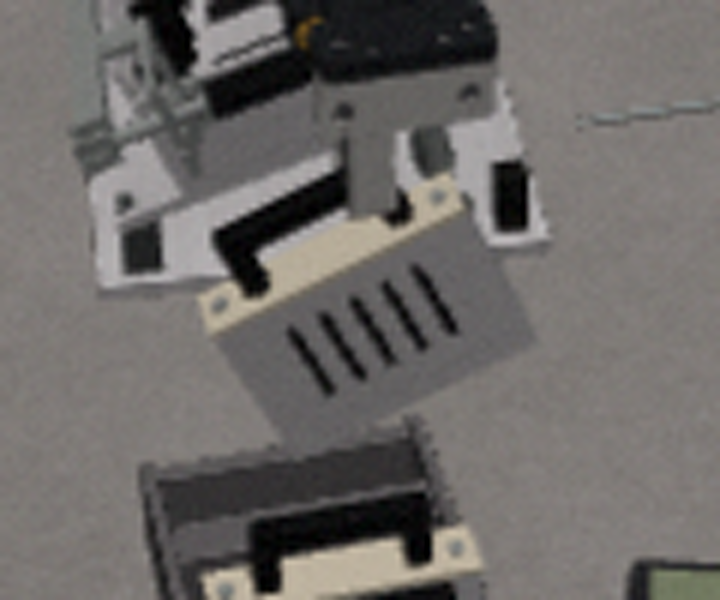

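```bash
python3 - <<'E'
from tilt import *
rep([(286,458),(540,342),(214,334),(471,212)],(543.1,-277.8,264.4),.157,190,180,6)
E
```

```text
[[-41.1, -145.7], [74.9, -102.8], [-69.1, -66.6], [43.4, -22.8]]
tilt 0.355 len 123.7
tilt 0.372 len 120.7
vert 0.341 83.9
```

```bash

python3 -m pendant '[[[0,0,-1,0.09],[0,0,-3,0.09],[0,0,-6,0.09],[0,0,-8,0.09],[0,0,-8,0.09]]]' -1 12
python3 -c "
from rk import *
st();go(*G(2,140,t=.35,dy=1.3),.067)"
```

```text
clock: 32.45
eef_pos: [543.5, -278.0, 347.3]
eef_rot: [3.139, -0.004, 0.067]
wrist_force: [0.2, 0.5, -4.0]
finger_gap: 12.0
t 32.45 pos [ 543.5 -278.   347.3] rot [ 3.139 -0.004  0.067] F [ 0.2  0.5 -4. ] gap 12.0 q [-0.53  0.38  1.11  0.    1.65  0.97]
ROW cm [ -6.61 -40.84   1.31] roll -0.0
```

```bash

python3 -m pendant '[[[-0.5,-2,0,0],[-1,-6,0,0],[-1.5,-10,0,0],[-2.5,-14,0,0],[-3.3,-18,0,0]]]'
python3 -m pendant '[[[-0.5,-4,0,0],[-1,-8,0,0],[-1.5,-12,0,0],[-2,-16,0,0],[-3.2,-20,0,0]]]'
python3 -m pendant '[[[0,-1,0,0],[0,-2,0,0],[0,-2.8,0.5,0],[0,-2.8,0.5,0],[0,-2.8,0.5,0]]]'
python3 -c "
from rk import *
st();go(*G(2,88,t=.35,dy=1.3),.067)"
```

```text
clock: 32.95
eef_pos: [497.1, -98.9, 342.8]
eef_rot: [-3.141, 0.002, 0.067]
wrist_force: [1.9, 0.2, -2.6]
finger_gap: 12.0
clock: 33.45
eef_pos: [452.2, 98.5, 342.9]
eef_rot: [3.142, 0.002, 0.067]
wrist_force: [1.2, -0.0, -2.9]
finger_gap: 12.0
clock: 33.95
eef_pos: [451.1, 124.4, 338.9]
eef_rot: [3.141, 0.001, 0.066]
wrist_force: [0.3, -0.3, -2.8]
finger_gap: 11.9
t 33.95 pos [451.1 124.4 338.9] rot [3.141e+00 1.000e-03 6.600e-02] F [ 0.3 -0.3 -2.8] gap 11.9 q [ 0.19  0.05  1.53 -0.    1.57  1.7 ]
ROW cm [ 1.71 -0.07  5.49] roll -0.001
```

```bash

python3 -m pendant '[[[0.4,0,1.2,0],[0.8,0,2.5,0],[1.2,0,3.8,0],[1.6,0,5,0],[1.7,-0.05,5.5,0]]]'
python3 -m pendant '[[[0,0,0,0],[0,0,0,0]]]'
python3 -c "
from rk import *
st();go(*G(2,50,t=.35,dy=1.3),.067);c=cam('side');crop(c,170,80,300,220,4,'I_a');c=cam('wrist');crop(c,150,50,400,300,2.4,'I_w')"
```

```text
clock: 34.45
eef_pos: [467.9, 126.5, 282.4]
eef_rot: [3.141, 0.002, 0.067]
wrist_force: [-0.7, -0.1, -2.8]
finger_gap: 11.7
clock: 34.65
eef_pos: [468.0, 126.7, 284.7]
eef_rot: [-3.142, -0.0, 0.067]
wrist_force: [-0.2, 1.6, -3.2]
finger_gap: 11.5
t 34.65 pos [468.  126.7 284.7] rot [-3.142 -0.     0.067] F [-0.2  1.6 -3.2] gap 11.5 q [0.19 0.1  1.59 0.   1.45 1.69]
ROW cm [1.31 0.05 3.64] roll -0.0
```

View pics/I_w.png

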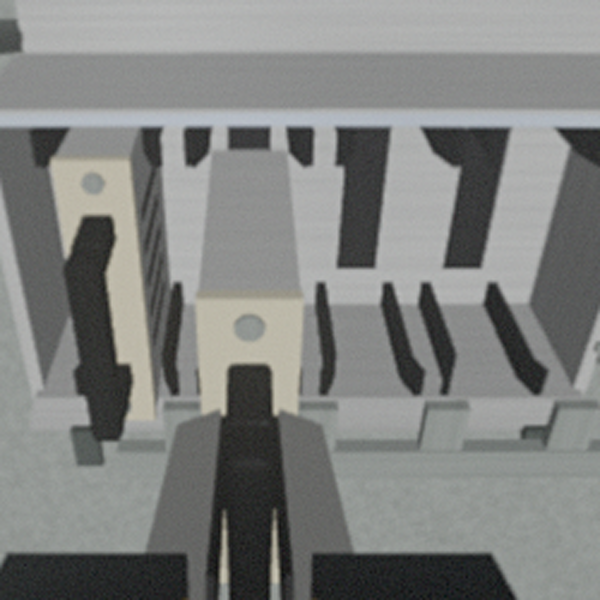

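View pics/I_a.png

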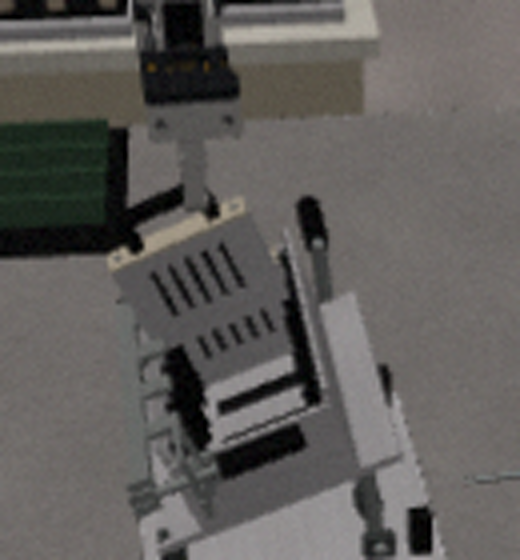

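```bash

python3 -m pendant '[[[0.3,0,0.9,0],[0.65,0,1.8,0],[0.95,0,2.7,0],[1.3,0.05,3.6,0],[1.3,0.05,3.6,0]]]'
python3 -c "
from rk import *
st()"
python3 -m pendant '[[[0.3,0,0.9,0],[0.65,0,1.8,0],[0.95,0,2.7,0],[1.3,0,3.6,0],[1.55,0,4.2,0]]]'
python3 -m pendant '[[[0,0,0.2,0],[0,0,0.2,0]]]'
python3 -c "
from rk import *
st();go(*G(2,0,t=.35,dy=1.3),.067);c=cam('side');crop(c,170,80,300,220,4,'J_a');c=cam('wrist');crop(c,150,50,400,300,2.4,'J_w')"
```

```text
clock: 35.25
eef_pos: [480.8, 126.8, 246.6]
eef_rot: [3.141, 0.003, 0.067]
wrist_force: [-0.9, -0.8, -2.1]
finger_gap: 12.0
t 35.25 pos [480.8 126.8 246.6] rot [3.141e+00 3.000e-03 6.700e-02] F [-0.9 -0.8 -2.1] gap 12.0 q [ 0.18  0.16  1.62 -0.    1.37  1.69]
clock: 35.75
eef_pos: [496.9, 128.0, 205.7]
eef_rot: [-3.142, -0.001, 0.067]
wrist_force: [1.4, 0.3, 7.9]
finger_gap: 11.9
clock: 35.95
eef_pos: [497.2, 128.1, 205.0]
eef_rot: [-3.141, -0.002, 0.067]
wrist_force: [3.9, 0.4, 1.9]
finger_gap: 11.8
t 35.95 pos [497.2 128.1 205. ] rot [-3.141e+00 -2.000e-03  6.700e-02] F [3.9 0.4 1.9] gap 11.8 q [ 0.18  0.22  1.64 -0.    1.28  1.68]
ROW cm [ 0.11 -0.01  0.37] roll -0.0
```

View pics/J_a.png

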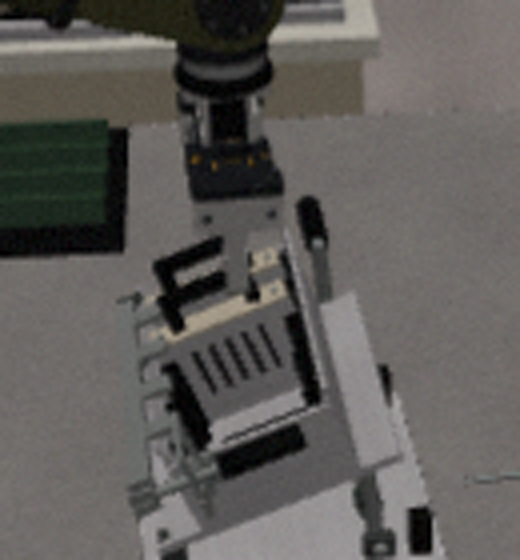

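```bash

python3 -m pendant '[[[0,0,0.3,0],[0.1,0,0.5,0],[0.1,0,0.5,0]]]'
python3 -m pendant '[[[0,0,-0.2,0],[0,0,-0.2,0],[0,0,-0.2,0]]]' -0.2
python3 -m pendant '[[[0,0,-2,0],[0,0,-5,0],[0,0,-9,0],[0,0,-13,0],[0,0,-13,0]]]'
python3 -c "
from chk import *
st()
c=cam('side');ov(c,[1,2],(190,110,270,220),5,'K_d');c=cam('wrist');ov(c,[1,2],(100,50,400,300),2.4,'K_w')"
```

```text
clock: 36.35
eef_pos: [498.2, 128.2, 201.2]
eef_rot: [-3.141, -0.004, 0.067]
wrist_force: [0.4, -0.5, 14.3]
finger_gap: 12.2
clock: 36.65
eef_pos: [497.1, 128.1, 201.1]
eef_rot: [3.142, 0.001, 0.067]
wrist_force: [0.1, -0.1, -0.3]
finger_gap: 32.5
clock: 37.15
eef_pos: [498.3, 128.3, 336.2]
eef_rot: [-3.141, -0.007, 0.067]
wrist_force: [0.9, -0.0, -0.6]
finger_gap: 37.8
t 37.15 pos [498.3 128.3 336.2] rot [-3.141 -0.007  0.067] F [ 0.9 -0.  -0.6] gap 37.8 q [0.18 0.15 1.42 0.   1.56 1.68]
```

View pics/K_d.png

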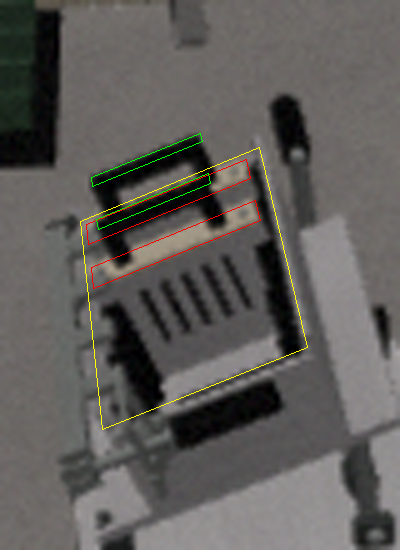

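View pics/K_w.png

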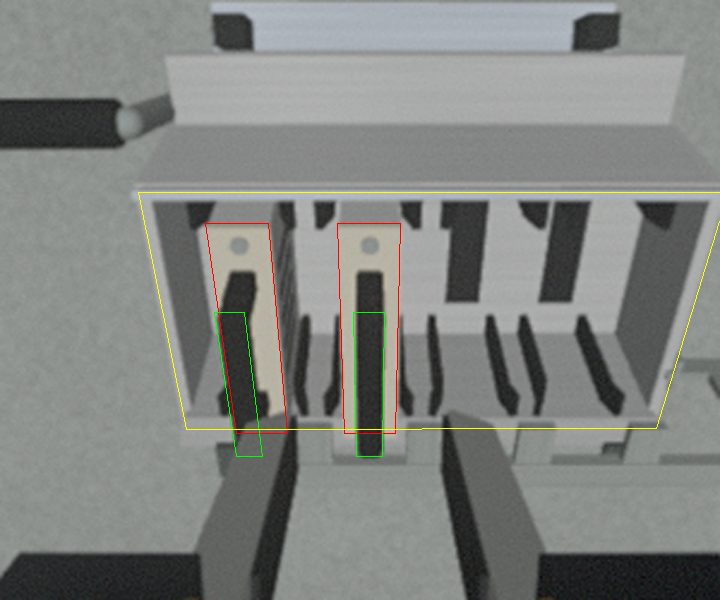

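```bash

python3 -m pendant '[[[0,5,0,-0.09],[0,10,0,-0.09],[-1,15,0,-0.09],[-1,20,0,-0.09],[-1,25,0,-0.09]]]' 
python3 -m pendant '[[[0,5,0,0],[0,10,0,0],[0,15,0,0],[0,19,0,0],[0,19,0,0]]]'
python3 -m pendant '[[[0,0,0,0]]]'
python3 -c "
from h import *
st();c=cam('wrist','L_w');crop(c,0,0,512,384,1.56,'L_w2')
import pickle
pickle.dump({'w':c},open('p.pkl','wb'))"
```

```text
clock: 37.75
eef_pos: [503.3, -122.9, 329.9]
eef_rot: [-3.14, 0.002, 0.157]
wrist_force: [0.8, 0.8, -0.5]
finger_gap: 37.4
clock: 38.25
eef_pos: [532.9, -312.7, 327.6]
eef_rot: [-3.139, 0.004, 0.153]
wrist_force: [-0.5, 0.6, -0.1]
finger_gap: 37.4
clock: 38.35
eef_pos: [533.3, -309.0, 329.2]
eef_rot: [-3.139, 0.002, 0.156]
wrist_force: [-0.2, -0.2, 0.2]
finger_gap: 37.5
t 38.35 pos [ 533.3 -309.   329.2] rot [-3.139e+00  2.000e-03  1.560e-01] F [-0.2 -0.2  0.2] gap 37.5 q [-0.58  0.41  1.12  0.    1.62  0.83]
```

View pics/L_w2.png

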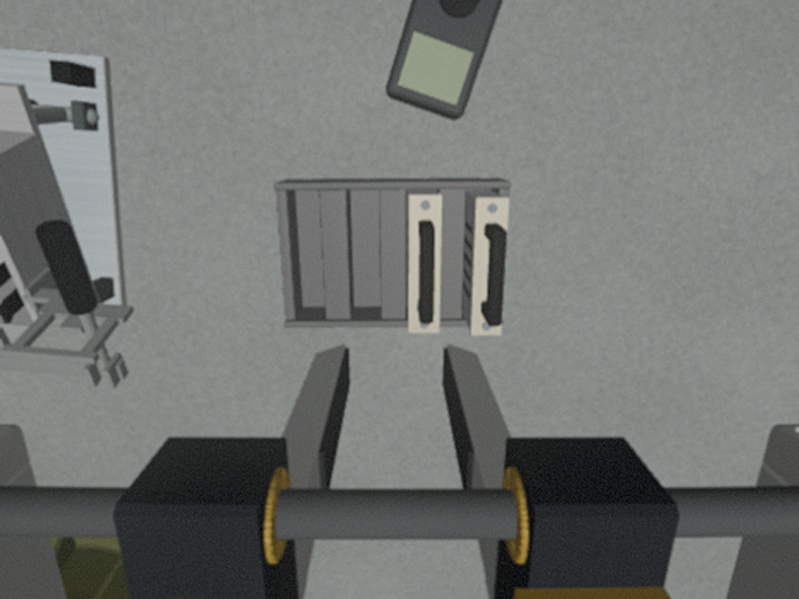

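```bash
python3 - <<'E'
import re
s=open('mods2.py').read()
s=re.sub(r"Q=\{.*\}\n","Q={'c':[(408,195),(442,194),(408,332),(439,333)],'d':[(474,197),(508,197),(471,334),(503,335)]}\n",s)
open('mods2.py','w').write(s)
E
python3 mods2.py
```

```text
ROW cm [ 1.67  2.65 14.  ] roll 0.002
c [ 524.7 -336.1] len 121.4 w 28.0 27.8 yaw 0.161
ROW cm [ 1.46  8.22 13.99] roll 0.002
d [ 531.4 -391.4] len 121.3 w 28.1 28.8 yaw 0.181
```

```bash

python3 -m pendant '[[[0.5,1,4,0],[1.7,2.65,8,0],[1.7,2.65,12,0],[1.7,2.65,14,0],[1.7,2.65,14,0]]]'
python3 -m pendant '[[[0,0,0,0]]]'
python3 -c "
from h import *
st();c=cam('wrist','M_w');go(524.7+29.1,-336.1+4.5,115,.155)"
```

```text
clock: 38.9
eef_pos: [553.8, -330.1, 188.3]
eef_rot: [-3.138, 0.004, 0.158]
wrist_force: [-0.2, -0.5, 1.2]
finger_gap: 37.2
clock: 39.0
eef_pos: [555.0, -331.4, 192.7]
eef_rot: [3.141, -0.001, 0.158]
wrist_force: [-1.1, -0.0, 0.4]
finger_gap: 37.4
t 39.0 pos [ 555.  -331.4  192.7] rot [ 3.141e+00 -1.000e-03  1.580e-01] F [-1.1 -0.   0.4] gap 37.4 q [-0.59  0.53  1.24  0.    1.36  0.82]
ROW cm [-0.15 -0.05  7.84] roll 0.003
```

View pics/M_w.png

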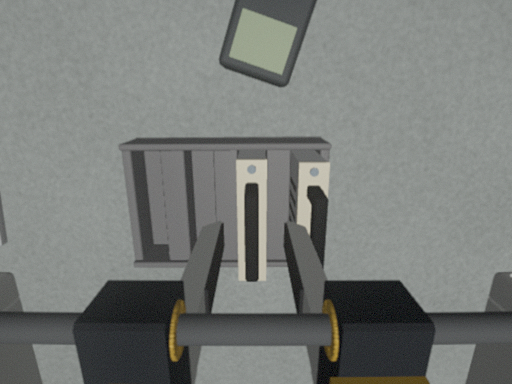

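```bash

python3 -m pendant '[[[-0.15,-0.07,4,0],[-0.15,-0.07,7.8,0],[-0.15,-0.07,7.8,0],[-0.15,-0.07,7.8,0]]]'
python3 -m pendant '[[[0,0,0,0],[0,0,0,0],[0,0,0,0],[0,0,0,0],[0,0,0,0]]]' -1 60
python3 -m pendant '[[[0,0,-1.5,0],[0,0,-3.5,0],[0,0,-6,0],[0,0,-9,0],[0,0,-12,0]]]'
python3 -m pendant '[[[0,0,-2,0],[0,0,-3,0],[0,0,-3,0]]]' 
python3 -m pendant '[[[0,0,0,0],[0,0,0,0],[0,0,0,0],[0,0,0,0]]]' -1 5
python3 -m pendant '[[[0,0,0,0],[0,0,0,0],[0,0,0,0],[0,0,0,0]]]' -1 3.4
python3 -c "
from h import *
st();c=cam('side');crop(c,190,190,310,290,6,'N_d')"
```

```text
clock: 39.45
eef_pos: [553.7, -332.0, 115.6]
eef_rot: [3.14, -0.001, 0.157]
wrist_force: [-0.1, -0.3, -0.1]
finger_gap: 37.7
clock: 39.95
eef_pos: [553.3, -331.9, 114.3]
eef_rot: [3.141, -0.001, 0.157]
wrist_force: [0.2, 1.2, 6.4]
finger_gap: 11.7
clock: 40.45
eef_pos: [552.7, -331.6, 234.9]
eef_rot: [-3.141, 0.001, 0.157]
wrist_force: [0.6, -0.9, -4.4]
finger_gap: 11.7
clock: 40.75
eef_pos: [553.2, -331.9, 264.6]
eef_rot: [3.14, -0.001, 0.157]
wrist_force: [0.7, 1.0, -4.9]
finger_gap: 11.3
clock: 41.15
eef_pos: [552.9, -331.7, 262.7]
eef_rot: [-3.141, 0.001, 0.157]
wrist_force: [-0.2, 1.2, -4.8]
finger_gap: 11.9
clock: 41.55
eef_pos: [553.0, -331.8, 263.4]
eef_rot: [-3.142, -0.0, 0.157]
wrist_force: [-0.7, -0.1, -3.3]
finger_gap: 12.2
t 41.55 pos [ 553.  -331.8  263.4] rot [-3.142 -0.     0.157] F [-0.7 -0.1 -3.3] gap 12.2 q [-0.6   0.49  1.14  0.    1.51  0.82]
```

View pics/N_d.png

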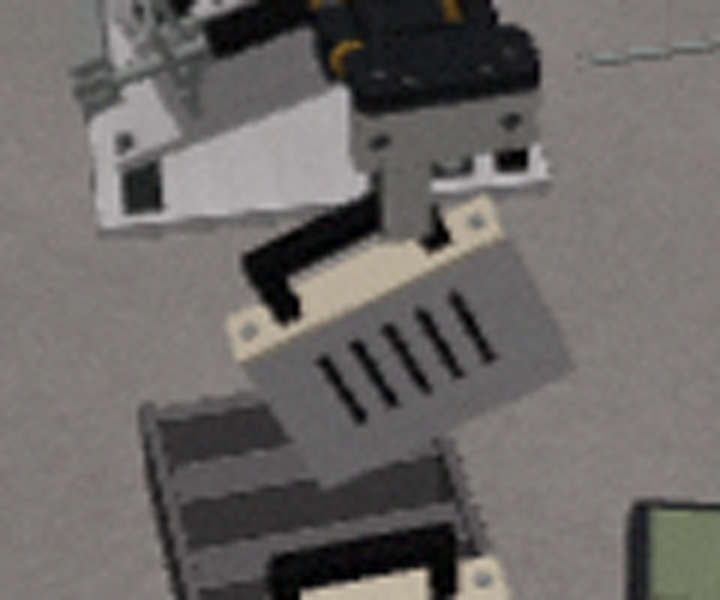

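```bash
python3 - <<'E'
from tilt import *
rep([(323,488),(578,370),(243,363),(508,238)],(553,-331.8,263.4),.157,190,190,6)
E
python3 -m pendant '[[[0,0,-1,0.09],[0,0,-3,0.09],[0,0,-6,0.09],[0,0,-8,0.09],[0,0,-8,0.09]]]' -1 12
python3 -c "
from rk import *
st();go(*G(3,140,t=.35,dy=1.3),.067)"
```

```text
[[-37.5, -147.7], [75.0, -104.8], [-68.5, -67.5], [43.3, -24.1]]
tilt 0.364 len 120.4
tilt 0.37 len 120.0
vert 0.369 85.9
clock: 42.15
eef_pos: [553.4, -332.1, 346.5]
eef_rot: [3.138, -0.004, 0.067]
wrist_force: [-0.1, 0.6, -4.8]
finger_gap: 11.8
t 42.15 pos [ 553.4 -332.1  346.5] rot [ 3.138 -0.004  0.067] F [-0.1  0.6 -4.8] gap 11.8 q [-0.6   0.47  0.98  0.    1.68  0.91]
ROW cm [ -7.24 -40.8    1.21] roll -0.0
```

```bash

python3 -m pendant '[[[-0.5,-2,0,0],[-1,-6,0,0],[-1.5,-10,0,0],[-2.5,-14,0,0],[-3.4,-18,0,0]]]'
python3 -m pendant '[[[-0.5,-4,0,0],[-1,-8,0,0],[-1.7,-12,0,0],[-2.5,-16,0,0],[-3.8,-20,0,0]]]'
python3 -m pendant '[[[0,-1,0,0],[0,-2,0,0],[0,-2.8,0.5,0],[0,-2.8,0.5,0],[0,-2.8,0.5,0]]]'
python3 -c "
from rk import *
st();go(*G(3,88,t=.365,dy=1.3),.067)"
```

```text
clock: 42.65
eef_pos: [506.1, -152.9, 341.8]
eef_rot: [-3.141, 0.001, 0.067]
wrist_force: [-0.3, 1.1, -3.8]
finger_gap: 12.1
clock: 43.15
eef_pos: [454.9, 44.0, 341.9]
eef_rot: [-3.141, 0.001, 0.067]
wrist_force: [1.2, 0.6, -3.9]
finger_gap: 11.7
clock: 43.65
eef_pos: [454.1, 70.0, 337.8]
eef_rot: [3.141, 0.001, 0.066]
wrist_force: [0.2, 0.2, -4.1]
finger_gap: 11.8
t 43.65 pos [454.1  70.  337.8] rot [3.141e+00 1.000e-03 6.600e-02] F [ 0.2  0.2 -4.1] gap 11.8 q [ 0.07  0.03  1.55 -0.    1.56  1.58]
ROW cm [ 1.6  -0.02  5.41] roll -0.001
```

```bash

python3 -m pendant '[[[0.3,0,1.2,0],[0.7,0,2.5,0],[1.1,0,3.8,0],[1.5,0,5,0],[1.6,0,5.4,0]]]'
python3 -m pendant '[[[0,0,0,0],[0,0,0,0]]]'
python3 -c "
from rk import *
st();go(*G(3,50,t=.355,dy=1.3),.067);c=cam('side');crop(c,170,80,300,220,4,'O_a');c=cam('wrist');crop(c,150,50,400,300,2.4,'O_w')"
```

```text
clock: 44.15
eef_pos: [470.3, 71.5, 283.1]
eef_rot: [-3.142, 0.001, 0.067]
wrist_force: [0.0, -0.1, -3.1]
finger_gap: 11.7
clock: 44.35
eef_pos: [469.9, 71.6, 284.5]
eef_rot: [-3.142, 0.0, 0.067]
wrist_force: [0.3, 1.4, -4.6]
finger_gap: 11.9
t 44.35 pos [469.9  71.6 284.5] rot [-3.142  0.     0.067] F [ 0.3  1.4 -4.6] gap 11.9 q [0.07 0.08 1.61 0.   1.44 1.58]
ROW cm [1.43 0.04 3.64] roll -0.0
```

View pics/O_w.png

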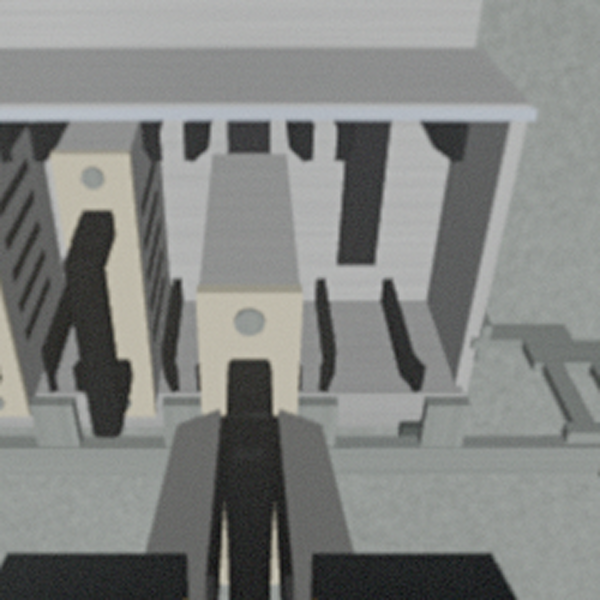

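View pics/O_a.png

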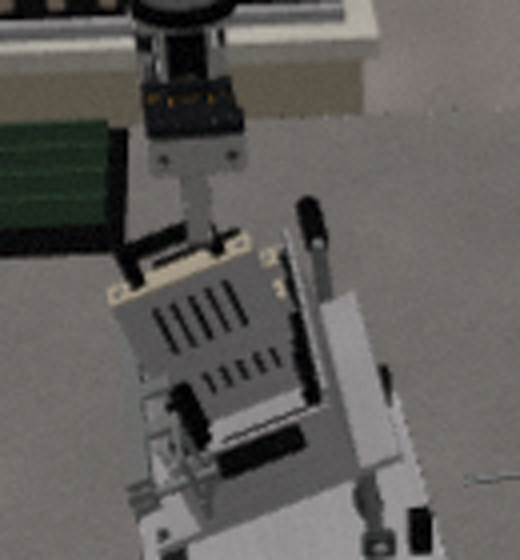

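```bash

python3 -m pendant '[[[0.3,0,0.9,0],[0.65,0,1.8,0],[0.95,0,2.7,0],[1.35,0.02,3.6,0],[1.35,0.02,3.6,0]]]'
python3 -c "
from rk import *
st()"
python3 -m pendant '[[[0.3,0,0.9,0],[0.65,0,1.8,0],[0.95,0,2.7,0],[1.3,0,3.6,0],[1.5,0,4.2,0]]]'
python3 -m pendant '[[[0,0,0.2,0],[0,0,0.2,0]]]'
python3 -c "
from rk import *
st();go(*G(3,0,t=.35,dy=1.3),.067);c=cam('side');crop(c,170,80,300,220,4,'Q_a')"
```

```text
clock: 44.95
eef_pos: [483.2, 72.2, 246.5]
eef_rot: [-3.142, 0.003, 0.067]
wrist_force: [1.0, -1.0, -3.8]
finger_gap: 12.0
t 44.95 pos [483.2  72.2 246.5] rot [-3.142e+00  3.000e-03  6.700e-02] F [ 1.  -1.  -3.8] gap 12.0 q [0.07 0.14 1.64 0.   1.37 1.58]
clock: 45.45
eef_pos: [498.5, 73.3, 205.3]
eef_rot: [3.142, 0.001, 0.067]
wrist_force: [-2.4, -0.4, 17.9]
finger_gap: 12.0
clock: 45.65
eef_pos: [498.7, 73.3, 204.9]
eef_rot: [-3.142, -0.001, 0.067]
wrist_force: [-1.0, 0.5, 2.8]
finger_gap: 11.6
t 45.65 pos [498.7  73.3 204.9] rot [-3.142e+00 -1.000e-03  6.700e-02] F [-1.   0.5  2.8] gap 11.6 q [0.07 0.2  1.66 0.   1.28 1.58]
ROW cm [0.32 0.01 0.37] roll -0.0
```

View pics/Q_a.png

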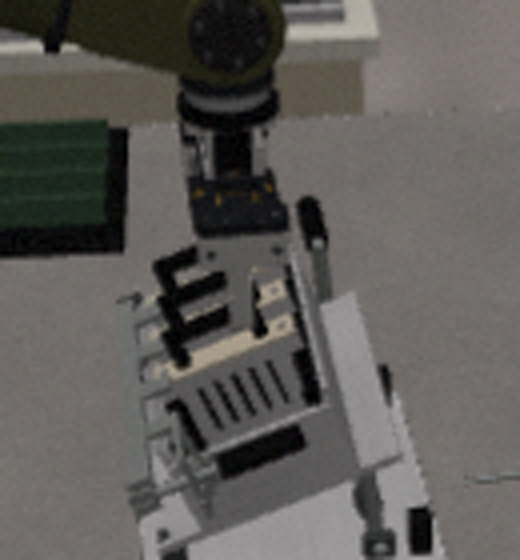

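```bash

python3 -m pendant '[[[0,0,0.3,0],[0.1,0,0.5,0],[0.1,0,0.5,0]]]'
python3 -m pendant '[[[0,0,-0.2,0],[0,0,-0.2,0],[0,0,-0.2,0]]]' -0.2
python3 -m pendant '[[[0,0,-2,0],[0,0,-5,0],[0,0,-9,0],[0,0,-13,0],[0,0,-13,0]]]'
python3 -c "
from chk import *
st()
c=cam('side');ov(c,[1,2,3],(190,110,270,220),5,'S_d')"
python3 -m pendant '[[[0,5,0,-0.09],[0,10,0,-0.09],[0,15,0,-0.09],[0,20,0,-0.09],[0,25,0,-0.09]]]' 
python3 -m pendant '[[[0,5,0,0],[0,10,0,0],[0,15,0,0],[0,18,0,0],[0,18,0,0]]]'
python3 -m pendant '[[[0,0,0,0]]]'
python3 -c "
from h import *
st();c=cam('wrist','T_w');crop(c,0,0,512,384,1.56,'T_w2')
import pickle
pickle.dump({'w':c},open('p.pkl','wb'))"
```

```text
clock: 46.0
eef_pos: [500.6, 73.4, 201.4]
eef_rot: [3.142, -0.005, 0.067]
wrist_force: [0.4, 0.3, 14.4]
finger_gap: 11.7
clock: 46.3
eef_pos: [499.3, 73.3, 201.2]
eef_rot: [-3.142, 0.0, 0.067]
wrist_force: [-0.5, 0.4, -0.7]
finger_gap: 32.5
clock: 46.8
eef_pos: [500.4, 73.4, 336.3]
eef_rot: [-3.142, -0.008, 0.067]
wrist_force: [-0.4, -0.1, -0.2]
finger_gap: 37.4
t 46.8 pos [500.4  73.4 336.3] rot [-3.142 -0.008  0.067] F [-0.4 -0.1 -0.2] gap 37.4 q [0.07 0.13 1.45 0.   1.56 1.58]
clock: 47.35
eef_pos: [515.6, -178.1, 329.9]
eef_rot: [-3.141, 0.002, 0.157]
wrist_force: [1.2, 0.0, 1.3]
finger_gap: 37.6
clock: 47.85
eef_pos: [543.5, -357.3, 327.8]
eef_rot: [-3.139, 0.003, 0.153]
wrist_force: [1.2, 0.9, -0.9]
finger_gap: 37.5
clock: 47.95
eef_pos: [544.0, -354.0, 329.4]
eef_rot: [-3.14, 0.002, 0.156]
wrist_force: [0.7, 0.4, -0.4]
finger_gap: 37.9
t 47.95 pos [ 544.  -354.   329.4] rot [-3.14e+00  2.00e-03  1.56e-01] F [ 0.7  0.4 -0.4] gap 37.9 q [-0.63  0.49  1.    0.    1.66  0.78]
```

View pics/S_d.png

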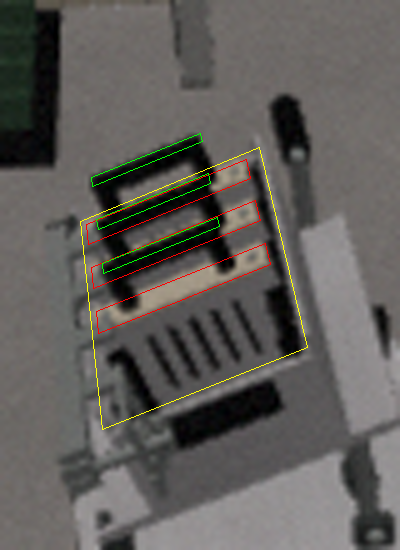

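View pics/T_w2.png

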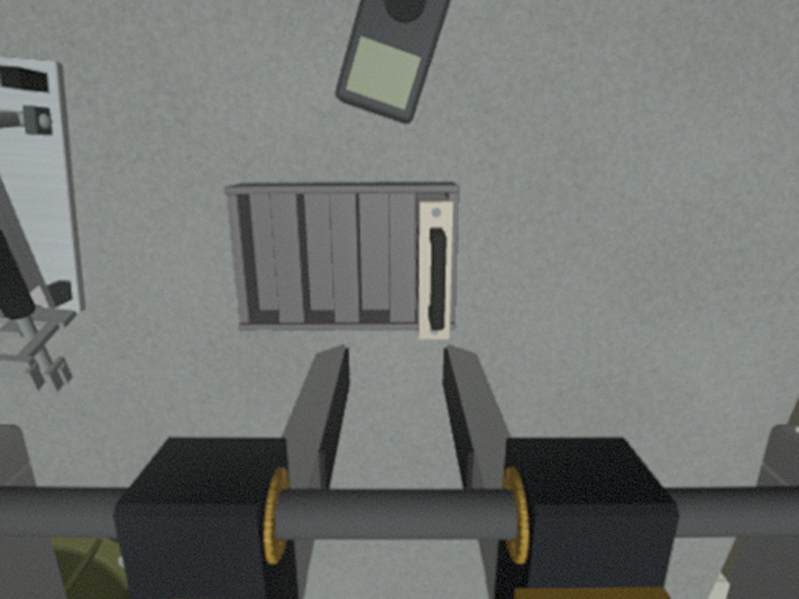

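```bash
python3 - <<'E'
import re
s=open('mods2.py').read()
s=re.sub(r"Q=\{.*\}\n","Q={'d':[(419,202),(453,201),(418,338),(450,338)]}\n",s)
open('mods2.py','w').write(s)
E
python3 mods2.py
python3 -m pendant '[[[0.5,1,4,0],[1.4,2.7,8,0],[1.4,2.9,12,0],[1.4,2.9,14,0],[1.4,2.9,14,0]]]'
python3 -m pendant '[[[0,0,0,0]]]'
python3 -c "
from h import *
st();c=cam('wrist','U_w');go(531.2+29.1,-391.4+4.5,115,.155)"
```

```text
ROW cm [ 1.12  3.58 14.02] roll 0.002
d [ 531.5 -391.3] len 121.0 w 28.1 28.7 yaw 0.164
clock: 48.5
eef_pos: [561.8, -378.4, 188.2]
eef_rot: [-3.138, 0.004, 0.158]
wrist_force: [0.2, 0.0, -0.3]
finger_gap: 37.8
clock: 48.6
eef_pos: [563.0, -379.6, 192.8]
eef_rot: [3.141, -0.001, 0.158]
wrist_force: [-0.2, 0.8, 0.7]
finger_gap: 37.4
t 48.6 pos [ 563.  -379.6  192.8] rot [ 3.141e+00 -1.000e-03  1.580e-01] F [-0.2  0.8  0.7] gap 37.4 q [-0.65  0.61  1.13  0.    1.41  0.77]
ROW cm [-0.41  0.63  7.86] roll 0.003
```

View pics/U_w.png

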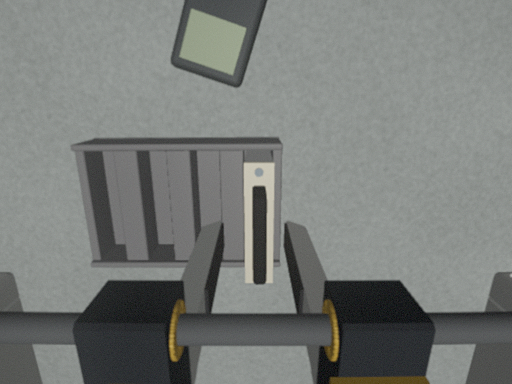

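```bash

python3 -m pendant '[[[-0.3,0.56,3,0],[-0.3,0.56,7.8,0],[-0.3,0.56,7.8,0],[-0.3,0.56,7.8,0]]]'
python3 -m pendant '[[[0,0,0,0],[0,0,0,0],[0,0,0,0],[0,0,0,0],[0,0,0,0]]]' -1 60
python3 -m pendant '[[[0,0,-1.5,0],[0,0,-3.5,0],[0,0,-6,0],[0,0,-9,0],[0,0,-12,0]]]'
python3 -m pendant '[[[0,0,-2,0],[0,0,-3,0],[0,0,-3,0]]]' 
python3 -m pendant '[[[0,0,0,0],[0,0,0,0],[0,0,0,0],[0,0,0,0]]]' -1 5
python3 -m pendant '[[[0,0,0,0],[0,0,0,0],[0,0,0,0],[0,0,0,0]]]' -1 3.4
python3 -c "
from h import *
st();c=cam('side');crop(c,190,190,310,290,6,'V_d')"
```

```text
clock: 49.05
eef_pos: [561.0, -386.4, 115.5]
eef_rot: [3.141, -0.001, 0.157]
wrist_force: [0.5, -1.0, 0.5]
finger_gap: 37.6
clock: 49.55
eef_pos: [560.7, -386.4, 114.5]
eef_rot: [3.141, -0.001, 0.157]
wrist_force: [-1.5, 1.8, 6.3]
finger_gap: 11.5
clock: 50.05
eef_pos: [560.1, -386.2, 235.0]
eef_rot: [-3.141, 0.0, 0.157]
wrist_force: [0.4, 0.1, -3.7]
finger_gap: 11.8
clock: 50.35
eef_pos: [560.5, -386.5, 264.7]
eef_rot: [3.14, -0.001, 0.157]
wrist_force: [0.2, -0.6, -3.6]
finger_gap: 11.6
clock: 50.75
eef_pos: [560.3, -386.3, 262.7]
eef_rot: [-3.141, 0.001, 0.157]
wrist_force: [-0.2, 0.3, -4.8]
finger_gap: 11.5
clock: 51.15
eef_pos: [560.4, -386.4, 263.4]
eef_rot: [3.142, 0.0, 0.157]
wrist_force: [-0.4, 0.5, -4.5]
finger_gap: 12.0
t 51.15 pos [ 560.4 -386.4  263.4] rot [3.142 0.    0.157] F [-0.4  0.5 -4.5] gap 12.0 q [-0.66  0.58  1.01 -0.    1.55  0.76]
```

View pics/V_d.png

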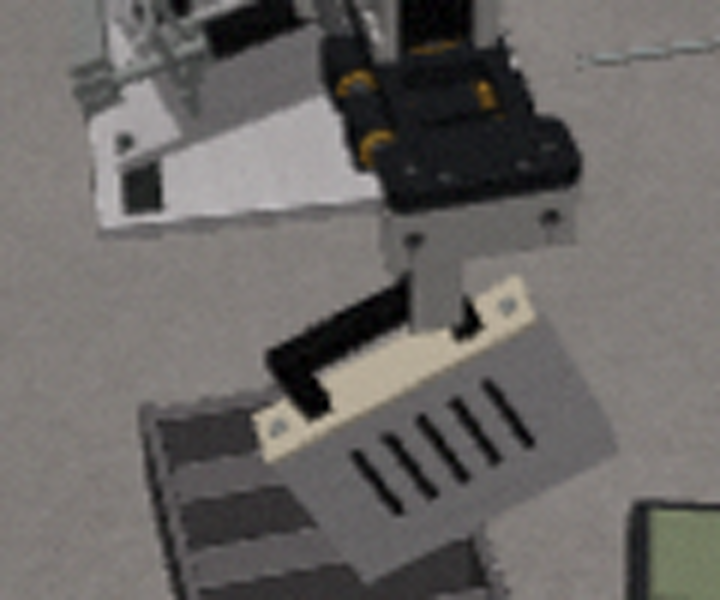

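```bash
python3 - <<'E'
from tilt import *
rep([(367,586),(620,452),(268,465),(537,322)],(560.4,-386.4,263.4),.157,190,190,6)
E
python3 -m pendant '[[[0,0,-1,0.09],[0,0,-3,0.09],[0,0,-6,0.09],[0,0,-8,0.09],[0,0,-8,0.09]]]' -1 12
python3 -c "
from rk import *
st();go(*G(4,140,t=.40,dy=1.3),.067)"
```

```text
[[-29.6, -151.8], [77.9, -100.6], [-67.9, -71.9], [41.3, -20.6]]
tilt 0.444 len 119.0
tilt 0.439 len 120.7
vert 0.447 88.6
clock: 51.75
eef_pos: [560.8, -386.6, 346.6]
eef_rot: [3.138, -0.004, 0.067]
wrist_force: [-0.1, 0.2, -3.0]
finger_gap: 11.9
t 51.75 pos [ 560.8 -386.6  346.6] rot [ 3.138 -0.004  0.067] F [-0.1  0.2 -3. ] gap 11.9 q [-0.66  0.57  0.83  0.    1.73  0.85]
ROW cm [ -8.22 -40.79   1.29] roll -0.0
```

```bash

python3 -m pendant '[[[-0.5,-2,0,0],[-1,-6,0,0],[-1.7,-10,0,0],[-2.7,-14,0,0],[-3.8,-18,0,0]]]'
python3 -m pendant '[[[-0.5,-4,0,0],[-1.2,-8,0,0],[-2,-12,0,0],[-3,-16,0,0],[-4.3,-20,0,0]]]'
python3 -m pendant '[[[0,-1,0,0],[0,-2,0,0],[0,-2.8,0.5,0],[0,-2.8,0.5,0],[0,-2.8,0.5,0]]]'
python3 -c "
from rk import *
st();go(*G(4,88,t=.44,d=31,dy=1.3),.067);c=cam('side');crop(c,170,80,300,220,4,'W_a')"
```

```text
clock: 52.25
eef_pos: [509.5, -207.6, 341.7]
eef_rot: [-3.141, 0.001, 0.067]
wrist_force: [1.1, 0.3, -2.8]
finger_gap: 11.7
clock: 52.75
eef_pos: [453.2, -11.1, 341.9]
eef_rot: [-3.141, 0.001, 0.067]
wrist_force: [1.3, 0.9, -3.4]
finger_gap: 11.7
clock: 53.25
eef_pos: [452.5, 14.8, 337.8]
eef_rot: [3.141, 0.001, 0.066]
wrist_force: [-0.2, -0.5, -4.7]
finger_gap: 11.5
t 53.25 pos [452.5  14.8 337.8] rot [3.141e+00 1.000e-03 6.600e-02] F [-0.2 -0.5 -4.7] gap 11.5 q [-0.05  0.01  1.57 -0.    1.56  1.46]
ROW cm [ 1.4  -0.01  5.47] roll -0.001
```

View pics/W_a.png

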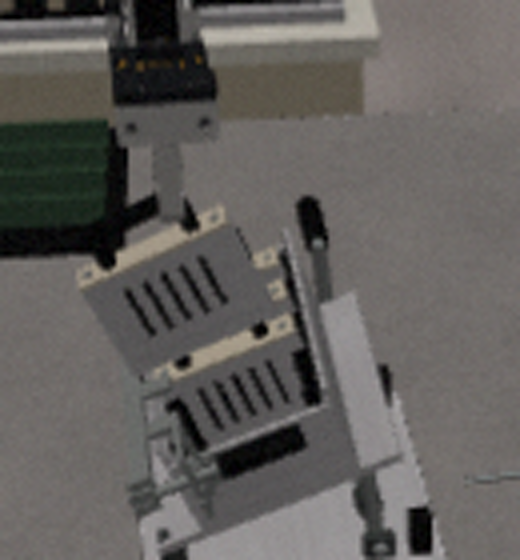

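```bash

python3 -m pendant '[[[0.3,0,1.2,0],[0.6,0,2.5,0],[0.9,0,3.8,0],[1.2,0,5,0],[1.4,0,5.5,0]]]'
python3 -m pendant '[[[0,0,0,0],[0,0,0,0]]]'
python3 -c "
from rk import *
st();go(*G(4,50,t=.43,d=31,dy=1.3),.067);go(*G(4,0,t=.35,d=31,dy=1.3),.067);c=cam('side');crop(c,170,80,300,220,4,'X_a');c=cam('wrist');crop(c,150,50,400,300,2.4,'X_w')"
```

```text
clock: 53.8
eef_pos: [467.7, 16.2, 283.5]
eef_rot: [3.141, -0.004, 0.067]
wrist_force: [6.5, 0.5, 16.7]
finger_gap: 11.5
clock: 54.0
eef_pos: [467.1, 16.3, 283.6]
eef_rot: [3.141, -0.002, 0.067]
wrist_force: [3.4, 0.0, 3.7]
finger_gap: 11.7
t 54.0 pos [467.1  16.3 283.6] rot [ 3.141e+00 -2.000e-03  6.700e-02] F [3.4 0.  3.7] gap 11.7 q [-0.04  0.06  1.64  0.    1.44  1.46]
ROW cm [1.35 0.04 3.61] roll -0.0
ROW cm [4.03 0.04 8.18] roll -0.0
```

View pics/X_w.png

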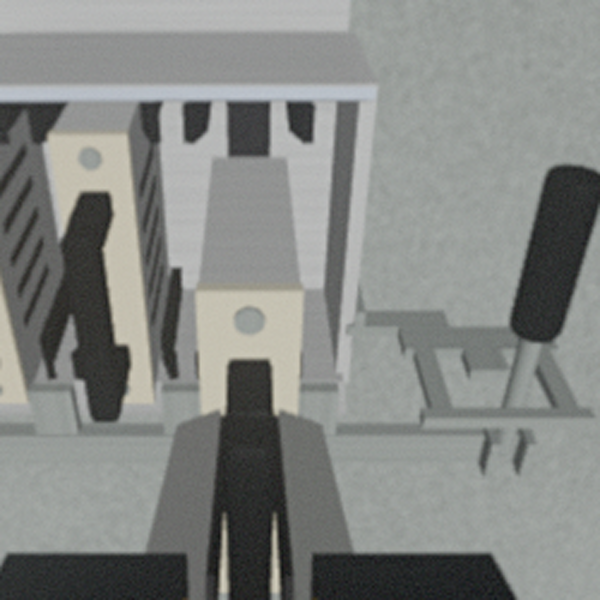

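View pics/X_a.png

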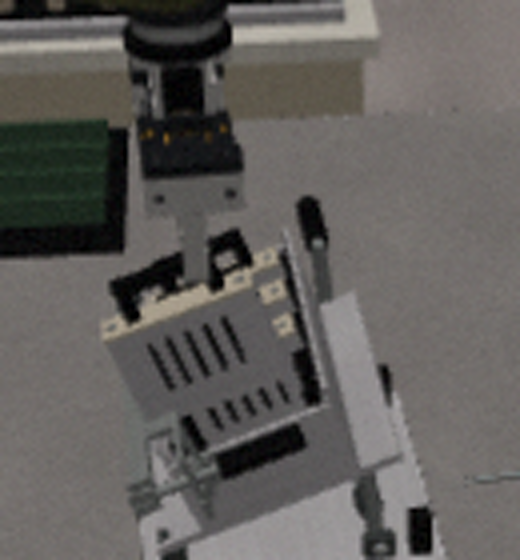

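```bash

python3 -m pendant '[[[0,0,-0.7,0],[0,0,-1.2,0],[0,0,-1.2,0],[0,0,-1.2,0]]]'
python3 -c "
from rk import *
st();c=cam('side');crop(c,190,130,270,200,9,'Y_a')"
```

```text
clock: 54.5
eef_pos: [466.1, 16.3, 295.1]
eef_rot: [-3.142, 0.001, 0.067]
wrist_force: [-0.0, 0.2, -5.3]
finger_gap: 11.9
t 54.5 pos [466.1  16.3 295.1] rot [-3.142e+00  1.000e-03  6.700e-02] F [-0.   0.2 -5.3] gap 11.9 q [-0.04  0.06  1.62 -0.    1.47  1.46]
```

View pics/Y_a.png

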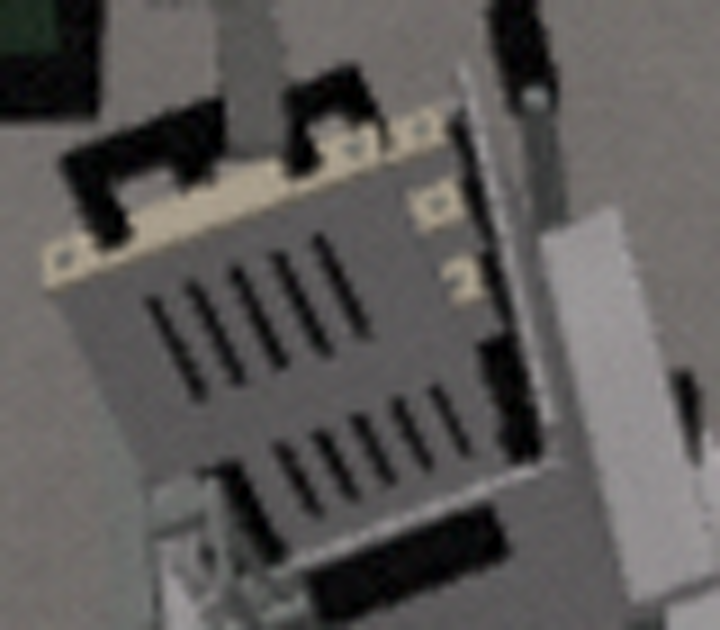

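```bash
python3 - <<'E'
from tilt import *
rep([(142,470),(400,400),(48,288),(383,157)],(466.1,16.3,295.1),.067,190,130,9)
E
```

```text
[[-47.1, -136.8], [43.2, -117.7], [-72.2, -60.1], [41.8, -20.8]]
tilt 0.209 len 92.4
tilt 0.332 len 120.6
vert 0.316 80.7
```

```bash
python3 -c "
from rk import *
for s in (95,85,60,0): go(*G(4,s,t=.335 if s else .35,d=29.5,dy=1.3),.067)"
```

```text
ROW cm [0.92 0.04 0.41] roll -0.0
ROW cm [1.27 0.04 1.35] roll -0.0
ROW cm [2.13 0.04 3.7 ] roll -0.0
ROW cm [4.01 0.04 9.35] roll -0.0
```

```bash

python3 -m pendant '[[[0.5,0,0,0],[0.9,0,0.2,0],[1.1,0,0.8,0],[1.27,0.02,1.35,0],[1.27,0.02,1.35,0]]]'
python3 -c "
from rk import *
st();c=cam('side');crop(c,190,130,270,200,9,'Z_a');c=cam('wrist');crop(c,150,50,400,300,2.4,'Z_w')"
```

```text
clock: 55.1
eef_pos: [478.8, 16.9, 280.7]
eef_rot: [-3.141, 0.002, 0.067]
wrist_force: [0.6, -0.3, -4.7]
finger_gap: 12.1
t 55.1 pos [478.8  16.9 280.7] rot [-3.141e+00  2.000e-03  6.700e-02] F [ 0.6 -0.3 -4.7] gap 12.1 q [-0.04  0.09  1.61 -0.    1.44  1.46]
```

View pics/Z_w.png

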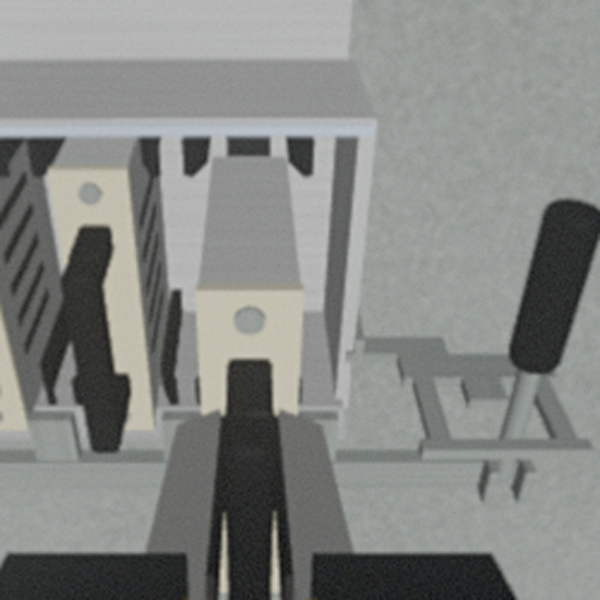

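View pics/Z_a.png

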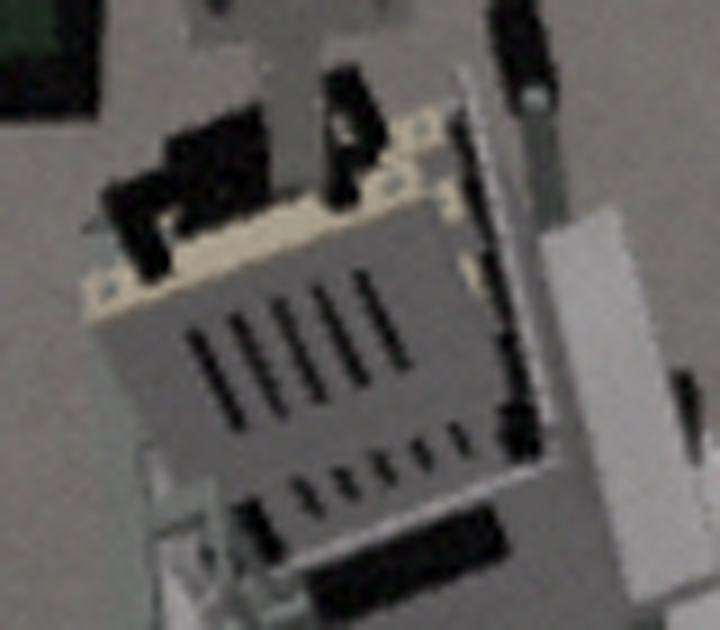

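```bash

python3 -m pendant '[[[0.2,0,0.6,0],[0.4,0,1.2,0],[0.65,0,1.8,0],[0.85,0.02,2.35,0],[0.85,0.02,2.35,0]]]' -1 10
python3 -c "
from rk import *
st();go(*G(4,0,t=.35,d=29.5,dy=1.3),.067)
c=cam('side');crop(c,190,130,270,200,9,'aa')"
```

```text
clock: 55.7
eef_pos: [487.4, 17.3, 257.3]
eef_rot: [-3.141, 0.002, 0.067]
wrist_force: [0.9, -0.6, -4.0]
finger_gap: 11.7
t 55.7 pos [487.4  17.3 257.3] rot [-3.141e+00  2.000e-03  6.700e-02] F [ 0.9 -0.6 -4. ] gap 11.7 q [-0.04  0.13  1.63 -0.    1.39  1.46]
ROW cm [1.88 0.   5.58] roll -0.0
```

View pics/aa.png

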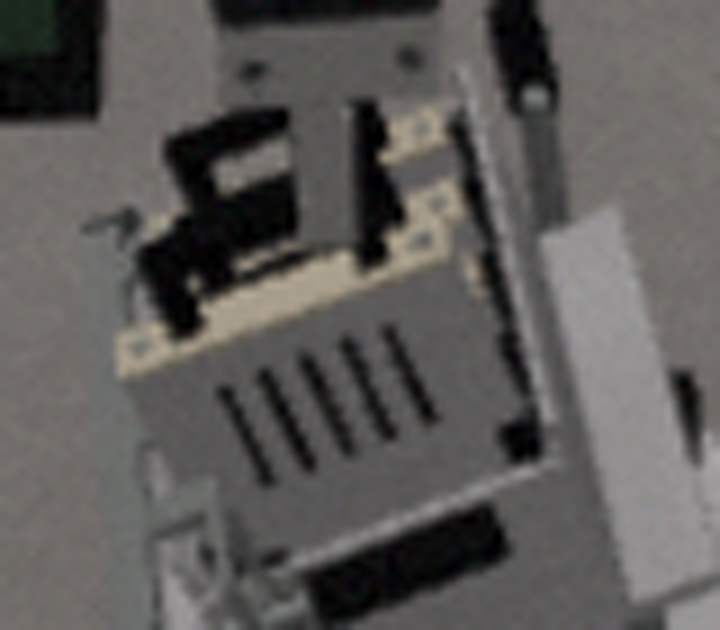

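Going in freely. Continue home.

```bash

python3 -m pendant '[[[0.3,0,0.9,0],[0.6,0,1.8,0],[0.9,0,2.7,0],[1.2,0,3.5,0],[1.2,0,3.5,0]]]'
python3 -c "
from rk import *
st()"
python3 -m pendant '[[[0.2,0,0.6,0],[0.4,0,1.2,0],[0.6,0,1.7,0],[0.6,0,1.7,0]]]'
python3 -m pendant '[[[0,0,0.3,0],[0.1,0,0.7,0],[0.1,0,0.7,0]]]'
python3 -c "
from rk import *
st()
c=cam('side');crop(c,190,130,270,200,9,'ab')"
```

```text
clock: 56.25
eef_pos: [499.4, 18.1, 221.9]
eef_rot: [-3.141, 0.002, 0.067]
wrist_force: [0.7, 0.5, -4.1]
finger_gap: 11.8
t 56.25 pos [499.4  18.1 221.9] rot [-3.141e+00  2.000e-03  6.700e-02] F [ 0.7  0.5 -4.1] gap 11.8 q [-0.04  0.18  1.65  0.    1.31  1.47]
clock: 56.65
eef_pos: [505.4, 18.5, 205.8]
eef_rot: [-3.142, 0.001, 0.067]
wrist_force: [-0.4, 1.0, -4.2]
finger_gap: 12.0
clock: 56.95
eef_pos: [507.3, 18.5, 200.8]
eef_rot: [3.141, -0.003, 0.067]
wrist_force: [0.6, 0.5, 5.1]
finger_gap: 11.7
t 56.95 pos [507.3  18.5 200.8] rot [ 3.141e+00 -3.000e-03  6.700e-02] F [0.6 0.5 5.1] gap 11.7 q [-0.04  0.21  1.66  0.    1.27  1.47]
```

View pics/ab.png

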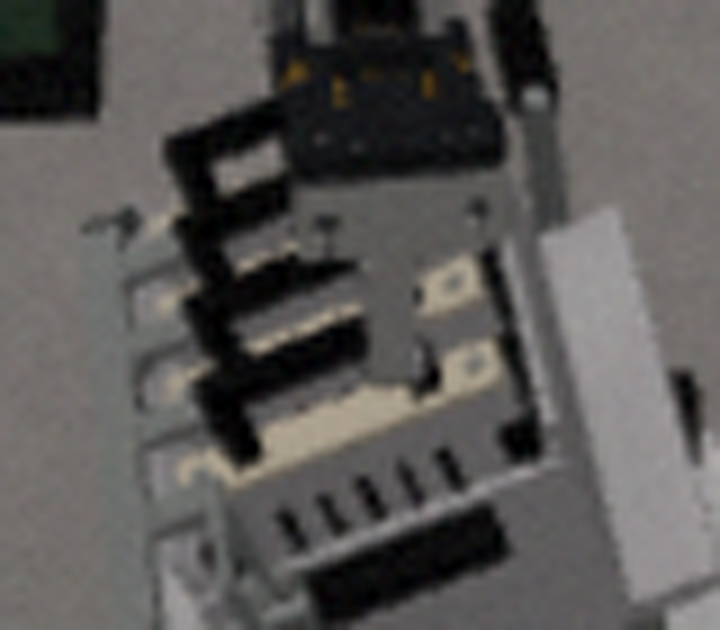

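```bash

python3 -m pendant '[[[0.1,0,0.3,0],[0.1,0,0.4,0]]]'
python3 -m pendant '[[[0,0,-0.2,0],[0,0,-0.2,0],[0,0,-0.2,0]]]' -0.2
python3 -m pendant '[[[0,0,-2,0],[0,0,-5,0],[0,0,-9,0],[0,0,-12,0],[0,0,-12,0]]]'
python3 -c "
from chk import *
st()
c=cam('side');ov(c,[1,2,3,4],(190,110,270,220),5,'ac_d');c=cam('wrist');ov(c,[1,2,3,4],(0,50,350,300),2.28,'ac_w')"
```

```text
clock: 57.2
eef_pos: [508.8, 18.6, 197.7]
eef_rot: [3.141, -0.005, 0.067]
wrist_force: [-1.3, 0.6, 16.4]
finger_gap: 12.3
clock: 57.5
eef_pos: [507.5, 18.6, 197.5]
eef_rot: [3.142, -0.0, 0.067]
wrist_force: [-0.1, -0.1, -0.3]
finger_gap: 32.4
clock: 58.0
eef_pos: [508.4, 18.6, 321.3]
eef_rot: [3.141, -0.006, 0.067]
wrist_force: [0.6, 0.1, 0.4]
finger_gap: 37.7
t 58.0 pos [508.4  18.6 321.3] rot [ 3.141 -0.006  0.067] F [0.6 0.1 0.4] gap 37.7 q [-0.04  0.14  1.47  0.    1.53  1.47]
```

View pics/ac_d.png

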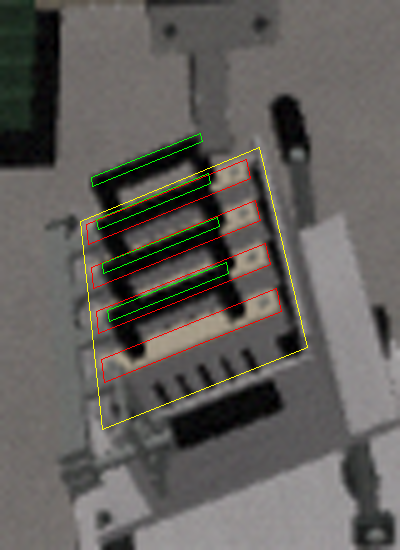

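View pics/ac_w.png

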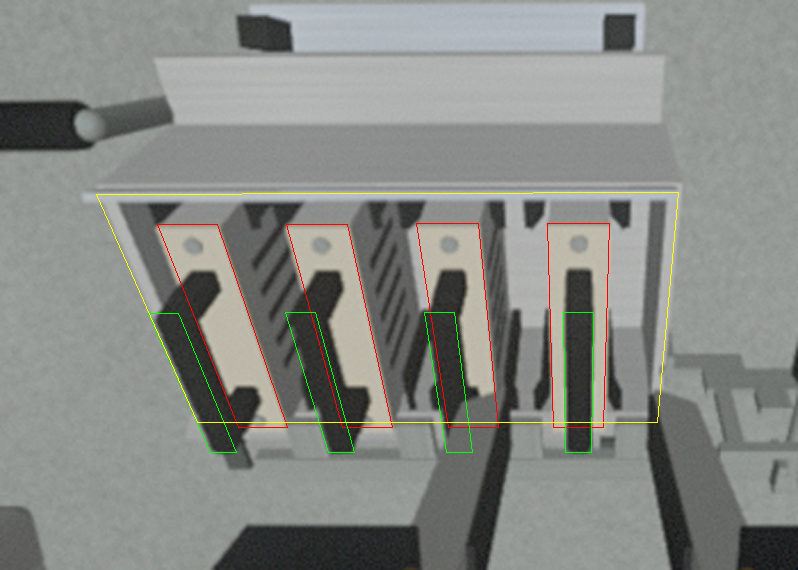

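```bash
python3 -c "
from chk import *
c=cam('scene');crop(c,225,125,285,175,12,'ad_s')
crop(cam('side'),215,180,265,215,14,'ad_d')
"
```

```text
(no output)
```

View pics/ad_s.png

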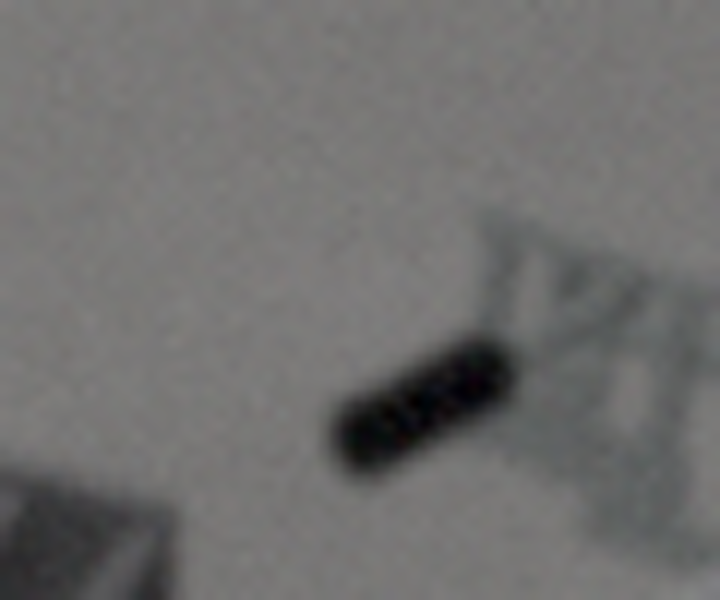

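View pics/ad_d.png

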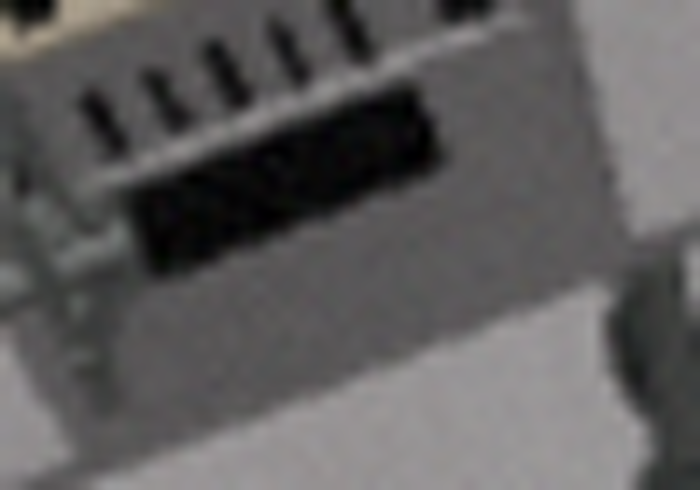

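```bash
python3 -c "
from rk import *
sc=cam('scene');sd=cam('side')
p,e=tri([(sc,(260.3,158.75)),(sd,(235.4,192.7))]);print(p,e,rf()[0].T@(p-np.array(RP[:3])))
print('pred',P(12,-195.5,99.5),P(12,-169,99.5))
print(rf()[0].round(3).tolist());go(490,-97,270,.067)"
```

```text
[509.7171492  -89.60340027 187.38723238] [0.24103109241872503, 0.22393486884364655] [  17.53000543 -189.29116012   96.67752821]
pred [503.9841014  -96.210892   188.14235862] [502.20992947 -69.77034901 188.14235862]
[[0.937, -0.067, -0.342], [0.063, 0.998, -0.023], [0.343, 0.0, 0.939]]
ROW cm [-2.48 11.42  4.62] roll -0.0
```

```bash

python3 -m pendant '[[[0,4,0,0],[-0.7,8,1,0],[-0.7,11,3,0],[-0.7,11,6,0],[-0.7,11,6,0]]]' 0.1
python3 -m pendant '[[[0,0,0,0]]]'
python3 -c "
from rk import *
st();c=cam('wrist','ae_w');go(508,-92,180,.067)"
```

```text
clock: 58.8
eef_pos: [506.3, -92.0, 253.4]
eef_rot: [-3.139, 0.007, 0.065]
wrist_force: [0.2, 0.3, -0.4]
finger_gap: 51.5
clock: 58.9
eef_pos: [507.8, -91.4, 257.7]
eef_rot: [-3.141, 0.001, 0.067]
wrist_force: [-0.3, -0.3, -0.3]
finger_gap: 52.0
t 58.9 pos [507.8 -91.4 257.7] rot [-3.141e+00  1.000e-03  6.700e-02] F [-0.3 -0.3 -0.3] gap 52.0 q [-0.25  0.19  1.55  0.    1.4   1.25]
ROW cm [-0.03  0.07  7.85] roll 0.0
```

View pics/ae_w.png

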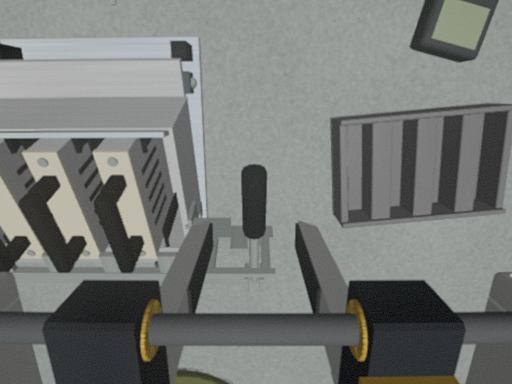

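```bash
python3 -c "
from rk import *
c=cam('wrist')
print(onz(c,(254,166),200),onz(c,(254,237),177))"
python3 -m pendant '[[[0,0,4,0],[0,0,7.5,0],[0,0,8,0],[0,0,8,0],[0,0,8,0]]]'
python3 -m pendant '[[[0,0,0,0],[0,0,0,0],[0,0,0,0],[0,0,0,0],[0,0,0,0]]]' -1 35
python3 -c "
from rk import *
st();c=cam('wrist','af_w')"
```

```text
[540.69800193 -90.95522011 200.        ] [471.08066387 -95.64677707 177.        ]
clock: 59.5
eef_pos: [508.8, -91.7, 179.7]
eef_rot: [3.141, -0.003, 0.067]
wrist_force: [0.3, 0.3, 0.3]
finger_gap: 51.9
clock: 60.0
eef_pos: [507.9, -91.5, 177.5]
eef_rot: [-3.141, -0.0, 0.067]
wrist_force: [-0.6, 1.9, 1.0]
finger_gap: 19.1
t 60.0 pos [507.9 -91.5 177.5] rot [-3.141 -0.     0.067] F [-0.6  1.9  1. ] gap 19.1 q [-0.25  0.26  1.66  0.    1.22  1.25]
```

View pics/af_w.png

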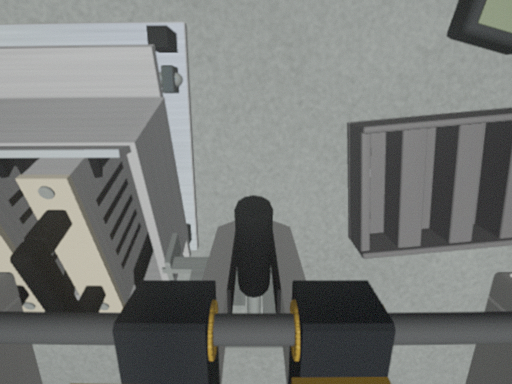

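```bash

python3 -m pendant '[[[-0.25,0,-0.6,0],[-0.63,0,-1.38,0],[-1.05,0,-2.05,0],[-1.48,0,-2.64,0],[-1.6,0,-2.8,0]]]'
python3 -c "
from rk import *
st()"
python3 -m pendant '[[[0,-0.4,0,0],[0,-1.1,0,0],[0,-1.8,0,0],[0,-2.5,0,0],[0,-2.85,0,0]]]'
python3 -m pendant '[[[0,0,0,0],[0,0,0,0],[0,0,0,0]]]'
python3 -c "
from rk import *
st();c=cam('wrist','ag_w')"
```

```text
clock: 60.55
eef_pos: [491.1, -92.6, 205.6]
eef_rot: [-3.141, 0.001, 0.067]
wrist_force: [-1.0, 1.9, -9.7]
finger_gap: 19.3
t 60.55 pos [491.1 -92.6 205.6] rot [-3.141e+00  1.000e-03  6.700e-02] F [-1.   1.9 -9.7] gap 19.3 q [-0.26  0.2   1.67  0.    1.28  1.24]
clock: 61.05
eef_pos: [489.7, -63.9, 205.1]
eef_rot: [3.14, 0.001, 0.067]
wrist_force: [-2.7, -21.2, -11.4]
finger_gap: 19.2
clock: 61.35
eef_pos: [489.7, -64.4, 205.1]
eef_rot: [3.141, 0.001, 0.067]
wrist_force: [-3.9, -4.5, -11.4]
finger_gap: 19.0
t 61.35 pos [489.7 -64.4 205.1] rot [3.141e+00 1.000e-03 6.700e-02] F [ -3.9  -4.5 -11.4] gap 19.0 q [-0.2   0.18  1.69 -0.    1.27  1.3 ]
```

View pics/ag_w.png

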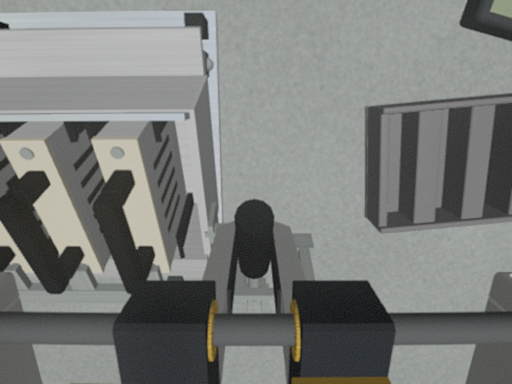

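```bash

python3 -m pendant '[[[0.3,0,0.4,0],[0.7,0,1.0,0],[1.05,0,1.7,0],[1.4,0,2.3,0],[1.6,0,2.8,0]]]'
python3 -m pendant '[[[0,0,0,0],[0,0,0,0]]]'
python3 -c "
from rk import *
st()"
python3 -m pendant '[[[0,0,0,0],[0,0,0,0],[0,0,0,0]]]' 0.1
python3 -m pendant '[[[0,0,-2,0],[0,0,-5,0],[0,0,-9,0],[0,0,-12,0],[0,0,-12,0]]]'
python3 -c "
from rk import *
st();c=cam('wrist','ah_w')"
```

```text
clock: 61.9
eef_pos: [506.7, -63.5, 178.7]
eef_rot: [3.14, -0.002, 0.067]
wrist_force: [-16.5, -3.7, 34.6]
finger_gap: 19.1
clock: 62.1
eef_pos: [506.5, -63.4, 179.4]
eef_rot: [3.14, -0.002, 0.067]
wrist_force: [-10.4, -4.5, 17.0]
finger_gap: 19.3
t 62.1 pos [506.5 -63.4 179.4] rot [ 3.14e+00 -2.00e-03  6.70e-02] F [-10.4  -4.5  17. ] gap 19.3 q [-0.2   0.24  1.68 -0.    1.22  1.31]
clock: 62.4
eef_pos: [506.2, -62.9, 177.4]
eef_rot: [-3.141, -0.001, 0.067]
wrist_force: [0.1, 0.6, -0.4]
finger_gap: 40.0
clock: 62.9
eef_pos: [507.1, -63.2, 301.4]
eef_rot: [3.14, -0.007, 0.067]
wrist_force: [0.8, 0.9, 0.0]
finger_gap: 51.7
t 62.9 pos [507.1 -63.2 301.4] rot [ 3.14  -0.007  0.067] F [0.8 0.9 0. ] gap 51.7 q [-0.2   0.15  1.5   0.    1.48  1.31]
```

View pics/ah_w.png

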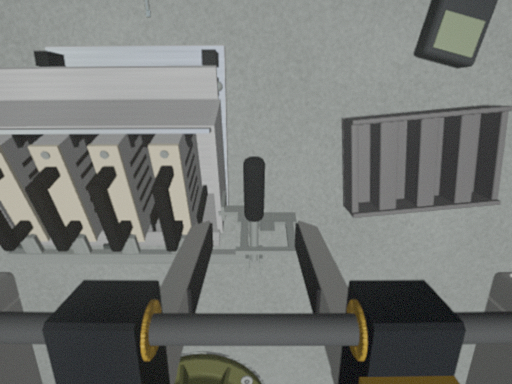

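```bash

python3 -m pendant '[[[-1,-4,-2,0],[-1.5,-9,-3,0],[-2,-14,-3,0],[-2.5,-17,-3,0],[-2.5,-17,-3,0]]]'
python3 -m pendant '[[[0,0,0,0]]]'
python3 -c "
from chk import *
st()
c=cam('wrist');ov(c,[],(80,60,500,300),1.9,'ai_w');crop(cam('side'),190,140,280,220,8,'ai_d')
crop(cam('scene'),240,120,390,240,5,'ai_s')
im=cv2.imread('pics/ai_w.png')
for y in Y.values():
    q=(proj(c,[P(-58,y+9,100.5),P(-58,y-9,100.5)])-[80,60])*1.9
    cv2.line(im,tuple(int(v) for v in q[0]),tuple(int(v) for v in q[1]),(255,255,0),1)
cv2.imwrite('pics/ai_w.png',im)"
```

```text
clock: 63.45
eef_pos: [468.6, 107.8, 326.1]
eef_rot: [-3.141, 0.002, 0.071]
wrist_force: [0.9, -1.2, -0.6]
finger_gap: 51.5
clock: 63.55
eef_pos: [469.4, 105.1, 326.3]
eef_rot: [3.141, 0.002, 0.068]
wrist_force: [0.9, -0.4, -0.4]
finger_gap: 51.7
t 63.55 pos [469.4 105.1 326.3] rot [3.141e+00 2.000e-03 6.800e-02] F [ 0.9 -0.4 -0.4] gap 51.7 q [ 0.14  0.08  1.52 -0.    1.54  1.65]
```

View pics/ai_w.png

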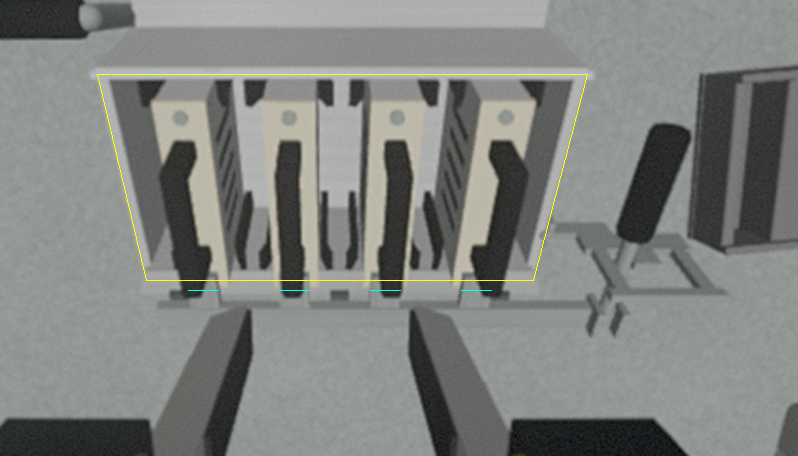

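View pics/ai_d.png

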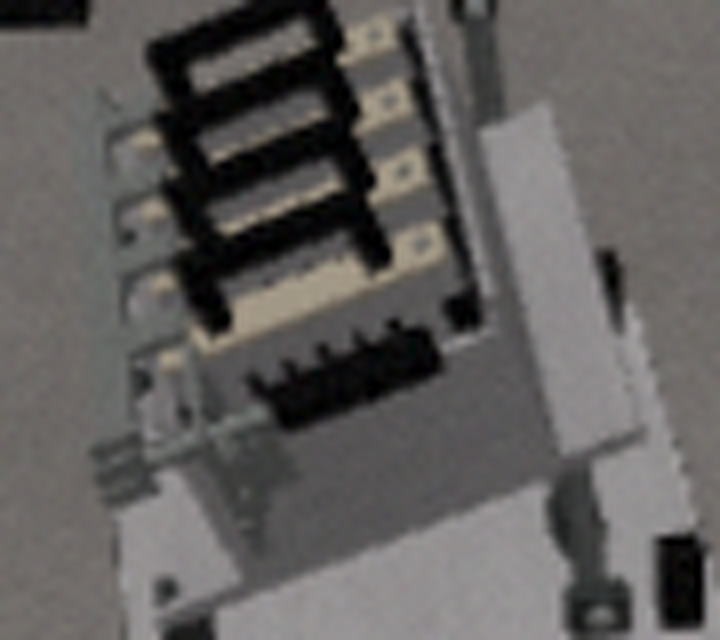

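View pics/ai_s.png

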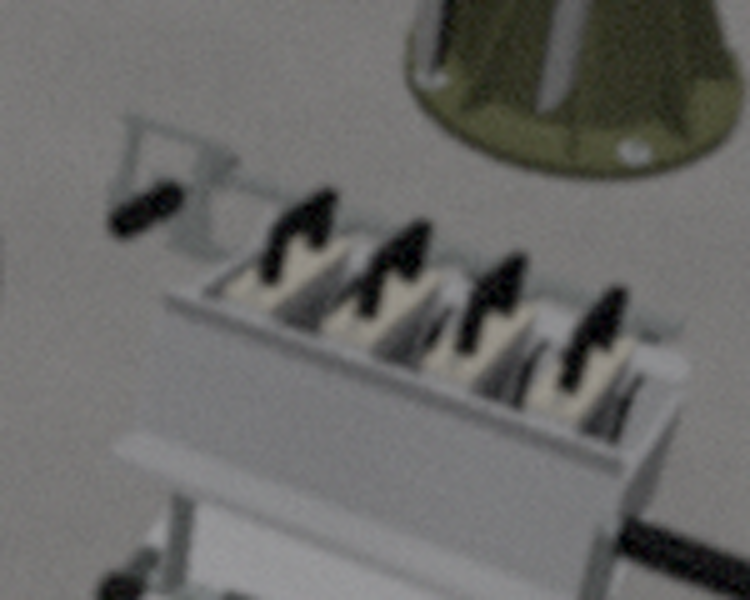

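```bash
python3 -c "
from rk import *
sc=cam('scene');sd=cam('side')
for a,b in (((260.3,158.75),(235.4,192.7)),((269.4,161.8),(234.6,187.4))):
  p,e=tri([(sc,a),(sd,b)]);print(p.round(1),np.round(e,2),(rf()[0].T@(p-np.array(RP[:3]))).round(1))
for n,c in (('scene',sc),('side',sd)):
  for k in ('cleaner','meter','screwdriver'):
    cams.camera(n)
    for r in models.regions_of(n,k)[:1]: print(k,n,round(r['score'],2),np.round(r['point'],1))
"
```

```text
[509.7 -89.6 187.4] [0.24 0.22] [  17.5 -189.3   96.7]
[508.  -62.  187.5] [0.04 0.03] [  17.7 -161.6   96.7]
cleaner scene 0.81 [191.9 236.9]
meter scene 0.73 [150.6 218.6]
screwdriver scene 0.75 [257.4 317.2]
cleaner side 0.88 [321.8 233.7]
meter side 0.67 [323.6 285.7]
screwdriver side 0.7 [323.4 193.4]
```

```bash
python3 -c "
from h import *
st();print(manip.sign_off())"
```

```text
t 64.4 pos [469.6 104.8 327.4] rot [ 3.142 -0.     0.067] F [-0.8 -0.5  0.2] gap 52.0 q [ 0.14  0.08  1.52 -0.    1.54  1.65]
the job is handed in; nothing more can be done
None
```

I handed the job in at about 64 s. The rack stands on its locked leg, all four modules are home in bays 1 to 4, and the lever is in its locking notch. No verdict was reported, and the checks below come from camera images and the wrist force, since the leg, rack, comb and lever values cannot be read directly.

**What I did:** I lifted the lever to its open notch first, while the rack was still flat, then swung the leg up to its stop and let it go. Because the tool cannot tilt, I gripped each module off-centre on its handle. With a light grip it swung to roughly the rack's tilt before I slid it in. Last, I lifted the lever back to the locking notch.

**Last checks:**
- **Modules:** each one stopped against the bay floor under a 14–16 N push, and the images match the predicted home position to about 1–2 pixels. In the side image they sit about 3 mm further from the robot than predicted, within the 8 mm allowed.
- **Comb and lever:** the lever grip moved 27.7 mm back, at the same height and angle as in the open notch, and the comb teeth lie over the bays.
- **Rack and leg:** the camera fit, made before loading, gave a tilt of about 0.35 rad. It is weak evidence, because I assumed 0.35 as the starting value. The same rack outline still matched the pictures after loading and locking.
- **Screwdriver, bottle and meter:** in the images they show no significant movement. The largest shift was about 4 pixels, for the meter in one view.

**What went wrong on the way:** module 4 swung too far (about 0.44 rad) and first landed on the near wall. I lifted it 12 mm, shifted it, and it then went in freely.

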